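# Set the draining plate to its slope and load the curd moulds

### The job

Set the hinged draining plate to its 15-degree slope: slide the spacer case open, swing the plate up until it stands by itself, stack the green and the blue spacer flat in the middle of the black pad on the base, and lower the plate gently, never letting it fall, until its front roller rests on the stack. Then stand every filled curd mould on the bench flat on the sloping plate, inside its rims, and slide the case lid fully shut with the yellow spacer left inside. Do not knock over the tubs or the bottle.

Things in the scene. Friction and masses are not known exactly. Their poses are not given: they have to be found in the camera images.
- plate (a joint): angle of the draining plate about its hinge, rad: 0 lying flat, grows as the front edge is raised, stop at 1.40. The hinge is stiff: the plate (0.8 kg) stands by itself above about 1.2 rad (raise it to about 1.3), below that it sinks under its weight when let go. About 5 N at the handle raises it. With the front roller on the green and blue spacers it reads about 0.263 (15 degrees)
- plate_mid (a point): middle of the top face of the draining plate: perforated aluminium plate, 235 long (its x, from the front edge towards the hinge) by 232 wide (its y), 5 thick, with rims 4 wide and 10 high along both sides and along the low hinge edge, front edge open. Axes turn with the plate: z is its outward normal, x points from the handle to the hinge. The hinge axis is parallel to y and lies at x +102.5, z -15 mm from here
- plate_handle (a point): middle of the blue round handle bar of the draining plate, 12 diameter, 114 long parallel to the hinge axis (along y), held at y +-52 by two arms, its axis 40 mm in front of the plate's front edge. 260 mm from the hinge axis along the plate, 12 mm to the side of the axis that faces up when flat; when the plate lies flat it is 37 mm above the bench. Axes as plate_mid
- pad (a point): centre of the top face of the black pad on the base of the draining plate, 66 (x) by 100 (y), top 15 mm above the bench; fixed. x points to the hinge (away from the robot), z up. The hinge axis is parallel to y at x +193, z +10 mm from here. The plate's front roller (20 diameter, 190 long parallel to the hinge axis, its axis 200 mm from the hinge axis) comes down over the pad centre. Base plate 250 by 240 by 12 thick
- lid (a joint): opening of the spacer case's sliding lid, m: 0 fully shut, 0.118 fully open (lid slid along the case's +x, away from the robot); friction 1.5 N, stays where left
- lid_grip (a point): centre of the upright black grip rib on the lid, 14 thick (case x) by 60 long (case y) by 26 high; its lower edge is on the lid's top face. Lid: clear sheet with grey edge strips, 126 by 156 by 5. Axes as the case
- case: grey spacer case, fixed, 126 (x) by 164 (y), walls 5 thick and 52 high, inner floor 5 above the bench; origin under its centre, z up, x away from the robot. Lid top face 58.5 above the bench. Three compartments side by side along y (centres at y -51, 0, +51 mm, 46 wide), parted by ribs 9 high above the floor, each with one spacer whose 50 mm length lies along x; about 33 mm free at each end of the spacer
- blue_c (a point): centre of the blue plastic spacer, 50 (its x) by 40 (its y) by 22 high (z), 66 g
- green_c (a point): centre of the green plastic spacer, 50 (its x) by 40 (its y) by 30 high (z), 90 g
- yellow_c (a point): centre of the yellow plastic spacer, 50 (its x) by 40 (its y) by 40 high (z), 120 g; stays in the case
- spacer_blue: the blue spacer, origin under its centre
- spacer_green: the green spacer, origin under its centre
- mould1_c (a point): centre, half-way up (47.5 mm above its foot), of a filled curd mould: white perforated square block 64 by 64 by 60 high, a blue follower on top up to 65, and on it an upright blue grip rib 44 long (its x) by 16 thick (its y) by 30 high, top at 95. About 0.35 kg. One to three moulds are present
- mould2_c (a point): centre, half-way up (47.5 mm above its foot), of a filled curd mould: white perforated square block 64 by 64 by 60 high, a blue follower on top up to 65, and on it an upright blue grip rib 44 long (its x) by 16 thick (its y) by 30 high, top at 95. About 0.35 kg. One to three moulds are present
- mould3_c (a point): centre, half-way up (47.5 mm above its foot), of a filled curd mould: white perforated square block 64 by 64 by 60 high, a blue follower on top up to 65, and on it an upright blue grip rib 44 long (its x) by 16 thick (its y) by 30 high, top at 95. About 0.35 kg. One to three moulds are present
- mould1: mould 1, origin under its centre, axes as its point
- mould2: mould 2, origin under its centre, axes as its point
- mould3: mould 3, origin under its centre, axes as its point
- tub_a: white lidded tub with green label, 138 by 108 by 79, bystander, origin under its centre
- tub_b: white lidded tub like the other, bystander
- sanitizer: clear bottle with a blue cap, 66 diameter, 170 high, bystander, origin under its centre

How it is judged:
By the outcome, as a careful person would: the job done as asked, in the order asked, and still so for the second after the job is handed in, with the robot touching nothing.
Of mould1, mould2, mould3 only 1 to 3 are there at a start; the rules pass over those that are not, and their reading is None.
At some moment in a run one of mould1, mould2, mould3 may be knocked a few centimetres aside while the robot is not near it.
It also fails if it takes over 210 s, if anything falls off the work surface, if the arm or the gripper's body presses on something with over 40 N, if the wrist force passes 120 N, or if a joint passes its speed limit or range.

### The arm

A 6-joint arm with a two-finger parallel gripper is mounted at the origin on the work surface. World frame = base frame: x ahead of the robot, y to its left, z up, the work surface at z = 0. Lengths are in m, angles in rad, forces in N, time in s.
With the tool pointing down it reaches from about 0.4 to 0.825 m from the base axis. Payload 7 kg.
Tool frame: the origin (TCP) lies at the centre of the arm's flange, where the gripper is bolted on; the fingertips stand 178 mm ahead of it and the grasp point (between the pads) lies 159 mm ahead of it; x points along the fingers, z is the direction in which the jaws open and shut, and the axes are right-handed (so a half turn about x gives the same grasp; the last joint's range is limited). The gripper opens to 88 mm and grips with 3 to 60 N. Pads are 19 mm wide; open, the fingers measure 130 mm over their backs; the gripper's body (78 mm by 193 mm) begins 47 mm behind the grasp point.
Start: joints at [0.288, 0.359, 0.012, 0, -1.224, -0.288], TCP at [0.675, -0, 0.405] pointing down, gripper open.
Joint ranges: [-3.07, 3.07], [-1.43, 2.12], [-1.02, 1.25], [-3.03, 1.67], [-3.05, -0], [-3.03, 3.03]. Speed limits (rad/s): [2.39, 2.39, 3.01, 3.14, 3.14, 3.14].

### API

Orientations are given as [roll, pitch, yaw] about the fixed x, y, z axes, in that order (R = Rz(yaw) Ry(pitch) Rx(roll)).
In Python, from station import telemetry, optics, job_done, finder gives the robot as it stands.
- The arm moves only by the tool play_rows, never from a script. Its argument "steps" is a list of rows, each an object of numbers: "gripper": the opening, from 0 (shut) to 1 (fully open); "tx", "ty", "tz": the shift along the tool's x, y, z in units of 25 mm (1.0 is 25 mm); "ax", "ay", "az": the turn, a rotation vector about the tool's x, y, z in units of 6 degrees (1.0 is 6 degrees). In form: [{"gripper": .., "tx": .., "ty": .., "tz": .., "ax": .., "ay": .., "az": ..}, ...]. A call has 1 to 20 rows; each row shifts and turns the commanded pose from where the row before left it, along the tool's axes as they then stand; what a row does not reach is not made up. A row lasts 1/12 s, in which the tool goes at most 41.7 mm and 7.16 degrees, less where a joint would pass 70% of its speed; a pose out of reach is approached as far as the arm can. A call is refused whole if a number of a shift passes 1 or a number of a turn 1, either way. A call with a gripper value outside its range is refused whole. The fingers move at their own pace and stop on an object; "newtons" is the grip in N (left out, the last holds). Time passes only in rows, so rows that do not move let the fingers close. It gives the time, the measured TCP pose, the force and the opening at its end, in the units of the state.
- telemetry.get_state(): the state, without advancing time (a new reading comes with each control period).
- optics.grab_frame(name): name is "scene" or "side" or "wrist"; returns the picture (420x560x3 uint8, red, green, blue); there is no depth.
- optics.calibration(name): a dict with "fx", "fy", "cx", "cy" (pixels), "k1" (the pictures are not rectified: a ray, as slopes to the right and down, at radius r is drawn at 1 + k1 r^2 times it, then the intrinsics apply), "T" (4x4, takes a point from camera to world coordinates); the wrist camera has in their place "mount" (4x4, takes a point from camera to tool coordinates, whose origin is the TCP and whose axes are the tool frame's). Camera axes: x right, y down, z forward; pixel columns grow to the right and rows downward; lengths in m; the calibration is good to about 2 mm. A picture is of the moment at which its call begins: read the wrist's pose just before it. calibration takes no time and is no camera call.
- job_done(): hands the job in, once; it reports no verdict.
Trained networks look in the newest picture that a camera, given by its name, has taken for a name from the list of things; names that differ only in an ending like _2 or _b are one class to them, and where a whole thing is asked for, a point or a joint stands for the part that bears it (a point fixed in the world has none). Each returns a list of dicts, best first, with "confidence" (0 to 1); they miss things now and then, are a little off and sometimes report something else, mostly with a low value. They report only what shows in the picture. A call takes as long as a camera call.
- finder.look_for(query, camera): "extent" ([left, top, right, bottom] in pixels, round what is visible of it).
- finder.silhouettes(query, camera): "pixels" (420x560 bool, what is visible of it) and "extent" ([left, top, right, bottom] in pixels, round what is visible of it).
- finder.pinpoint(query, camera): "location" ([row, column] in pixels: a listed point, or the origin of a listed thing).
The state is a dict: "t": time; "q": joint angles; "qd": joint speeds; "joint_efforts": joint torques, N m; "eef_pos": TCP position; "ee_rot": TCP orientation; "force": force on the tool from outside, world axes, zero at the start; "moment": the same for the moment, N m; "width": finger opening in m.
Only numpy, scipy, OpenCV 4.12 (cv2) and the standard library are available. Lean on these libraries where they do the work, as an engineer would, in place of code of your own. Each camera call takes 0.05 s, during which the arm holds its last target.

## Working session

There is one attempt and no reset: what is moved stays moved. The work goes in short steps, Python scripts to look and compute and a tool call to move; the robot and the scene stay as the last step left them, time stands still between calls to the robot, and variables do not carry over. Pictures are saved under pics/ and viewed, and the job is handed in when it is done.

Besides the shell and the picture viewer there is one more tool, called after "Emit:" as name(argument=value, ...), one argument or row to a line, values as JSON. play_rows: Moves the arm, as the interface text tells. Its arguments: {"type":"object","properties":{"steps":{"type":"array"},"newtons":{"type":"number"}},"required":["steps"]}

```bash
ls; mkdir -p pics; python3 - <<'E'
from station import telemetry, optics, finder
import cv2,numpy as np
s=telemetry.get_state(); print({k:np.round(v,3) for k,v in s.items()})
for n in ("scene","side","wrist"):
    im=optics.grab_frame(n); cv2.imwrite(f"pics/{n}0.png",im[:,:,::-1])
    c=optics.calibration(n); print(n,{k:np.round(v,3).tolist() for k,v in c.items()})
E
```

```text
pics
{'t': np.float64(0.0), 'q': array([ 0.288,  0.359,  0.011, -0.   , -1.224, -0.288]), 'qd': array([-0.001, -0.   ,  0.001,  0.   ,  0.001,  0.001]), 'joint_efforts': array([-1.0000e-03, -5.8273e+01,  2.9306e+01,  6.9970e+00,  7.0000e-03,
       -0.0000e+00]), 'eef_pos': array([ 0.675, -0.   ,  0.404]), 'ee_rot': array([ 0.095,  1.569, -3.047]), 'force': array([-0.28 ,  0.167, -0.364]), 'moment': array([ 0.038, -0.014,  0.007]), 'width': np.float64(0.088)}
scene {'fx': 515.88, 'fy': 515.88, 'cx': 284.765, 'cy': 202.671, 'k1': -0.071, 'T': [[0.672, 0.523, -0.525, 1.3], [0.741, -0.479, 0.471, -0.74], [-0.005, -0.706, -0.709, 1.182], [0.0, 0.0, 0.0, 1.0]]}
side {'fx': 431.685, 'fy': 431.685, 'cx': 275.497, 'cy': 214.607, 'k1': -0.116, 'T': [[0.79, -0.409, 0.457, -0.022], [-0.613, -0.53, 0.586, -0.635], [0.002, -0.743, -0.669, 0.783], [0.0, 0.0, 0.0, 1.0]]}
wrist {'fx': 304.308, 'fy': 304.308, 'cx': 278.159, 'cy': 208.769, 'k1': -0.046, 'mount': [[-0.001, -0.294, 0.956, 0.019], [0.0, -0.956, -0.294, 0.079], [1.0, 0.0, 0.001, -0.001], [0.0, 0.0, 0.0, 1.0]]}
```

View pics/scene0.png

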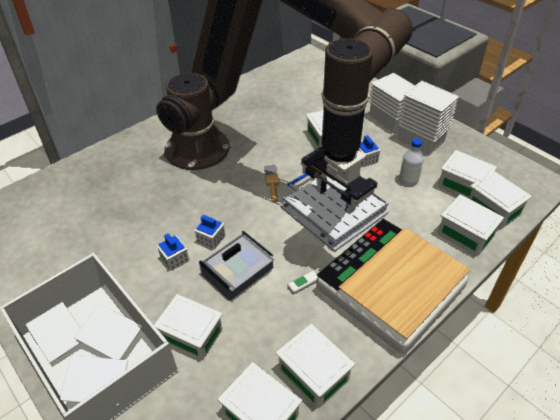

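View pics/side0.png

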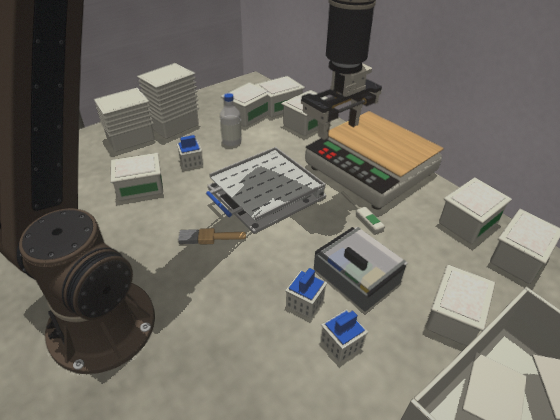

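View pics/wrist0.png

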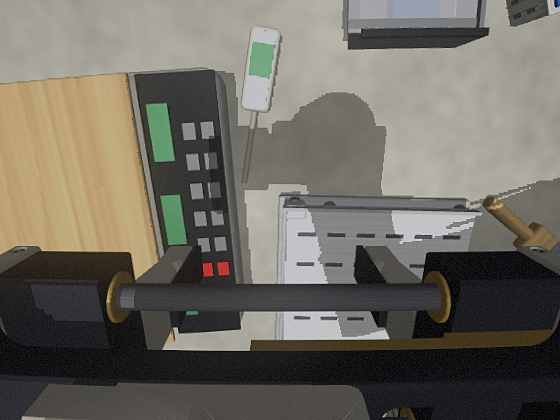

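```bash
cat > h.py <<'E'
from station import telemetry, optics, finder
import cv2,numpy as np
from scipy.spatial.transform import Rotation as R
def pose():
    s=telemetry.get_state(); T=np.eye(4); T[:3,:3]=R.from_euler('xyz',s['ee_rot']).as_matrix(); T[:3,3]=s['eef_pos']; return T
def camT(n,P=None):
    c=optics.calibration(n)
    return np.array(c['T']) if 'T' in c else (pose() if P is None else P)@np.array(c['mount'])
def ray(n,rc,P=None):
    c=optics.calibration(n); d=np.array([(rc[1]-c['cx'])/c['fx'],(rc[0]-c['cy'])/c['fy']]); u=d.copy()
    for _ in range(30): u=d/(1+c['k1']*(u@u))
    T=camT(n,P); v=T[:3,:3]@np.array([u[0],u[1],1]); return T[:3,3],v/np.linalg.norm(v)
def proj(n,p,P=None):
    c=optics.calibration(n); q=np.linalg.inv(camT(n,P))@np.append(p,1); u=q[:2]/q[2]; u=u*(1+c['k1']*(u@u))
    return np.array([c['fy']*u[1]+c['cy'],c['fx']*u[0]+c['cx']])
def atz(n,rc,z,P=None):
    o,v=ray(n,rc,P); return o+v*(z-o[2])/v[2]
def tri(obs):
    A=np.zeros((3,3));b=np.zeros(3)
    for o,v in obs:
        M=np.eye(3)-np.outer(v,v);A+=M;b+=M@o
    p=np.linalg.solve(A,b); return p,[np.linalg.norm((np.eye(3)-np.outer(v,v))@(p-o)) for o,v in obs]
def shot(n,f,crop=None,k=1):
    im=optics.grab_frame(n)
    if crop: 
        a,b,c,d=crop; im=im[b:d,a:c]
    if k!=1: im=cv2.resize(im,None,fx=k,fy=k,interpolation=cv2.INTER_CUBIC)
    cv2.imwrite('pics/'+f,im[:,:,::-1])
def Rdown(psi):
    # tool x down, jaw axis z at world angle psi from +x
    x=np.array([0,0,-1.]);z=np.array([np.cos(psi),np.sin(psi),0]);return np.c_[x,np.cross(z,x),z]
def goto(pos,Rt=None,P=None):
    """print tool-frame delta: translation (units 25mm) in current tool axes, rotvec in tool axes (units 6deg)"""
    T=pose() if P is None else P
    d=T[:3,:3].T@(np.array(pos)-T[:3,3])/0.025
    r=np.zeros(3) if Rt is None else R.from_matrix(T[:3,:3].T@Rt).as_rotvec(degrees=True)/6
    print('t',np.round(d,2),'a',np.round(r,2))
    return d,r
def st():
    s=telemetry.get_state();print('t',round(s['t'],2),'pos',np.round(s['eef_pos'],4),'F',np.round(s['force'],1),'w',round(s['width'],4));T=pose();print('x',np.round(T[:3,0],3),'z',np.round(T[:3,2],3))
E
python3 - <<'E'
from h import *
for n in ("scene","side"):
    optics.grab_frame(n)
    for q in ["mould1_c","plate_handle","plate_mid","pad","lid_grip","case","blue_c","green_c","yellow_c","sanitizer","tub_a"]:
        print(n,q,[(np.round(d['location']).tolist(),round(d['confidence'],2)) for d in finder.pinpoint(q,n)[:6]])
E
```

```text
scene mould1_c [([250.0, 170.0], 0.9)]
scene plate_handle [([180.0, 301.0], 0.87)]
scene plate_mid [([201.0, 335.0], 0.65)]
scene pad [([195.0, 315.0], 0.77)]
scene lid_grip [([253.0, 233.0], 0.85), ([227.0, 210.0], 0.35)]
scene case [([269.0, 238.0], 0.55)]
scene blue_c [([270.0, 236.0], 0.19)]
scene green_c [([261.0, 175.0], 0.41)]
scene yellow_c []
scene sanitizer [([178.0, 407.0], 0.56)]
scene tub_a [([335.0, 189.0], 0.89), ([137.0, 322.0], 0.78)]
side mould1_c [([332.0, 345.0], 0.95)]
side plate_handle [([205.0, 219.0], 0.88), ([333.0, 344.0], 0.57)]
side plate_mid [([186.0, 267.0], 0.94), ([315.0, 454.0], 0.71), ([164.0, 192.0], 0.6), ([343.0, 344.0], 0.31)]
side pad []
side lid_grip [([255.0, 354.0], 0.67), ([201.0, 241.0], 0.23)]
side case [([276.0, 358.0], 0.88)]
side blue_c [([283.0, 375.0], 0.57), ([259.0, 341.0], 0.49)]
side green_c [([266.0, 359.0], 0.47), ([184.0, 266.0], 0.27)]
side yellow_c [([284.0, 375.0], 0.51)]
side sanitizer [([144.0, 230.0], 0.97), ([183.0, 262.0], 0.24)]
side tub_a [([188.0, 141.0], 0.63), ([315.0, 458.0], 0.62)]
```

```bash
python3 - <<'E'
from h import *
st()
pairs={'mA':((250,170),(332,345)),'mB':((230,209),(292,305)),'mC':((152,368),(152,190)),'handle':((180,301),(205,219)),'mid':((201,335),(186,267)),'grip':((253,233),(255,354)),'case':((269,238),(276,358)),'san':((178,407),(144,230)),'tub1':((137,322),(188,141)),'tub2':((335,189),(315,458))}
for k,(a,b) in pairs.items():
    p,e=tri([ray('scene',a),ray('side',b)]);print(k,np.round(p,4),np.round(e,4))
shot('scene','s1.png',(110,110,420,310),2.5)
shot('side','s2.png',(120,110,430,370),2.3)
E
```

```text
t 1.35 pos [ 0.675  -0.      0.4046] F [ 0.2 -0.2 -0.2] w 0.0875
x [-0. -0. -1.] z [-1. -0.  0.]
mA [ 0.377  -0.3522  0.0461] [0.0033 0.0033]
mB [ 0.3841 -0.2215  0.0379] [0.0017 0.0017]
mC [0.4578 0.4095 0.0329] [0.0028 0.0028]
handle [0.398  0.1447 0.0255] [0.0043 0.0043]
mid [0.5504 0.142  0.0288] [0.0054 0.0054]
grip [ 0.5215 -0.2322  0.0682] [0.0059 0.0059]
case [ 0.5342 -0.2373  0.0011] [0.0026 0.0026]
san [ 0.6155  0.4341 -0.0068] [0.0034 0.0034]
tub1 [0.2687 0.3724 0.0076] [0.0011 0.0011]
tub2 [ 0.6203 -0.4625  0.0095] [0.0024 0.0024]
```

View pics/s1.png

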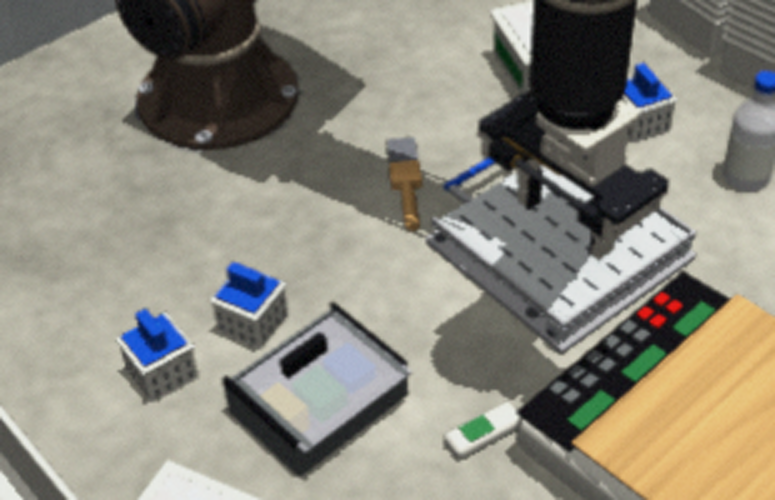

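View pics/s2.png

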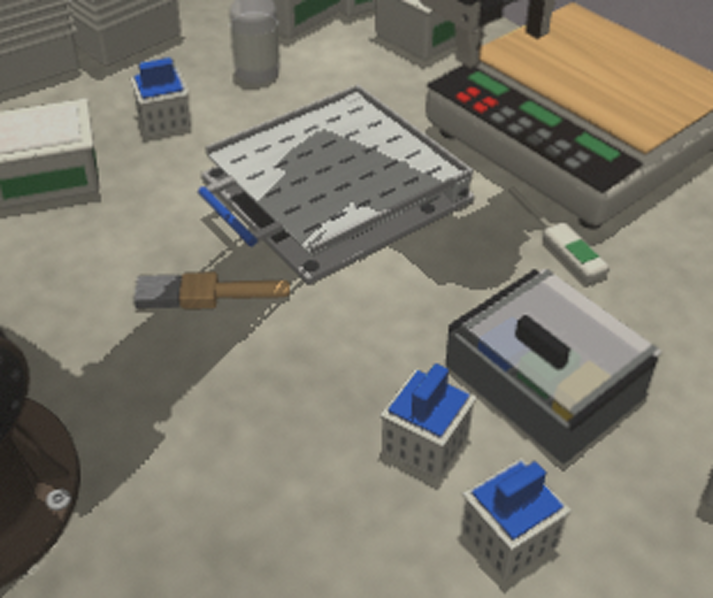

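Emit:
play_rows(
  steps=[
    {"ty": 0.9, "tz": 0.6},
    {"ty": 0.9, "tz": 0.6},
    {"ty": 0.9, "tz": 0.6},
    {"ty": 0.9, "tz": 0.6},
    {"ty": 0.9, "tz": 0.6},
    {"ty": 0.9, "tz": 0.6},
    {"ty": 0.9, "tz": 0.6},
    {"ty": 0.9, "tz": 0.6},
    {"ty": 0.9, "tz": 0.6},
    {"ty": 0.9, "tz": 0.6},
    {},
    {},
    {},
  ],
)

```text
invalid input
```

```bash
python3 - <<'E'
from h import *
st(); P=pose()
shot('wrist','w1.png')
for q in ["mould1_c","lid_grip","case","blue_c","green_c","yellow_c"]:
    print(q,[(np.round(d['location'],1).tolist(),round(d['confidence'],2)) for d in finder.pinpoint(q,'wrist')[:6]])
shot('scene','s3.png',(290,90,450,260),3.5)
E
```

```text
t 1.45 pos [ 0.675  -0.      0.4047] F [-1.  -0.8 -0.2] w 0.0875
x [ 0. -0. -1.] z [-1. -0. -0.]
mould1_c []
lid_grip []
case []
blue_c []
green_c []
yellow_c []
```

View pics/w1.png

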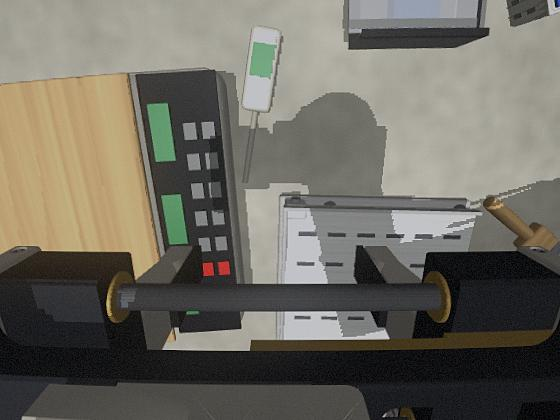

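View pics/s3.png

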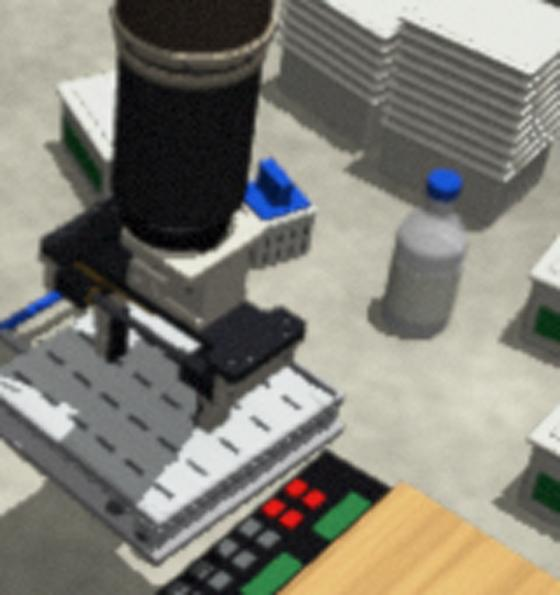

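Emit:
play_rows(
  steps=[
    {"gripper": 1, "tx": 0, "ty": 0.8, "tz": 0.8, "ax": 0, "ay": 0, "az": 0},
    {"gripper": 1, "tx": 0, "ty": 0.8, "tz": 0.8, "ax": 0, "ay": 0, "az": 0},
    {"gripper": 1, "tx": 0, "ty": 0.8, "tz": 0.8, "ax": 0, "ay": 0, "az": 0},
    {"gripper": 1, "tx": 0, "ty": 0.8, "tz": 0.8, "ax": 0, "ay": 0, "az": 0},
    {"gripper": 1, "tx": 0, "ty": 0.8, "tz": 0.8, "ax": 0, "ay": 0, "az": 0},
    {"gripper": 1, "tx": 0, "ty": 0.8, "tz": 0.8, "ax": 0, "ay": 0, "az": 0},
    {"gripper": 1, "tx": 0, "ty": 0.8, "tz": 0.8, "ax": 0, "ay": 0, "az": 0},
    {"gripper": 1, "tx": 0, "ty": 0.8, "tz": 0.8, "ax": 0, "ay": 0, "az": 0},
    {"gripper": 1, "tx": 0, "ty": 0.8, "tz": 0.8, "ax": 0, "ay": 0, "az": 0},
    {"gripper": 1, "tx": 0, "ty": 0.8, "tz": 0.8, "ax": 0, "ay": 0, "az": 0},
    {"gripper": 1, "tx": 0, "ty": 0, "tz": 0, "ax": 0, "ay": 0, "az": 0},
    {"gripper": 1, "tx": 0, "ty": 0, "tz": 0, "ax": 0, "ay": 0, "az": 0},
  ],
  newtons=20,
)

```text
t: 2.85
eef_pos: [0.474, -0.2009, 0.4052]
ee_rot: [3.108, 1.57, -0.036]
force: [0.8, -0.3, 0.7]
width: 0.0877
```

```bash
python3 - <<'E'
from h import *
st(); P=pose()
shot('wrist','w1.png')
for q in ["mould1_c","lid_grip","case","blue_c","green_c","yellow_c"]:
    print(q,[(np.round(d['location'],1).tolist(),round(d['confidence'],2)) for d in finder.pinpoint(q,'wrist')[:6]])
shot('scene','s3.png',(290,90,450,260),3.5)
E
```

```text
t 2.85 pos [ 0.474  -0.2009  0.4052] F [ 0.8 -0.3  0.7] w 0.0877
x [ 0.001 -0.    -1.   ] z [-1.     0.002 -0.001]
mould1_c [([49.7, 368.8], 0.56)]
lid_grip [([158.9, 234.2], 0.81), ([150.2, 225.8], 0.33)]
case []
blue_c []
green_c []
yellow_c []
```

View pics/w1.png

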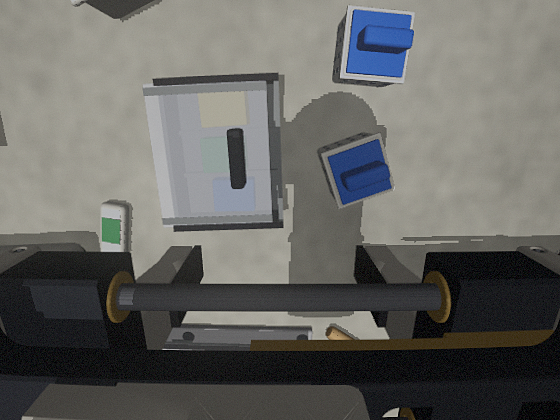

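View pics/s3.png

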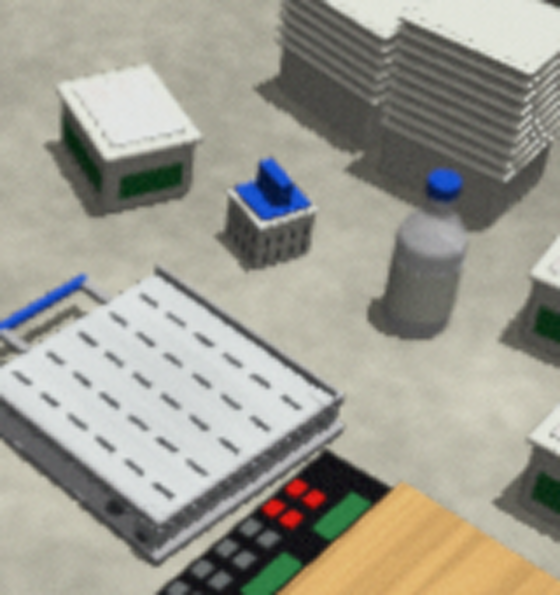

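```bash
python3 - <<'E'
from h import *
im=cv2.imread('pics/w1.png')
cv2.imwrite('pics/w1z.png',cv2.resize(im[60:250,130:300],None,fx=3.5,fy=3.1,interpolation=cv2.INTER_CUBIC))
cv2.imwrite('pics/w1y.png',cv2.resize(im[0:220,310:430],None,fx=3,fy=2.7,interpolation=cv2.INTER_CUBIC))
E
```

```text
(no output)
```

View pics/w1z.png

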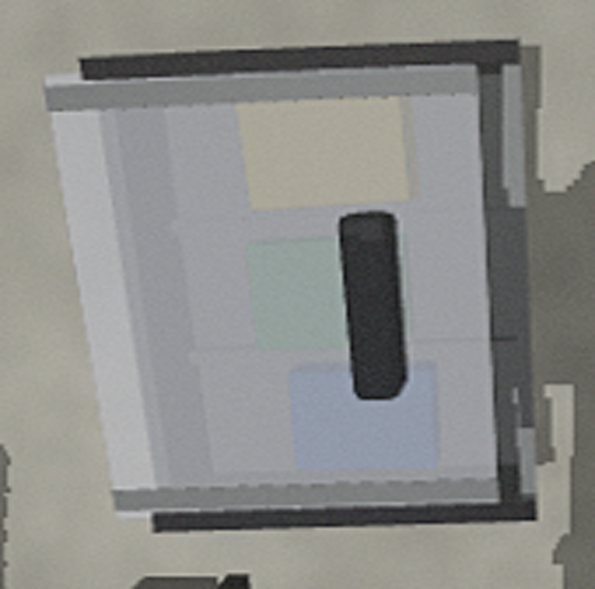

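View pics/w1y.png

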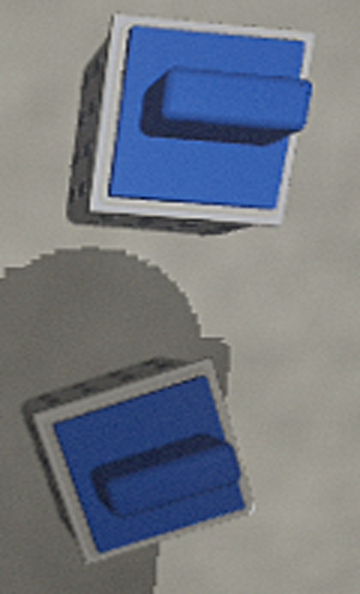

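```bash
python3 - <<'E'
from h import *
P=pose()
def z(u,v): return (60+v/3.1,130+u/3.5)
def y(u,v): return (v/2.7,310+u/3)
for n,pts,h in (('lid',[(46,78),(476,66),(498,500),(113,515)],.0585),('rail',[(80,60),(519,40),(536,520),(152,530)],.0585),('ribtop',[(340,215),(394,213),(406,395),(354,398)],.0845),('blue',[(290,370),(436,365),(438,465),(296,468)],.027),('green',[(247,240),(257,348)],.035),('yel',[(237,102),(400,97),(408,204),(250,208)],.045)):
    w=np.array([atz('wrist',z(*p),h,P)[:2] for p in pts]);print(n,np.round(w,4).tolist(),np.round(w.mean(0),4),'edges',[round(np.linalg.norm(w[i]-w[i-1]),4) for i in range(len(w))],[round(np.degrees(np.arctan2(*(w[i]-w[i-1])[::-1])),1) for i in range(len(w))])
for n,pts,h in (('A',[(112,10),(315,32),(280,225),(90,215)],.060),('Arib',[(160,67),(310,80),(302,130),(152,116)],.095),('B',[(38,412),(208,360),(254,512),(90,562)],.060),('Brib',[(105,470),(225,437),(240,480),(125,515)],.095)):
    w=np.array([atz('wrist',y(*p),h,P)[:2] for p in pts]);print(n,np.round(w,4).tolist(),np.round(w.mean(0),4),'edges',[round(np.linalg.norm(w[i]-w[i-1]),4) for i in range(len(w))],[round(np.degrees(np.arctan2(*(w[i]-w[i-1])[::-1])),1) for i in range(len(w))])
E
```

```text
lid [[0.6132, -0.3092], [0.4884, -0.312], [0.4827, -0.1633], [0.6095, -0.1571]] [ 0.5485 -0.2354] edges [np.float64(0.1522), np.float64(0.1248), np.float64(0.1488), np.float64(0.1269)] [np.float64(-88.6), np.float64(-178.8), np.float64(92.2), np.float64(2.8)]
rail [[0.6026, -0.3146], [0.4761, -0.3198], [0.4703, -0.1554], [0.5971, -0.1512]] [ 0.5365 -0.2353] edges [np.float64(0.1635), np.float64(0.1266), np.float64(0.1645), np.float64(0.1269)] [np.float64(-88.1), np.float64(-177.6), np.float64(92.0), np.float64(1.9)]
ribtop [[0.5252, -0.266], [0.5104, -0.2666], [0.5087, -0.2088], [0.5238, -0.2078]] [ 0.517  -0.2373] edges [np.float64(0.0583), np.float64(0.0149), np.float64(0.0578), np.float64(0.0152)] [np.float64(-88.6), np.float64(-177.8), np.float64(91.6), np.float64(3.8)]
blue [[0.5544, -0.2053], [0.5043, -0.2073], [0.5044, -0.1669], [0.5547, -0.1656]] [ 0.5294 -0.1863] edges [np.float64(0.0398), np.float64(0.0502), np.float64(0.0404), np.float64(0.0503)] [np.float64(-90.4), np.float64(-177.8), np.float64(89.8), np.float64(1.5)]
green [[0.5638, -0.2552], [0.5632, -0.2154]] [ 0.5635
[... 695 characters left out ...]
 0.3818 -0.3458] edges [np.float64(0.0145), np.float64(0.044), np.float64(0.0149), np.float64(0.0446)] [np.float64(-95.4), np.float64(176.3), np.float64(86.9), np.float64(-4.3)]
B [[0.4289, -0.2411], [0.3701, -0.2614], [0.3472, -0.2009], [0.4068, -0.1794]] [ 0.3883 -0.2207] edges [np.float64(0.0655), np.float64(0.0622), np.float64(0.0647), np.float64(0.0633)] [np.float64(-70.3), np.float64(-160.9), np.float64(110.7), np.float64(19.8)]
Brib [[0.4115, -0.2246], [0.3736, -0.2366], [0.3671, -0.2211], [0.4038, -0.208]] [ 0.389  -0.2226] edges [np.float64(0.0182), np.float64(0.0397), np.float64(0.0168), np.float64(0.039)] [np.float64(-65.2), np.float64(-162.4), np.float64(112.7), np.float64(19.6)]
```

Emit:
play_rows(
  steps=[
    {"gripper": 0.45, "tx": 0, "ty": 0.73, "tz": -0.86, "ax": -0.33, "ay": 0, "az": 0},
    {"gripper": 0.45, "tx": 0, "ty": 0.73, "tz": -0.86, "ax": 0, "ay": 0, "az": 0},
    {"gripper": 0.45, "tx": 0.9, "ty": 0, "tz": 0, "ax": 0, "ay": 0, "az": 0},
    {"gripper": 0.45, "tx": 0.9, "ty": 0, "tz": 0, "ax": 0, "ay": 0, "az": 0},
    {"gripper": 0.45, "tx": 0.9, "ty": 0, "tz": 0, "ax": 0, "ay": 0, "az": 0},
    {"gripper": 0.45, "tx": 0.9, "ty": 0, "tz": 0, "ax": 0, "ay": 0, "az": 0},
    {"gripper": 0.45, "tx": 0.9, "ty": 0, "tz": 0, "ax": 0, "ay": 0, "az": 0},
    {"gripper": 0.45, "tx": 0.6, "ty": 0, "tz": 0, "ax": 0, "ay": 0, "az": 0},
    {"gripper": 0.45, "tx": 0, "ty": 0, "tz": 0, "ax": 0, "ay": 0, "az": 0},
    {"gripper": 0.45, "tx": 0, "ty": 0, "tz": 0, "ax": 0, "ay": 0, "az": 0},
    {"gripper": 0.45, "tx": 0, "ty": 0, "tz": 0, "ax": 0, "ay": 0, "az": 0},
  ],
)

```text
t: 4.17
eef_pos: [0.5193, -0.2357, 0.2781]
ee_rot: [2.631, 1.57, -0.476]
force: [0.8, 0.1, 0.1]
width: 0.039
```

```bash
python3 - <<'E'
from h import *
st(); goto([.517,-.2373,.2415],Rdown(np.radians(182)))
shot('wrist','w2.png')
shot('scene','s4.png',(160,150,320,320),3.5)
E
```

```text
t 4.17 pos [ 0.5193 -0.2357  0.2781] F [0.8 0.1 0.1] w 0.039
x [ 0.001 -0.001 -1.   ] z [-0.999 -0.035 -0.001]
t [1.47 0.06 0.1 ] a [ 0.   -0.01 -0.01]
```

View pics/w2.png

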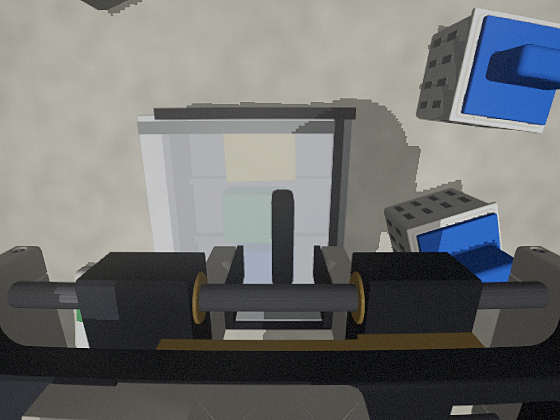

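View pics/s4.png

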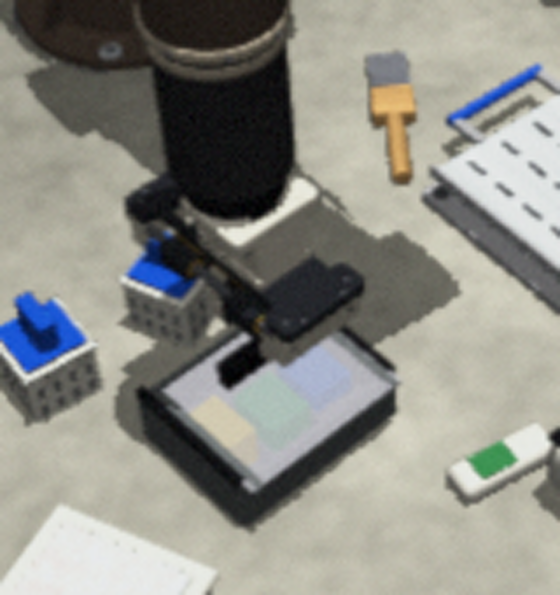

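Emit:
play_rows(
  steps=[
    {"gripper": 0.45, "tx": 0.75, "ty": 0.06, "tz": 0.1, "ax": 0, "ay": 0, "az": 0},
    {"gripper": 0.45, "tx": 0.72, "ty": 0, "tz": 0, "ax": 0, "ay": 0, "az": 0},
    {"gripper": 0.45, "tx": 0, "ty": 0, "tz": 0, "ax": 0, "ay": 0, "az": 0},
    {"gripper": 0, "tx": 0, "ty": 0, "tz": 0, "ax": 0, "ay": 0, "az": 0},
    {"gripper": 0, "tx": 0, "ty": 0, "tz": 0, "ax": 0, "ay": 0, "az": 0},
    {"gripper": 0, "tx": 0, "ty": 0, "tz": 0, "ax": 0, "ay": 0, "az": 0},
    {"gripper": 0, "tx": 0, "ty": 0, "tz": 0, "ax": 0, "ay": 0, "az": 0},
    {"gripper": 0, "tx": 0, "ty": 0, "tz": 0, "ax": 0, "ay": 0, "az": 0},
  ],
  newtons=15,
)

```text
t: 4.93
eef_pos: [0.5165, -0.2374, 0.2414]
ee_rot: [2.931, 1.569, -0.176]
force: [-0.6, 1.2, 5.0]
width: 0.0138
```

Emit:
play_rows(
  steps=[
    {"gripper": 0, "tx": 0, "ty": 0, "tz": -0.4, "ax": 0, "ay": 0, "az": 0},
    {"gripper": 0, "tx": 0, "ty": 0, "tz": -0.5, "ax": 0, "ay": 0, "az": 0},
    {"gripper": 0, "tx": 0, "ty": 0, "tz": -0.5, "ax": 0, "ay": 0, "az": 0},
    {"gripper": 0, "tx": 0, "ty": 0, "tz": -0.5, "ax": 0, "ay": 0, "az": 0},
    {"gripper": 0, "tx": 0, "ty": 0, "tz": -0.5, "ax": 0, "ay": 0, "az": 0},
    {"gripper": 0, "tx": 0, "ty": 0, "tz": -0.5, "ax": 0, "ay": 0, "az": 0},
    {"gripper": 0, "tx": 0, "ty": 0, "tz": -0.5, "ax": 0, "ay": 0, "az": 0},
    {"gripper": 0, "tx": 0, "ty": 0, "tz": -0.4, "ax": 0, "ay": 0, "az": 0},
    {"gripper": 0, "tx": 0, "ty": 0, "tz": -0.2, "ax": 0, "ay": 0, "az": 0},
    {"gripper": 0, "tx": 0, "ty": 0, "tz": -0.2, "ax": 0, "ay": 0, "az": 0},
    {"gripper": 0, "tx": 0, "ty": 0, "tz": 0, "ax": 0, "ay": 0, "az": 0},
    {"gripper": 0, "tx": 0, "ty": 0, "tz": 0, "ax": 0, "ay": 0, "az": 0},
  ],
)

```text
t: 5.93
eef_pos: [0.6222, -0.2337, 0.2414]
ee_rot: [2.882, 1.569, -0.225]
force: [1.5, 1.0, 4.3]
width: 0.0137
```

```bash
python3 - <<'E'
from h import *
st()
shot('wrist','w3.png')
shot('scene','s5.png',(160,150,320,320),3.5)
E
```

```text
t 5.93 pos [ 0.6222 -0.2337  0.2414] F [1.5 1.  4.3] w 0.0137
x [ 0.002 -0.001 -1.   ] z [-0.999 -0.035 -0.002]
```

View pics/s5.png

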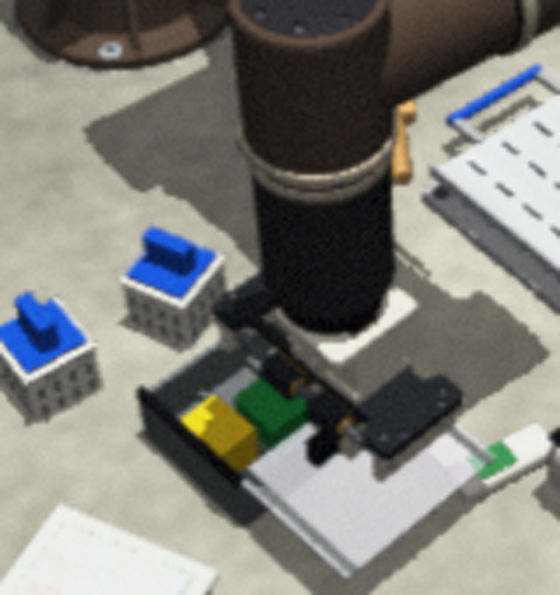

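Emit:
play_rows(
  steps=[
    {"gripper": 0, "tx": 0, "ty": 0, "tz": -0.1, "ax": 0, "ay": 0, "az": 0},
    {"gripper": 0, "tx": 0, "ty": 0, "tz": -0.1, "ax": 0, "ay": 0, "az": 0},
    {"gripper": 0, "tx": 0, "ty": 0, "tz": -0.1, "ax": 0, "ay": 0, "az": 0},
    {"gripper": 0, "tx": 0, "ty": 0, "tz": 0, "ax": 0, "ay": 0, "az": 0},
    {"gripper": 0, "tx": 0, "ty": 0, "tz": 0, "ax": 0, "ay": 0, "az": 0},
  ],
)

```text
t: 6.45
eef_pos: [0.6245, -0.2338, 0.2411]
ee_rot: [-0.087, 1.56, 3.089]
force: [-18.8, 3.2, 21.6]
width: 0.014
```

Emit:
play_rows(
  steps=[
    {"gripper": 0.45, "tx": 0, "ty": 0, "tz": 0.1, "ax": 0, "ay": 0, "az": 0},
    {"gripper": 0.45, "tx": 0, "ty": 0, "tz": 0.1, "ax": 0, "ay": 0, "az": 0},
    {"gripper": 0.45, "tx": 0, "ty": 0, "tz": 0, "ax": 0, "ay": 0, "az": 0},
    {"gripper": 0.45, "tx": -0.9, "ty": 0, "tz": 0, "ax": 0, "ay": 0, "az": 0},
    {"gripper": 0.45, "tx": -0.9, "ty": 0, "tz": 0, "ax": 0, "ay": 0, "az": 0},
    {"gripper": 0.45, "tx": -0.9, "ty": 0, "tz": 0, "ax": 0, "ay": 0, "az": 0},
    {"gripper": 0.45, "tx": -0.9, "ty": -0.8, "tz": 0.7, "ax": 0, "ay": 0, "az": 0},
    {"gripper": 0.45, "tx": -0.6, "ty": -0.8, "tz": 0.7, "ax": 0, "ay": 0, "az": 0},
    {"gripper": 0.45, "tx": 0, "ty": -0.8, "tz": 0.7, "ax": 0, "ay": 0, "az": 0},
    {"gripper": 0.45, "tx": 0, "ty": -0.8, "tz": 0.7, "ax": 0, "ay": 0, "az": 0},
    {"gripper": 0.45, "tx": 0, "ty": -0.8, "tz": 0.5, "ax": 0, "ay": 0, "az": 0},
    {"gripper": 1, "tx": 0, "ty": 0, "tz": 0, "ax": 0, "ay": 0, "az": 0},
    {"gripper": 1, "tx": 0, "ty": 0, "tz": 0, "ax": 0, "ay": 0, "az": 0},
  ],
)

```text
t: 7.53
eef_pos: [0.5375, -0.1357, 0.3459]
ee_rot: [-3.078, 1.57, 0.1]
force: [0.9, -0.2, 0.1]
width: 0.0478
```

```bash
python3 - <<'E'
from h import *
st(); np.save('P4.npy',pose())
im=optics.grab_frame('wrist'); cv2.imwrite('pics/w4.png',im[:,:,::-1])
cv2.imwrite('pics/w4z.png',cv2.resize(im[60:260,130:380,::-1],None,fx=3,fy=3,interpolation=cv2.INTER_CUBIC))
E
```

```text
t 7.53 pos [ 0.5375 -0.1357  0.3459] F [ 0.9 -0.2  0.1] w 0.0478
x [ 0.001  0.    -1.   ] z [-0.999 -0.036 -0.001]
```

View pics/w4.png

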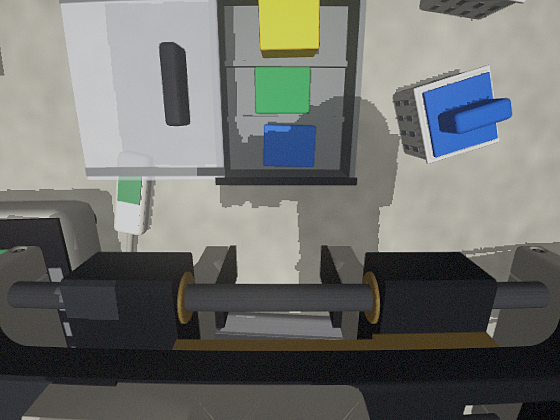

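View pics/w4z.png

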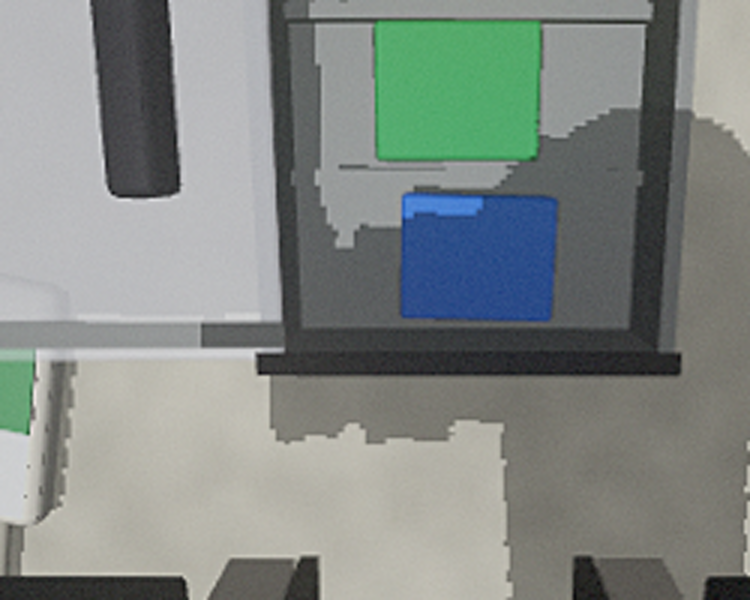

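```bash
python3 - <<'E'
from h import *
P=np.load('P4.npy')
def z(u,v): return (60+v/3,130+u/3)
yaw=np.radians(2)
ux=np.array([np.cos(yaw),np.sin(yaw)])
for n,pts,h in (('blue',[(402,194),(557,197),(552,320),(401,317)],.027),('green',[(375,21),(541,22),(537,160),(377,158)],.035),('ribtop',[(108,196),(180,190)],.0845),('wallin',[(632,332),(630,330),(301,333)],.005),('wallintop',[(641,170),(283,170)],.052),('railend',[(258,355),(680,355)],.0585),):
    w=np.array([atz('wrist',z(*p),h,P)[:2] for p in pts]);print(n,np.round(w,4).tolist(),np.round(w.mean(0),4),'edges',[round(np.linalg.norm(w[i]-w[i-1]),4) for i in range(len(w))],[round(np.degrees(np.arctan2(*(w[i]-w[i-1])[::-1])),1) for i in range(len(w))])
E
```

```text
blue [[0.5547, -0.2059], [0.5054, -0.2068], [0.5043, -0.1675], [0.5541, -0.1666]] [ 0.5296 -0.1867] edges [np.float64(0.0393), np.float64(0.0493), np.float64(0.0394), np.float64(0.0498)] [np.float64(-89.1), np.float64(-178.9), np.float64(91.7), np.float64(1.0)]
green [[0.5636, -0.2556], [0.5145, -0.2571], [0.5133, -0.2178], [0.5623, -0.2166]] [ 0.5384 -0.2368] edges [np.float64(0.039), np.float64(0.049), np.float64(0.0393), np.float64(0.049)] [np.float64(-88.1), np.float64(-178.2), np.float64(91.9), np.float64(1.4)]
ribtop [[0.6282, -0.2047], [0.6094, -0.2067]] [ 0.6188 -0.2057] edges [np.float64(0.0189), np.float64(0.0189)] [np.float64(6.2), np.float64(-173.8)]
wallin [[0.4727, -0.1608], [0.4735, -0.1615], [0.5905, -0.1561]] [ 0.5122 -0.1595] edges [np.float64(0.1179), np.float64(0.001), np.float64(0.1171)] [np.float64(-177.7), np.float64(-41.3), np.float64(2.7)]
wallintop [[0.4845, -0.2161], [0.5882, -0.2122]] [ 0.5364 -0.2142] edges [np.float64(0.1038), np.float64(0.1038)] [np.float64(-177.9), np.float64(2.1)]
railend [[0.5953, -0.1587], [0.469, -0.1634]] [ 0.5322 -0.1611] edges [np.float64(0.1263), np.float64(0.1263)] [np.float64(2.1), np.float64(-177.9)]
```

Emit:
play_rows(
  steps=[
    {"gripper": 1, "tx": -0.3, "ty": -0.95, "tz": 0.05, "ax": 0, "ay": 0, "az": 0},
    {"gripper": 1, "tx": -0.3, "ty": -0.95, "tz": 0.05, "ax": 0, "ay": 0, "az": 0},
    {"gripper": 1, "tx": -0.3, "ty": -0.95, "tz": 0.05, "ax": 0, "ay": 0, "az": 0},
    {"gripper": 1, "tx": -0.3, "ty": -0.95, "tz": 0.05, "ax": 0, "ay": 0, "az": 0},
    {"gripper": 1, "tx": -0.3, "ty": -0.95, "tz": 0.05, "ax": 0, "ay": 0, "az": 0},
    {"gripper": 1, "tx": -0.3, "ty": -0.95, "tz": 0.05, "ax": 0, "ay": 0, "az": 0},
    {"gripper": 1, "tx": -0.3, "ty": -0.95, "tz": 0.05, "ax": 0, "ay": 0, "az": 0},
    {"gripper": 1, "tx": 0, "ty": -0.95, "tz": 0.05, "ax": 0, "ay": 0, "az": 0},
    {"gripper": 1, "tx": 0, "ty": -0.95, "tz": 0.05, "ax": 0, "ay": 0, "az": 0},
    {"gripper": 1, "tx": 0, "ty": -0.95, "tz": 0.05, "ax": 0, "ay": 0, "az": 0},
    {"gripper": 1, "tx": 0, "ty": -0.95, "tz": 0.05, "ax": 0, "ay": 0, "az": 0},
    {"gripper": 1, "tx": 0, "ty": -0.95, "tz": 0.05, "ax": 0, "ay": 0, "az": 0},
    {"gripper": 1, "tx": 0, "ty": -0.95, "tz": 0.05, "ax": 0, "ay": 0, "az": 0},
    {"gripper": 1, "tx": 0, "ty": -0.95, "tz": 0.05, "ax": 0, "ay": 0, "az": 0},
    {"gripper": 1, "tx": 0, "ty": -0.95, "tz": 0.05, "ax": 0, "ay": 0, "az": 0},
    {"gripper": 1, "tx": 0, "ty": -0.95, "tz": 0.05, "ax": 0, "ay": 0, "az": 0},
    {"gripper": 1, "tx": 0, "ty": 0, "tz": 0, "ax": 0, "ay": 0, "az": 0},
    {"gripper": 1, "tx": 0, "ty": 0, "tz": 0, "ax": 0, "ay": 0, "az": 0},
  ],
)

```text
t: 9.08
eef_pos: [0.5053, 0.2436, 0.3972]
ee_rot: [0.821, 1.57, -2.285]
force: [0.7, -0.4, 0.6]
width: 0.0874
```

```bash
python3 - <<'E'
from h import *
st(); np.save('P5.npy',pose())
shot('wrist','w5.png')
for q in ["plate_handle","plate_mid","pad"]:
    print(q,[(np.round(d['location'],1).tolist(),round(d['confidence'],2)) for d in finder.pinpoint(q,'wrist')[:6]])
E
```

```text
t 9.08 pos [0.5053 0.2436 0.3972] F [ 0.7 -0.4  0.6] w 0.0874
x [-0.001 -0.001 -1.   ] z [-0.999 -0.036  0.001]
plate_handle [([101.3, 381.6], 0.82)]
plate_mid [([91.6, 237.1], 0.83)]
pad [([95.1, 316.7], 0.63)]
```

View pics/w5.png

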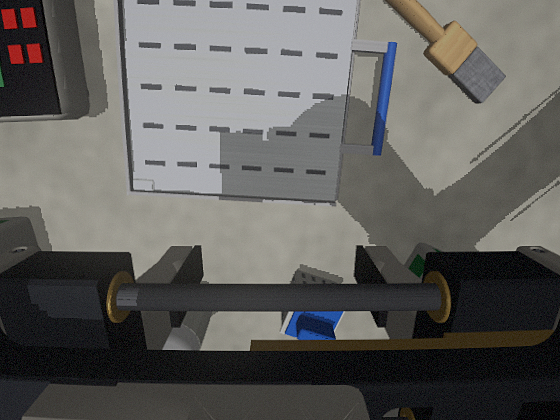

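```bash
python3 - <<'E'
from h import *
P=np.load('P5.npy')
im=cv2.imread('pics/w5.png')
cv2.imwrite('pics/w5z.png',cv2.resize(im[0:220,100:420],None,fx=2.5,fy=2.5,interpolation=cv2.INTER_CUBIC))
hsv=cv2.cvtColor(im,cv2.COLOR_BGR2HSV); m=cv2.inRange(hsv,(105,130,60),(128,255,255)); m[:20]=0;m[170:]=0;m[:,:360]=0;m[:,410:]=0
ys,xs=np.nonzero(m);
def ends():
    out=[]
    for a,b in((ys.min(),ys.min()+3),(ys.max()-3,ys.max())):
        s=(ys>=a)&(ys<=b); out.append((ys.min() if a==ys.min() else ys.max(),xs[s].mean()))
    return out
e=ends();print(e,len(xs))
w=[atz('wrist',p,.040,P) for p in e]; print(np.round(w,4),np.round(np.mean(w,0),4),np.linalg.norm(w[0]-w[1]),np.degrees(np.arctan2(*(w[0]-w[1])[:2])))
w=[atz('wrist',p,.050,P) for p in [(192,130),(200,338)]];print(np.round(w,4))
E
```

```text
[(np.int64(42), np.float64(392.1212121212121)), (np.int64(154), np.float64(376.5))] 1126
[[0.3958 0.0872 0.04  ]
 [0.3982 0.2008 0.04  ]] [0.397 0.144 0.04 ] 0.11356756520800414 -178.76865351424962
[[0.6718 0.2513 0.05  ]
 [0.4384 0.2524 0.05  ]]
```

View pics/w5z.png

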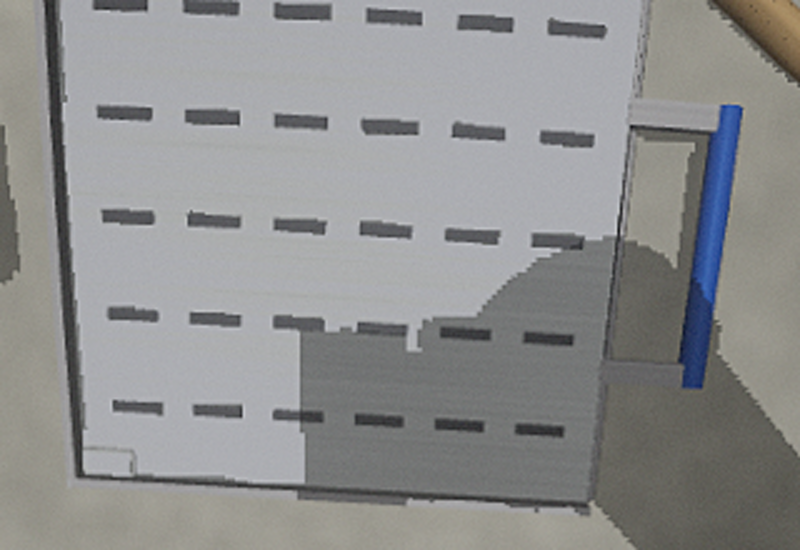

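```bash
python3 - <<'E'
from h import *
Rt=Rdown(np.radians(179.2)); goto([.397,.144,.29],Rt)
E
```

```text
t [4.31 3.76 4.45] a [ 0.45  0.   -0.  ]
```

Emit:
play_rows(
  steps=[
    {"gripper": 0.3, "tx": 0.72, "ty": 0.63, "tz": 0.74, "ax": 0, "ay": 0, "az": 0},
    {"gripper": 0.3, "tx": 0.72, "ty": 0.63, "tz": 0.74, "ax": 0, "ay": 0, "az": 0},
    {"gripper": 0.3, "tx": 0.72, "ty": 0.63, "tz": 0.74, "ax": 0, "ay": 0, "az": 0},
    {"gripper": 0.3, "tx": 0.72, "ty": 0.63, "tz": 0.74, "ax": 0, "ay": 0, "az": 0},
    {"gripper": 0.3, "tx": 0.72, "ty": 0.63, "tz": 0.74, "ax": 0, "ay": 0, "az": 0},
    {"gripper": 0.3, "tx": 0.72, "ty": 0.63, "tz": 0.74, "ax": 0.45, "ay": 0, "az": 0},
    {"gripper": 0.3, "tx": 0, "ty": 0, "tz": 0, "ax": 0, "ay": 0, "az": 0},
    {"gripper": 0.3, "tx": 0, "ty": 0, "tz": 0, "ax": 0, "ay": 0, "az": 0},
    {"gripper": 0.3, "tx": 0, "ty": 0, "tz": 0, "ax": 0, "ay": 0, "az": 0},
  ],
)

```text
t: 10.03
eef_pos: [0.3976, 0.1443, 0.2907]
ee_rot: [-2.57, 1.569, 0.559]
force: [1.2, 0.9, 0.3]
width: 0.0335
```

```bash
python3 - <<'E'
from h import *
st();Rt=Rdown(np.radians(179.2)); goto([.397,.144,.199],Rt)
shot('wrist','w6.png')
E
```

```text
t 10.03 pos [0.3976 0.1443 0.2907] F [1.2 0.9 0.3] w 0.0335
x [ 0.001  0.001 -1.   ] z [-1.     0.013 -0.001]
t [3.67 0.02 0.03] a [ 0.01 -0.01  0.01]
```

View pics/w6.png

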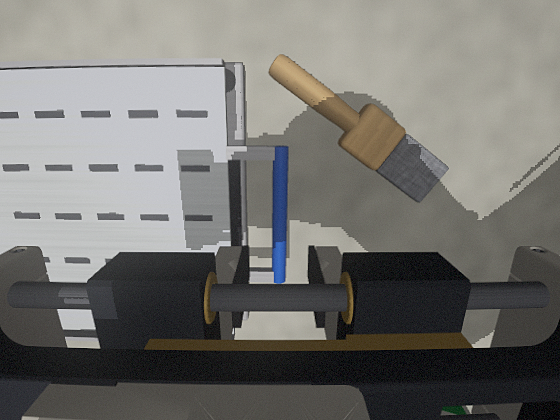

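Emit:
play_rows(
  steps=[
    {"gripper": 0.28, "tx": 0.6, "ty": 0, "tz": 0.03, "ax": 0, "ay": 0, "az": 0},
    {"gripper": 0.28, "tx": 0.6, "ty": 0, "tz": 0, "ax": 0, "ay": 0, "az": 0},
    {"gripper": 0.28, "tx": 0.6, "ty": 0, "tz": 0, "ax": 0, "ay": 0, "az": 0},
    {"gripper": 0.28, "tx": 0.6, "ty": 0, "tz": 0, "ax": 0, "ay": 0, "az": 0},
    {"gripper": 0.28, "tx": 0.6, "ty": 0, "tz": 0, "ax": 0, "ay": 0, "az": 0},
    {"gripper": 0.28, "tx": 0.4, "ty": 0, "tz": 0, "ax": 0, "ay": 0, "az": 0},
    {"gripper": 0.28, "tx": 0.27, "ty": 0, "tz": 0, "ax": 0, "ay": 0, "az": 0},
    {"gripper": 0.28, "tx": 0, "ty": 0, "tz": 0, "ax": 0, "ay": 0, "az": 0},
    {"gripper": 0.28, "tx": 0, "ty": 0, "tz": 0, "ax": 0, "ay": 0, "az": 0},
    {"gripper": 0, "tx": 0, "ty": 0, "tz": 0, "ax": 0, "ay": 0, "az": 0},
    {"gripper": 0, "tx": 0, "ty": 0, "tz": 0, "ax": 0, "ay": 0, "az": 0},
    {"gripper": 0, "tx": 0, "ty": 0, "tz": 0, "ax": 0, "ay": 0, "az": 0},
    {"gripper": 0, "tx": 0, "ty": 0, "tz": 0, "ax": 0, "ay": 0, "az": 0},
  ],
  newtons=20,
)

```text
t: 11.17
eef_pos: [0.3968, 0.1446, 0.1989]
ee_rot: [-2.576, 1.568, 0.553]
force: [5.4, -2.1, -1.5]
width: 0.0115
```

```bash
python3 - <<'E'
from h import *
st(); T=pose(); g=T[:3,3]+.159*T[:3,0]; print('grasp',np.round(g,4))
# path: bar follows arc, tool stays down. in tool axes tx=-dz, tz=-(along plate x)
th0=0;pr=None
for th in np.arange(0,1.31,.1):
    p=np.array([-.26*np.cos(th)+.012*np.sin(th), .26*np.sin(th)+.012*np.cos(th)])
    if pr is not None: print(round(th,2),np.round((p-pr)/.025,2),'tx %.2f tz %.2f'%(-(p-pr)[1]/.025,-(p-pr)[0]/.025))
    pr=p
E
```

```text
t 11.17 pos [0.3968 0.1446 0.1989] F [ 5.4 -2.1 -1.5] w 0.0115
x [ 0.002  0.001 -1.   ] z [-1.     0.012 -0.002]
grasp [0.3972 0.1448 0.0399]
0.1 [0.1  1.04] tx -1.04 tz -0.10
0.2 [0.2  1.02] tx -1.02 tz -0.20
0.3 [0.3 1. ] tx -1.00 tz -0.30
0.4 [0.4  0.96] tx -0.96 tz -0.40
0.5 [0.5  0.92] tx -0.92 tz -0.50
0.6 [0.58 0.86] tx -0.86 tz -0.58
0.7 [0.67 0.8 ] tx -0.80 tz -0.67
0.8 [0.74 0.73] tx -0.73 tz -0.74
0.9 [0.81 0.65] tx -0.65 tz -0.81
1.0 [0.87 0.57] tx -0.57 tz -0.87
1.1 [0.93 0.48] tx -0.48 tz -0.93
1.2 [0.97 0.38] tx -0.38 tz -0.97
1.3 [1.   0.28] tx -0.28 tz -1.00
```

Emit:
play_rows(
  steps=[
    {"gripper": 0, "tx": -0.52, "ty": 0, "tz": -0.05, "ax": 0, "ay": 0, "az": 0},
    {"gripper": 0, "tx": -0.52, "ty": 0, "tz": -0.05, "ax": 0, "ay": 0, "az": 0},
    {"gripper": 0, "tx": -0.51, "ty": 0, "tz": -0.1, "ax": 0, "ay": 0, "az": 0},
    {"gripper": 0, "tx": -0.51, "ty": 0, "tz": -0.1, "ax": 0, "ay": 0, "az": 0},
    {"gripper": 0, "tx": -0.5, "ty": 0, "tz": -0.15, "ax": 0, "ay": 0, "az": 0},
    {"gripper": 0, "tx": -0.5, "ty": 0, "tz": -0.15, "ax": 0, "ay": 0, "az": 0},
    {"gripper": 0, "tx": -0.48, "ty": 0, "tz": -0.2, "ax": 0, "ay": 0, "az": 0},
    {"gripper": 0, "tx": -0.48, "ty": 0, "tz": -0.2, "ax": 0, "ay": 0, "az": 0},
    {"gripper": 0, "tx": 0, "ty": 0, "tz": 0, "ax": 0, "ay": 0, "az": 0},
  ],
)

```text
t: 11.92
eef_pos: [0.4219, 0.1439, 0.3007]
ee_rot: [-2.632, 1.568, 0.497]
force: [1.8, -0.7, -4.1]
width: 0.0111
```

```bash
python3 - <<'E'
from h import *
st(); T=pose(); g=T[:3,3]+.159*T[:3,0]; print('grasp',np.round(g,4))
shot('side','d7.png',(180,90,360,280),3)
E
```

```text
t 11.92 pos [0.4219 0.1439 0.3007] F [ 1.8 -0.7 -4.1] w 0.0111
x [ 0.002  0.001 -1.   ] z [-1.     0.013 -0.002]
grasp [0.4223 0.1441 0.1417]
```

View pics/d7.png

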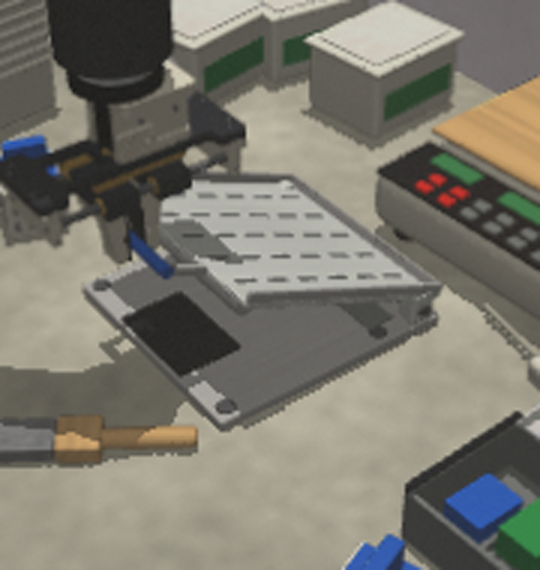

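Plate follows nicely. Continue to about 1.3 rad.

Emit:
play_rows(
  steps=[
    {"gripper": 0, "tx": -0.46, "ty": 0, "tz": -0.25, "ax": 0, "ay": 0, "az": 0},
    {"gripper": 0, "tx": -0.46, "ty": 0, "tz": -0.25, "ax": 0, "ay": 0, "az": 0},
    {"gripper": 0, "tx": -0.43, "ty": 0, "tz": -0.29, "ax": 0, "ay": 0, "az": 0},
    {"gripper": 0, "tx": -0.43, "ty": 0, "tz": -0.29, "ax": 0, "ay": 0, "az": 0},
    {"gripper": 0, "tx": -0.4, "ty": 0, "tz": -0.33, "ax": 0, "ay": 0, "az": 0},
    {"gripper": 0, "tx": -0.4, "ty": 0, "tz": -0.34, "ax": 0, "ay": 0, "az": 0},
    {"gripper": 0, "tx": -0.37, "ty": 0, "tz": -0.37, "ax": 0, "ay": 0, "az": 0},
    {"gripper": 0, "tx": -0.36, "ty": 0, "tz": -0.37, "ax": 0, "ay": 0, "az": 0},
    {"gripper": 0, "tx": -0.33, "ty": 0, "tz": -0.4, "ax": 0, "ay": 0, "az": 0},
    {"gripper": 0, "tx": -0.32, "ty": 0, "tz": -0.41, "ax": 0, "ay": 0, "az": 0},
    {"gripper": 0, "tx": -0.29, "ty": 0, "tz": -0.43, "ax": 0, "ay": 0, "az": 0},
    {"gripper": 0, "tx": -0.28, "ty": 0, "tz": -0.44, "ax": 0, "ay": 0, "az": 0},
    {"gripper": 0, "tx": -0.24, "ty": 0, "tz": -0.46, "ax": 0, "ay": 0, "az": 0},
    {"gripper": 0, "tx": -0.24, "ty": 0, "tz": -0.47, "ax": 0, "ay": 0, "az": 0},
    {"gripper": 0, "tx": -0.19, "ty": 0, "tz": -0.48, "ax": 0, "ay": 0, "az": 0},
    {"gripper": 0, "tx": -0.19, "ty": 0, "tz": -0.49, "ax": 0, "ay": 0, "az": 0},
    {"gripper": 0, "tx": -0.14, "ty": 0, "tz": -0.5, "ax": 0, "ay": 0, "az": 0},
    {"gripper": 0, "tx": -0.14, "ty": 0, "tz": -0.5, "ax": 0, "ay": 0, "az": 0},
    {"gripper": 0, "tx": 0, "ty": 0, "tz": 0, "ax": 0, "ay": 0, "az": 0},
    {"gripper": 0, "tx": 0, "ty": 0, "tz": 0, "ax": 0, "ay": 0, "az": 0},
  ],
)

```text
t: 13.63
eef_pos: [0.5982, 0.1403, 0.4418]
ee_rot: [1.975, 1.568, -1.18]
force: [-1.3, -6.8, 9.4]
width: 0.0109
```

```bash
python3 - <<'E'
from h import *
st(); T=pose(); g=T[:3,3]+.159*T[:3,0]; print('grasp',np.round(g,4))
shot('side','d8.png',(180,50,360,280),2.6)
E
```

```text
t 13.63 pos [0.5982 0.1403 0.4418] F [-1.3 -6.8  9.4] w 0.0109
x [ 0.001 -0.003 -1.   ] z [-1.     0.013 -0.001]
grasp [0.5984 0.1399 0.2828]
```

View pics/d8.png

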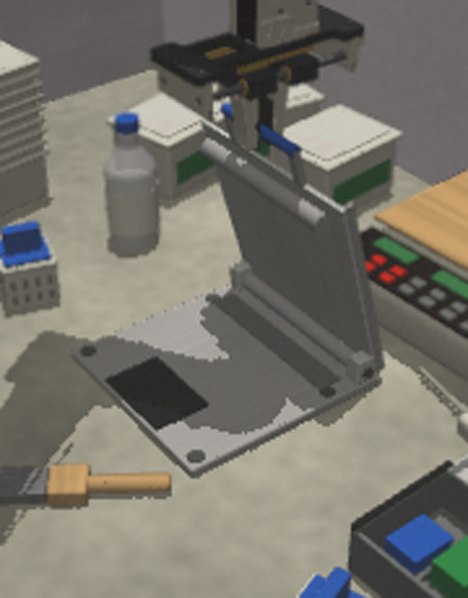

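Emit:
play_rows(
  steps=[
    {"gripper": 0.28, "tx": 0, "ty": 0, "tz": 0, "ax": 0, "ay": 0, "az": 0},
    {"gripper": 0.28, "tx": 0, "ty": 0, "tz": 0, "ax": 0, "ay": 0, "az": 0},
    {"gripper": 0.28, "tx": 0, "ty": 0, "tz": 0, "ax": 0, "ay": 0, "az": 0},
    {"gripper": 0.28, "tx": -0.5, "ty": 0, "tz": 0, "ax": 0, "ay": 0, "az": 0},
    {"gripper": 0.28, "tx": -0.7, "ty": 0, "tz": 0, "ax": 0, "ay": 0, "az": 0},
    {"gripper": 0.28, "tx": -0.8, "ty": 0, "tz": 0, "ax": 0, "ay": 0, "az": 0},
    {"gripper": 0.28, "tx": -0.5, "ty": 0, "tz": 0.5, "ax": 0, "ay": 0, "az": 0},
    {"gripper": 0.28, "tx": 0, "ty": -0.4, "tz": 0.9, "ax": 0, "ay": 0, "az": 0},
    {"gripper": 0.28, "tx": 0, "ty": -0.4, "tz": 0.9, "ax": 0, "ay": 0, "az": 0},
    {"gripper": 0.28, "tx": 0, "ty": -0.4, "tz": 0.9, "ax": 0, "ay": 0, "az": 0},
    {"gripper": 0.28, "tx": 0, "ty": -0.4, "tz": 0.9, "ax": 0, "ay": 0, "az": 0},
    {"gripper": 0.28, "tx": 0, "ty": -0.4, "tz": 0.9, "ax": 0, "ay": 0, "az": 0},
    {"gripper": 0.7, "tx": 0.8, "ty": -0.4, "tz": 0.9, "ax": 0, "ay": 0, "az": 0},
    {"gripper": 0.7, "tx": 0.8, "ty": 0, "tz": 0.2, "ax": 0, "ay": 0, "az": 0},
    {"gripper": 0.7, "tx": 0.8, "ty": 0, "tz": 0, "ax": 0, "ay": 0, "az": 0},
    {"gripper": 0.7, "tx": 0, "ty": 0, "tz": 0, "ax": 0, "ay": 0, "az": 0},
    {"gripper": 0.7, "tx": 0, "ty": 0, "tz": 0, "ax": 0, "ay": 0, "az": 0},
  ],
)

```text
t: 15.1
eef_pos: [0.4455, 0.2035, 0.4426]
ee_rot: [0.829, 1.569, -2.325]
force: [0.6, 0.5, -0.4]
width: 0.0523
```

```bash
python3 - <<'E'
from h import *
st(); np.save('P9.npy',pose())
shot('wrist','w9.png')
shot('side','d9.png',(180,50,360,280),2.6)
E
```

```text
t 15.1 pos [0.4455 0.2035 0.4426] F [ 0.6  0.5 -0.4] w 0.0523
x [-0.001 -0.001 -1.   ] z [-1.     0.012  0.001]
```

View pics/w9.png

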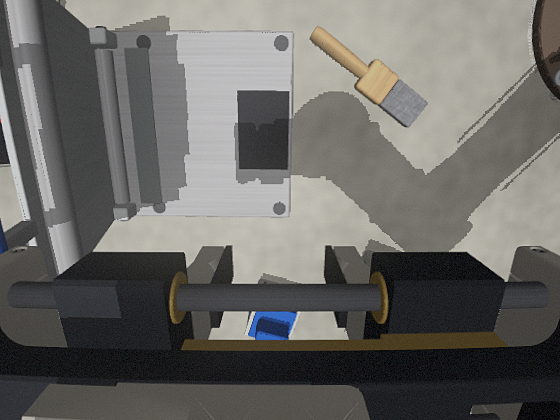

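View pics/d9.png

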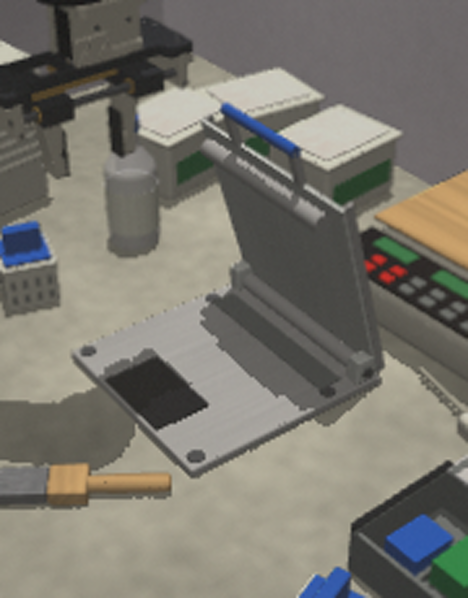

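```bash
python3 - <<'E'
from h import *
P=np.load('P9.npy')
w=np.array([atz('wrist',(r,c),.015,P)[:2] for c,r in [(237,91),(289.5,91),(289.5,170),(238.5,169.5)]]);print(np.round(w,4).tolist(),w.mean(0),[round(np.linalg.norm(w[i]-w[i-1]),4) for i in range(4)],[round(np.degrees(np.arctan2(*(w[i]-w[i-1])[::-1])),1) for i in range(4)])
w=np.array([atz('wrist',(r,c),.012,P)[:2] for c,r in [(293,32),(290,216)]]);print(np.round(w,4).tolist())
goto([.5384,-.2368,.30],Rdown(np.radians(182)))
E
```

```text
[[0.4966, 0.0932], [0.4302, 0.094], [0.4303, 0.1949], [0.4993, 0.1933]] [0.46409695 0.14385336] [np.float64(0.1002), np.float64(0.0664), np.float64(0.1008), np.float64(0.069)] [np.float64(-91.6), np.float64(179.2), np.float64(89.9), np.float64(-1.3)]
[[0.4256, 0.0255], [0.4296, 0.2615]]
t [ 5.76 17.58 -3.89] a [-0.45 -0.01  0.01]
```

Emit:
play_rows(
  steps=[
    {"gripper": 0.68, "tx": 0, "ty": 0.94, "tz": -0.1, "ax": -0.45, "ay": 0, "az": 0},
    {"gripper": 0.68, "tx": 0, "ty": 0.97, "tz": -0.1, "ax": 0, "ay": 0, "az": 0},
    {"gripper": 0.68, "tx": 0, "ty": 0.97, "tz": -0.1, "ax": 0, "ay": 0, "az": 0},
    {"gripper": 0.68, "tx": 0, "ty": 0.97, "tz": -0.1, "ax": 0, "ay": 0, "az": 0},
    {"gripper": 0.68, "tx": 0, "ty": 0.97, "tz": -0.1, "ax": 0, "ay": 0, "az": 0},
    {"gripper": 0.68, "tx": 0, "ty": 0.97, "tz": -0.1, "ax": 0, "ay": 0, "az": 0},
    {"gripper": 0.68, "tx": 0, "ty": 0.97, "tz": -0.1, "ax": 0, "ay": 0, "az": 0},
    {"gripper": 0.68, "tx": 0, "ty": 0.97, "tz": -0.1, "ax": 0, "ay": 0, "az": 0},
    {"gripper": 0.68, "tx": 0, "ty": 0.97, "tz": -0.1, "ax": 0, "ay": 0, "az": 0},
    {"gripper": 0.68, "tx": 0, "ty": 0.97, "tz": -0.1, "ax": 0, "ay": 0, "az": 0},
    {"gripper": 0.68, "tx": 0.3, "ty": 0.97, "tz": -0.2, "ax": 0, "ay": 0, "az": 0},
    {"gripper": 0.68, "tx": 0.6, "ty": 0.97, "tz": -0.4, "ax": 0, "ay": 0, "az": 0},
    {"gripper": 0.68, "tx": 0.6, "ty": 0.97, "tz": -0.4, "ax": 0, "ay": 0, "az": 0},
    {"gripper": 0.68, "tx": 0.6, "ty": 0.97, "tz": -0.4, "ax": 0, "ay": 0, "az": 0},
    {"gripper": 0.68, "tx": 0.6, "ty": 0.97, "tz": -0.4, "ax": 0, "ay": 0, "az": 0},
    {"gripper": 0.68, "tx": 0.7, "ty": 0.97, "tz": -0.4, "ax": 0, "ay": 0, "az": 0},
    {"gripper": 0.68, "tx": 0.7, "ty": 0.97, "tz": -0.4, "ax": 0, "ay": 0, "az": 0},
    {"gripper": 0.68, "tx": 0.7, "ty": 0.97, "tz": -0.3, "ax": 0, "ay": 0, "az": 0},
    {"gripper": 0.68, "tx": 0, "ty": 0, "tz": 0, "ax": 0, "ay": 0, "az": 0},
    {"gripper": 0.68, "tx": 0, "ty": 0, "tz": 0, "ax": 0, "ay": 0, "az": 0},
  ],
)

```text
t: 16.87
eef_pos: [0.5579, -0.2302, 0.3221]
ee_rot: [-0.018, 1.569, -3.127]
force: [-0.6, 0.9, 1.3]
width: 0.0594
```

```bash
python3 - <<'E'
from h import *
st(); goto([.5355,-.2368,.199],Rdown(np.radians(182)))
shot('wrist','w10.png')
E
```

```text
t 16.87 pos [ 0.5579 -0.2302  0.3221] F [-0.6  0.9  1.3] w 0.0594
x [-0.002 -0.    -1.   ] z [-0.999 -0.032  0.002]
t [4.93 0.24 0.9 ] a [-0.03  0.02  0.  ]
```

View pics/w10.png

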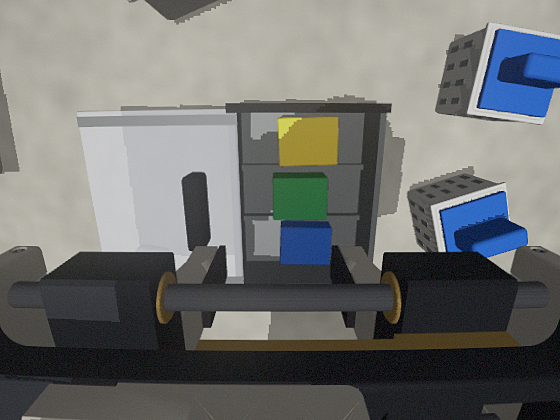

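Emit:
play_rows(
  steps=[
    {"gripper": 0.68, "tx": 0.5, "ty": 0.12, "tz": 0.45, "ax": 0, "ay": 0, "az": 0},
    {"gripper": 0.68, "tx": 0.7, "ty": 0.12, "tz": 0.45, "ax": 0, "ay": 0, "az": 0},
    {"gripper": 0.68, "tx": 0.8, "ty": 0, "tz": 0, "ax": 0, "ay": 0, "az": 0},
    {"gripper": 0.68, "tx": 0.6, "ty": 0, "tz": 0, "ax": 0, "ay": 0, "az": 0},
    {"gripper": 0.68, "tx": 0.4, "ty": 0, "tz": 0, "ax": 0, "ay": 0, "az": 0},
    {"gripper": 0.68, "tx": 0, "ty": 0, "tz": 0, "ax": 0, "ay": 0, "az": 0},
    {"gripper": 0.68, "tx": 0, "ty": 0, "tz": 0, "ax": 0, "ay": 0, "az": 0},
    {"gripper": 0.68, "tx": 0, "ty": 0, "tz": 0, "ax": 0, "ay": 0, "az": 0},
  ],
)

```text
t: 17.58
eef_pos: [0.536, -0.2352, 0.2494]
ee_rot: [2.871, 1.569, -0.236]
force: [0.0, 0.3, -0.9]
width: 0.0596
```

```bash
python3 - <<'E'
from h import *
st(); goto([.5355,-.2368,.199],Rdown(np.radians(182)))
shot('wrist','w11.png',(150,60,430,320),2.5)
shot('scene','s11.png',(160,150,320,320),3.5)
E
```

```text
t 17.58 pos [ 0.536  -0.2352  0.2494] F [ 0.   0.3 -0.9] w 0.0596
x [ 0.002 -0.001 -1.   ] z [-0.999 -0.035 -0.002]
t [2.02 0.06 0.03] a [ 0.   -0.02 -0.01]
```

View pics/w11.png

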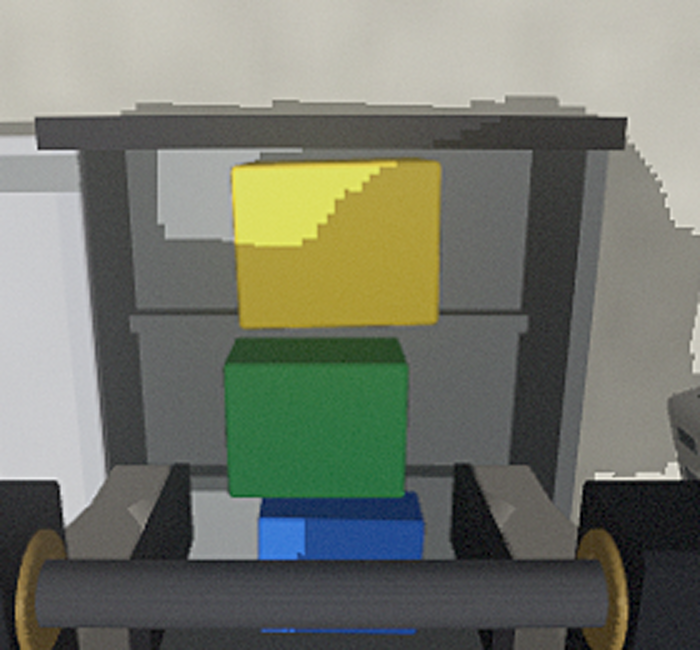

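View pics/s11.png

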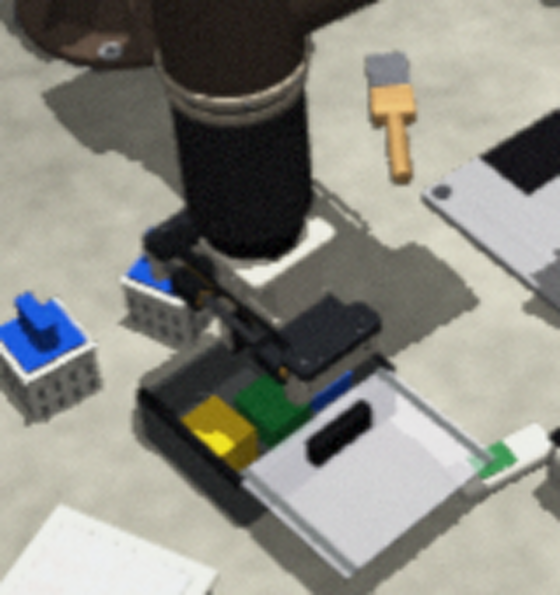

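Emit:
play_rows(
  steps=[
    {"gripper": 0.68, "tx": 0.3, "ty": 0.06, "tz": 0.03, "ax": 0, "ay": 0, "az": 0},
    {"gripper": 0.68, "tx": 0.3, "ty": 0, "tz": 0, "ax": 0, "ay": 0, "az": 0},
    {"gripper": 0.68, "tx": 0.3, "ty": 0, "tz": 0, "ax": 0, "ay": 0, "az": 0},
    {"gripper": 0.68, "tx": 0.3, "ty": 0, "tz": 0, "ax": 0, "ay": 0, "az": 0},
    {"gripper": 0.68, "tx": 0, "ty": 0, "tz": 0, "ax": 0, "ay": 0, "az": 0},
  ],
)

```text
t: 18.1
eef_pos: [0.5337, -0.2368, 0.2157]
ee_rot: [-0.225, 1.567, 2.951]
force: [-0.9, -0.5, -0.0]
width: 0.0593
```

Emit:
play_rows(
  steps=[
    {"gripper": 0.68, "tx": 0.2, "ty": 0, "tz": 0, "ax": 0, "ay": 0, "az": 0},
    {"gripper": 0.68, "tx": 0.2, "ty": 0, "tz": 0, "ax": 0, "ay": 0, "az": 0},
    {"gripper": 0.68, "tx": 0.2, "ty": 0, "tz": 0, "ax": 0, "ay": 0, "az": 0},
    {"gripper": 0.68, "tx": 0.2, "ty": 0, "tz": 0, "ax": 0, "ay": 0, "az": 0},
    {"gripper": 0.68, "tx": 0, "ty": 0, "tz": 0, "ax": 0, "ay": 0, "az": 0},
    {"gripper": 0.68, "tx": 0, "ty": 0, "tz": 0, "ax": 0, "ay": 0, "az": 0},
  ],
)

```text
t: 18.6
eef_pos: [0.5345, -0.2369, 0.1976]
ee_rot: [-0.152, 1.57, 3.024]
force: [-0.5, -0.2, 0.0]
width: 0.0595
```

Emit:
play_rows(
  steps=[
    {"gripper": 0.5, "tx": 0, "ty": 0, "tz": 0, "ax": 0, "ay": 0, "az": 0},
    {"gripper": 0.3, "tx": 0, "ty": 0, "tz": 0, "ax": 0, "ay": 0, "az": 0},
    {"gripper": 0.3, "tx": 0, "ty": 0, "tz": 0, "ax": 0, "ay": 0, "az": 0},
    {"gripper": 0.3, "tx": 0, "ty": 0, "tz": 0, "ax": 0, "ay": 0, "az": 0},
    {"gripper": 0.3, "tx": -0.3, "ty": 0, "tz": 0, "ax": 0, "ay": 0, "az": 0},
    {"gripper": 0.3, "tx": -0.5, "ty": 0, "tz": 0, "ax": 0, "ay": 0, "az": 0},
    {"gripper": 0.3, "tx": -0.8, "ty": 0, "tz": 0, "ax": 0, "ay": 0, "az": 0},
    {"gripper": 0.3, "tx": -0.8, "ty": 0, "tz": 0, "ax": 0, "ay": 0, "az": 0},
    {"gripper": 0.3, "tx": -0.8, "ty": 0, "tz": 0, "ax": 0, "ay": 0, "az": 0},
    {"gripper": 0.3, "tx": -0.8, "ty": 0, "tz": 0, "ax": 0, "ay": 0, "az": 0},
    {"gripper": 0.3, "tx": 0, "ty": 0, "tz": 0, "ax": 0, "ay": 0, "az": 0},
    {"gripper": 0.3, "tx": 0, "ty": 0, "tz": 0, "ax": 0, "ay": 0, "az": 0},
  ],
  newtons=25,
)

```text
t: 19.6
eef_pos: [0.5347, -0.2369, 0.2996]
ee_rot: [3.041, 1.568, -0.066]
force: [-0.1, 0.3, -1.5]
width: 0.0498
```

```bash
python3 - <<'E'
from h import *
st(); shot('wrist','w12.png',(150,60,430,320),2.5)
shot('side','d12.png',(270,190,420,330),3.5)
goto([.464,.1435,.25],Rdown(np.radians(179.1)))
E
```

```text
t 19.6 pos [ 0.5347 -0.2369  0.2996] F [-0.1  0.3 -1.5] w 0.0498
x [ 0.003 -0.    -1.   ] z [-0.999 -0.034 -0.003]
t [  1.91 -15.3    2.28] a [0.48 0.01 0.  ]
```

View pics/w12.png

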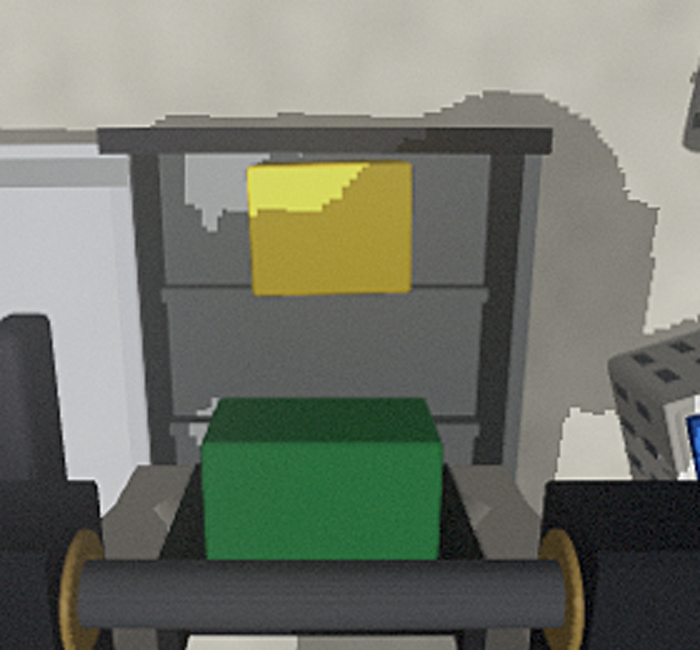

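View pics/d12.png

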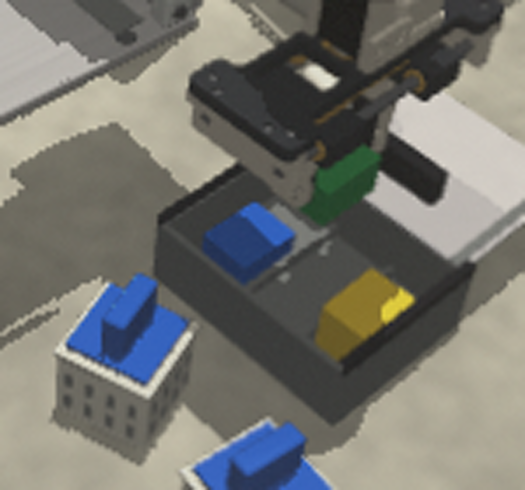

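Emit:
play_rows(
  steps=[
    {"gripper": 0.3, "tx": 0, "ty": -0.5, "tz": 0.5, "ax": 0, "ay": 0, "az": 0},
    {"gripper": 0.3, "tx": 0, "ty": -0.8, "tz": 0.6, "ax": 0, "ay": 0, "az": 0},
    {"gripper": 0.3, "tx": 0, "ty": -0.9, "tz": 0.6, "ax": 0, "ay": 0, "az": 0},
    {"gripper": 0.3, "tx": 0, "ty": -0.9, "tz": 0.55, "ax": 0, "ay": 0, "az": 0},
    {"gripper": 0.3, "tx": 0, "ty": -0.9, "tz": 0, "ax": 0.48, "ay": 0, "az": 0},
    {"gripper": 0.3, "tx": 0, "ty": -0.95, "tz": 0, "ax": 0, "ay": 0, "az": 0},
    {"gripper": 0.3, "tx": 0, "ty": -0.95, "tz": 0, "ax": 0, "ay": 0, "az": 0},
    {"gripper": 0.3, "tx": 0, "ty": -0.95, "tz": 0, "ax": 0, "ay": 0, "az": 0},
    {"gripper": 0.3, "tx": 0, "ty": -0.95, "tz": 0, "ax": 0, "ay": 0, "az": 0},
    {"gripper": 0.3, "tx": 0, "ty": -0.95, "tz": 0, "ax": 0, "ay": 0, "az": 0},
    {"gripper": 0.3, "tx": 0, "ty": -0.95, "tz": 0, "ax": 0, "ay": 0, "az": 0},
    {"gripper": 0.3, "tx": 0, "ty": -0.95, "tz": 0, "ax": 0, "ay": 0, "az": 0},
    {"gripper": 0.3, "tx": 0, "ty": -0.95, "tz": 0, "ax": 0, "ay": 0, "az": 0},
    {"gripper": 0.3, "tx": 0, "ty": -0.95, "tz": 0, "ax": 0, "ay": 0, "az": 0},
    {"gripper": 0.3, "tx": 0.5, "ty": -0.95, "tz": 0, "ax": 0, "ay": 0, "az": 0},
    {"gripper": 0.3, "tx": 0.7, "ty": -0.9, "tz": 0, "ax": 0, "ay": 0, "az": 0},
    {"gripper": 0.3, "tx": 0.7, "ty": -0.6, "tz": 0, "ax": 0, "ay": 0, "az": 0},
    {"gripper": 0.3, "tx": 0, "ty": 0, "tz": 0, "ax": 0, "ay": 0, "az": 0},
    {"gripper": 0.3, "tx": 0, "ty": 0, "tz": 0, "ax": 0, "ay": 0, "az": 0},
    {"gripper": 0.3, "tx": 0, "ty": 0, "tz": 0, "ax": 0, "ay": 0, "az": 0},
  ],
)

```text
t: 21.37
eef_pos: [0.479, 0.1358, 0.25]
ee_rot: [0.741, 1.569, -2.415]
force: [-0.5, 0.5, -0.5]
width: 0.0497
```

```bash
python3 - <<'E'
from h import *
st(); goto([.464,.1435,.2085],Rdown(np.radians(179.1)))
E
```

```text
t 21.37 pos [0.479  0.1358 0.25  ] F [-0.5  0.5 -0.5] w 0.0497
x [-0.001 -0.001 -1.   ] z [-1.     0.015  0.001]
t [ 1.66 -0.3   0.6 ] a [ 0.    0.01 -0.01]
```

Emit:
play_rows(
  steps=[
    {"gripper": 0.3, "tx": 0, "ty": -0.15, "tz": 0.3, "ax": 0, "ay": 0, "az": 0},
    {"gripper": 0.3, "tx": 0.2, "ty": -0.15, "tz": 0.3, "ax": 0, "ay": 0, "az": 0},
    {"gripper": 0.3, "tx": 0.4, "ty": 0, "tz": 0, "ax": 0, "ay": 0, "az": 0},
    {"gripper": 0.3, "tx": 0.4, "ty": 0, "tz": 0, "ax": 0, "ay": 0, "az": 0},
    {"gripper": 0.3, "tx": 0.3, "ty": 0, "tz": 0, "ax": 0, "ay": 0, "az": 0},
    {"gripper": 0.3, "tx": 0.2, "ty": 0, "tz": 0, "ax": 0, "ay": 0, "az": 0},
    {"gripper": 0.3, "tx": 0.1, "ty": 0, "tz": 0, "ax": 0, "ay": 0, "az": 0},
    {"gripper": 0.3, "tx": 0, "ty": 0, "tz": 0, "ax": 0, "ay": 0, "az": 0},
    {"gripper": 0.3, "tx": 0, "ty": 0, "tz": 0, "ax": 0, "ay": 0, "az": 0},
    {"gripper": 0.3, "tx": 0, "ty": 0, "tz": 0, "ax": 0, "ay": 0, "az": 0},
  ],
)

```text
t: 22.2
eef_pos: [0.4645, 0.1439, 0.2108]
ee_rot: [-2.545, 1.57, 0.58]
force: [0.3, 0.9, -1.0]
width: 0.0495
```

```bash
python3 - <<'E'
from h import *
st(); goto([.464,.1435,.2085],Rdown(np.radians(179.1)))
shot('side','d13.png',(180,110,330,250),3.5)
E
```

```text
t 22.2 pos [0.4645 0.1439 0.2108] F [ 0.3  0.9 -1. ] w 0.0495
x [ 0.001  0.    -1.   ] z [-1.     0.016 -0.   ]
t [0.09 0.02 0.02] a [-0. -0.  0.]
```

View pics/d13.png

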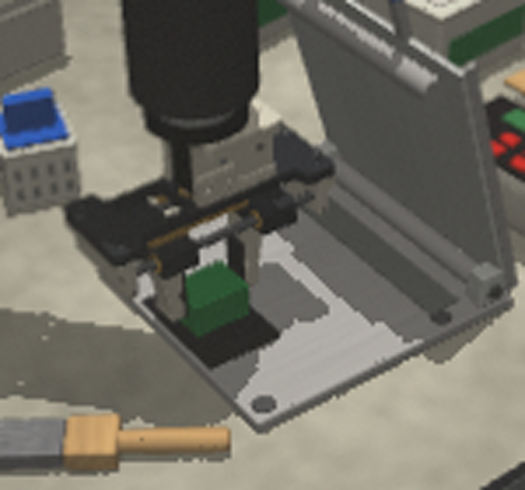

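Lower in small steps until it touches.

Emit:
play_rows(
  steps=[
    {"gripper": 0.3, "tx": 0.08, "ty": 0, "tz": 0.02, "ax": 0, "ay": 0, "az": 0},
    {"gripper": 0.3, "tx": 0.04, "ty": 0, "tz": 0, "ax": 0, "ay": 0, "az": 0},
    {"gripper": 0.3, "tx": 0, "ty": 0, "tz": 0, "ax": 0, "ay": 0, "az": 0},
    {"gripper": 0.3, "tx": 0, "ty": 0, "tz": 0, "ax": 0, "ay": 0, "az": 0},
  ],
)

```text
t: 22.58
eef_pos: [0.4639, 0.1439, 0.2079]
ee_rot: [-2.636, 1.57, 0.49]
force: [-1.4, 0.7, 5.3]
width: 0.0498
```

Emit:
play_rows(
  steps=[
    {"gripper": 0.62, "tx": 0, "ty": 0, "tz": 0, "ax": 0, "ay": 0, "az": 0},
    {"gripper": 0.66, "tx": 0, "ty": 0, "tz": 0, "ax": 0, "ay": 0, "az": 0},
    {"gripper": 0.68, "tx": 0, "ty": 0, "tz": 0, "ax": 0, "ay": 0, "az": 0},
    {"gripper": 0.68, "tx": -0.3, "ty": 0, "tz": 0, "ax": 0, "ay": 0, "az": 0},
    {"gripper": 0.68, "tx": -0.6, "ty": 0, "tz": 0, "ax": 0, "ay": 0, "az": 0},
    {"gripper": 0.68, "tx": -0.8, "ty": 0, "tz": 0, "ax": 0, "ay": 0, "az": 0},
    {"gripper": 0.68, "tx": -0.8, "ty": 0, "tz": 0, "ax": 0, "ay": 0, "az": 0},
    {"gripper": 0.68, "tx": -0.8, "ty": -0.5, "tz": 0, "ax": 0, "ay": 0, "az": 0},
    {"gripper": 0.68, "tx": -0.5, "ty": -0.9, "tz": 0.3, "ax": 0, "ay": 0, "az": 0},
    {"gripper": 0.68, "tx": 0, "ty": -0.9, "tz": 0.3, "ax": 0, "ay": 0, "az": 0},
    {"gripper": 0.68, "tx": 0, "ty": 0, "tz": 0, "ax": 0, "ay": 0, "az": 0},
    {"gripper": 0.68, "tx": 0, "ty": 0, "tz": 0, "ax": 0, "ay": 0, "az": 0},
  ],
)

```text
t: 23.58
eef_pos: [0.4494, 0.2023, 0.3031]
ee_rot: [-2.265, 1.57, 0.862]
force: [-1.0, 0.5, 0.1]
width: 0.0598
```

```bash
python3 - <<'E'
from h import *
st(); np.save('P14.npy',pose()); shot('wrist','w14.png',(150,20,400,240),3)
goto([.531,-.1867,.28],Rdown(np.radians(182)))
E
```

```text
t 23.58 pos [0.4494 0.2023 0.3031] F [-1.   0.5  0.1] w 0.0598
x [ 0.001  0.001 -1.   ] z [-1.     0.014 -0.001]
t [ 0.91 15.48 -3.49] a [-0.47  0.    0.  ]
```

View pics/w14.png

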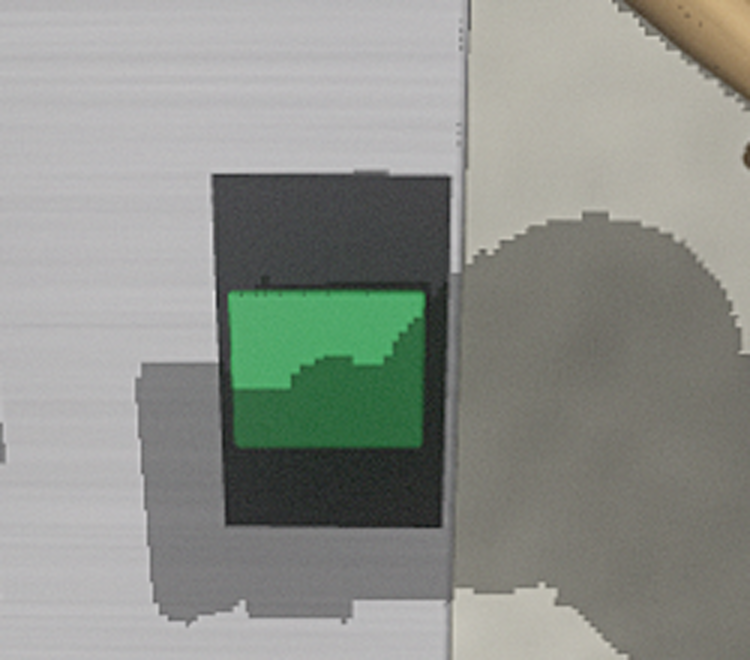

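```bash
python3 - <<'E'
from h import *
P=np.load('P14.npy')
f=lambda u,v:(20+v/3,150+u/3)
for n,pts,h in (('pad',[(212,175),(451,177),(442,526),(226,524)],.015),('green',[(228,291),(425,291),(421,446),(235,447)],.045)):
    w=np.array([atz('wrist',f(*p),h,P)[:2] for p in pts]);print(n,np.round(w,4).tolist(),w.mean(0),[round(np.linalg.norm(w[i]-w[i-1]),4) for i in range(4)])
E
```

```text
pad [[0.4964, 0.0929], [0.4307, 0.0944], [0.4328, 0.1935], [0.4985, 0.192]] [0.46458506 0.14319475] [np.float64(0.0991), np.float64(0.0657), np.float64(0.0991), np.float64(0.0658)]
green [[0.4888, 0.1237], [0.4392, 0.1245], [0.4403, 0.1638], [0.4893, 0.1634]] [0.46438487 0.14383598] [np.float64(0.0397), np.float64(0.0496), np.float64(0.0393), np.float64(0.0491)]
```

Emit:
play_rows(
  steps=[
    {"gripper": 0.68, "tx": 0, "ty": 0.7, "tz": 0, "ax": 0, "ay": 0, "az": 0},
    {"gripper": 0.68, "tx": 0, "ty": 0.95, "tz": 0, "ax": 0, "ay": 0, "az": 0},
    {"gripper": 0.68, "tx": 0, "ty": 0.95, "tz": 0, "ax": 0, "ay": 0, "az": 0},
    {"gripper": 0.68, "tx": 0, "ty": 0.95, "tz": 0, "ax": 0, "ay": 0, "az": 0},
    {"gripper": 0.68, "tx": 0, "ty": 0.95, "tz": 0, "ax": 0, "ay": 0, "az": 0},
    {"gripper": 0.68, "tx": 0, "ty": 0.95, "tz": 0, "ax": 0, "ay": 0, "az": 0},
    {"gripper": 0.68, "tx": 0, "ty": 0.95, "tz": 0, "ax": 0, "ay": 0, "az": 0},
    {"gripper": 0.68, "tx": 0, "ty": 0.95, "tz": 0, "ax": 0, "ay": 0, "az": 0},
    {"gripper": 0.68, "tx": 0, "ty": 0.95, "tz": 0, "ax": 0, "ay": 0, "az": 0},
    {"gripper": 0.68, "tx": 0, "ty": 0.95, "tz": 0, "ax": 0, "ay": 0, "az": 0},
    {"gripper": 0.68, "tx": 0, "ty": 0.95, "tz": -0.3, "ax": 0, "ay": 0, "az": 0},
    {"gripper": 0.68, "tx": 0, "ty": 0.95, "tz": -0.6, "ax": 0, "ay": 0, "az": 0},
    {"gripper": 0.68, "tx": 0, "ty": 0.95, "tz": -0.6, "ax": 0, "ay": 0, "az": 0},
    {"gripper": 0.68, "tx": 0, "ty": 0.95, "tz": -0.6, "ax": 0, "ay": 0, "az": 0},
    {"gripper": 0.68, "tx": 0.4, "ty": 0.95, "tz": -0.6, "ax": 0, "ay": 0, "az": 0},
    {"gripper": 0.68, "tx": 0.5, "ty": 0.95, "tz": -0.5, "ax": 0, "ay": 0, "az": 0},
    {"gripper": 0.68, "tx": 0, "ty": 0.53, "tz": -0.29, "ax": -0.47, "ay": 0, "az": 0},
    {"gripper": 0.68, "tx": 0, "ty": 0, "tz": 0, "ax": 0, "ay": 0, "az": 0},
    {"gripper": 0.68, "tx": 0, "ty": 0, "tz": 0, "ax": 0, "ay": 0, "az": 0},
  ],
)

```text
t: 25.22
eef_pos: [0.5304, -0.1881, 0.279]
ee_rot: [-0.057, 1.569, 3.115]
force: [-0.2, -0.1, 0.1]
width: 0.0595
```

```bash
python3 - <<'E'
from h import *
st(); goto([.531,-.1867,.1985],Rdown(np.radians(182)))
shot('wrist','w15.png',(150,60,430,320),2.5)
E
```

```text
t 25.22 pos [ 0.5304 -0.1881  0.279 ] F [-0.2 -0.1  0.1] w 0.0595
x [-0.002  0.    -1.   ] z [-1.    -0.03   0.002]
t [ 3.22 -0.06 -0.03] a [-0.04  0.02  0.  ]
```

View pics/w15.png

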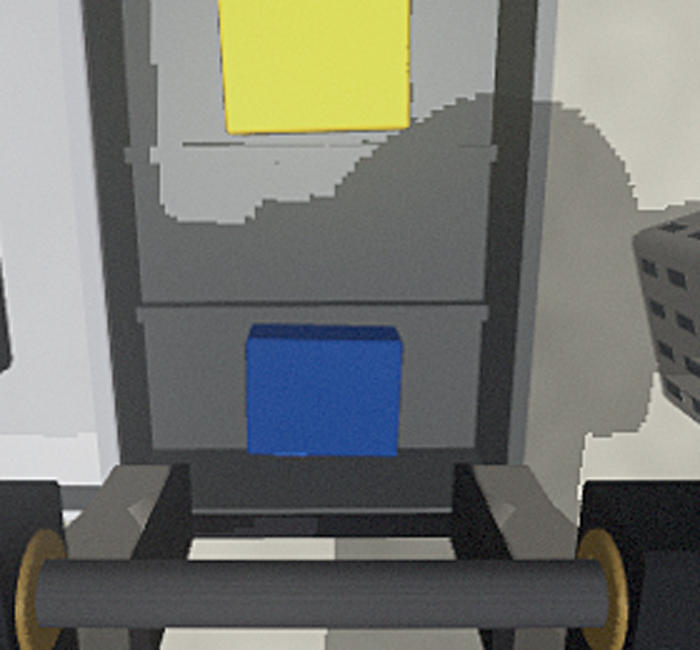

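Emit:
play_rows(
  steps=[
    {"gripper": 0.68, "tx": 0.5, "ty": -0.06, "tz": -0.03, "ax": -0.04, "ay": 0, "az": 0},
    {"gripper": 0.68, "tx": 0.6, "ty": 0, "tz": 0, "ax": 0, "ay": 0, "az": 0},
    {"gripper": 0.68, "tx": 0.6, "ty": 0, "tz": 0, "ax": 0, "ay": 0, "az": 0},
    {"gripper": 0.68, "tx": 0.5, "ty": 0, "tz": 0, "ax": 0, "ay": 0, "az": 0},
    {"gripper": 0.68, "tx": 0.4, "ty": 0, "tz": 0, "ax": 0, "ay": 0, "az": 0},
    {"gripper": 0.68, "tx": 0.3, "ty": 0, "tz": 0, "ax": 0, "ay": 0, "az": 0},
    {"gripper": 0.68, "tx": 0.2, "ty": 0, "tz": 0, "ax": 0, "ay": 0, "az": 0},
    {"gripper": 0.68, "tx": 0.1, "ty": 0, "tz": 0, "ax": 0, "ay": 0, "az": 0},
    {"gripper": 0.68, "tx": 0, "ty": 0, "tz": 0, "ax": 0, "ay": 0, "az": 0},
    {"gripper": 0.68, "tx": 0, "ty": 0, "tz": 0, "ax": 0, "ay": 0, "az": 0},
    {"gripper": 0.68, "tx": 0, "ty": 0, "tz": 0, "ax": 0, "ay": 0, "az": 0},
  ],
)

```text
t: 26.18
eef_pos: [0.5319, -0.1853, 0.2005]
ee_rot: [3.002, 1.57, -0.102]
force: [0.0, 0.8, 0.5]
width: 0.0597
```

Emit:
play_rows(
  steps=[
    {"gripper": 0.5, "tx": 0, "ty": 0, "tz": 0, "ax": 0, "ay": 0, "az": 0},
    {"gripper": 0.3, "tx": 0, "ty": 0, "tz": 0, "ax": 0, "ay": 0, "az": 0},
    {"gripper": 0.3, "tx": 0, "ty": 0, "tz": 0, "ax": 0, "ay": 0, "az": 0},
    {"gripper": 0.3, "tx": 0, "ty": 0, "tz": 0, "ax": 0, "ay": 0, "az": 0},
  ],
)

```text
t: 26.52
eef_pos: [0.5316, -0.1853, 0.2003]
ee_rot: [2.819, 1.571, -0.285]
force: [-0.9, 0.5, 4.8]
width: 0.0494
```

Emit:
play_rows(
  steps=[
    {"gripper": 0.66, "tx": 0, "ty": 0, "tz": 0, "ax": 0, "ay": 0, "az": 0},
    {"gripper": 0.66, "tx": 0, "ty": 0, "tz": 0, "ax": 0, "ay": 0, "az": 0},
    {"gripper": 0.66, "tx": 0.1, "ty": 0, "tz": 0, "ax": 0, "ay": 0, "az": 0},
    {"gripper": 0.66, "tx": 0, "ty": 0, "tz": 0, "ax": 0, "ay": 0, "az": 0},
    {"gripper": 0.66, "tx": 0, "ty": 0, "tz": 0, "ax": 0, "ay": 0, "az": 0},
    {"gripper": 0.66, "tx": 0, "ty": 0, "tz": 0, "ax": 0, "ay": 0, "az": 0},
  ],
)

```text
t: 27.02
eef_pos: [0.5315, -0.1853, 0.1972]
ee_rot: [-0.098, 1.57, 3.081]
force: [0.0, 0.4, -0.3]
width: 0.0581
```

Emit:
play_rows(
  steps=[
    {"gripper": 0.5, "tx": 0, "ty": 0, "tz": 0, "ax": 0, "ay": 0, "az": 0},
    {"gripper": 0.3, "tx": 0, "ty": 0, "tz": 0, "ax": 0, "ay": 0, "az": 0},
    {"gripper": 0.3, "tx": 0, "ty": 0, "tz": 0, "ax": 0, "ay": 0, "az": 0},
    {"gripper": 0.3, "tx": 0, "ty": 0, "tz": 0, "ax": 0, "ay": 0, "az": 0},
    {"gripper": 0.3, "tx": -0.2, "ty": 0, "tz": 0, "ax": 0, "ay": 0, "az": 0},
    {"gripper": 0.3, "tx": -0.4, "ty": 0, "tz": 0, "ax": 0, "ay": 0, "az": 0},
    {"gripper": 0.3, "tx": -0.6, "ty": 0, "tz": 0, "ax": 0, "ay": 0, "az": 0},
    {"gripper": 0.3, "tx": -0.8, "ty": 0, "tz": 0, "ax": 0, "ay": 0, "az": 0},
    {"gripper": 0.3, "tx": -0.8, "ty": 0, "tz": 0, "ax": 0, "ay": 0, "az": 0},
    {"gripper": 0.3, "tx": -0.8, "ty": 0, "tz": 0, "ax": 0, "ay": 0, "az": 0},
    {"gripper": 0.3, "tx": -0.8, "ty": 0, "tz": 0, "ax": 0, "ay": 0, "az": 0},
    {"gripper": 0.3, "tx": 0, "ty": 0, "tz": 0, "ax": 0, "ay": 0, "az": 0},
    {"gripper": 0.3, "tx": 0, "ty": 0, "tz": 0, "ax": 0, "ay": 0, "az": 0},
  ],
  newtons=30,
)

```text
t: 28.1
eef_pos: [0.5318, -0.1853, 0.3096]
ee_rot: [3.104, 1.567, -0.0]
force: [0.0, -0.3, -1.5]
width: 0.0497
```

```bash
python3 - <<'E'
from h import *
st(); shot('wrist','w16.png',(150,60,430,320),2.5)
shot('side','d16.png',(270,160,420,330),3.5)
goto([.4643,.1437,.30],Rdown(np.radians(179.1)))
E
```

```text
t 28.1 pos [ 0.5318 -0.1853  0.3096] F [ 0.  -0.3 -1.5] w 0.0497
x [ 0.004 -0.    -1.   ] z [-0.999 -0.038 -0.004]
t [  0.3  -13.25   2.18] a [0.51 0.   0.  ]
```

View pics/w16.png

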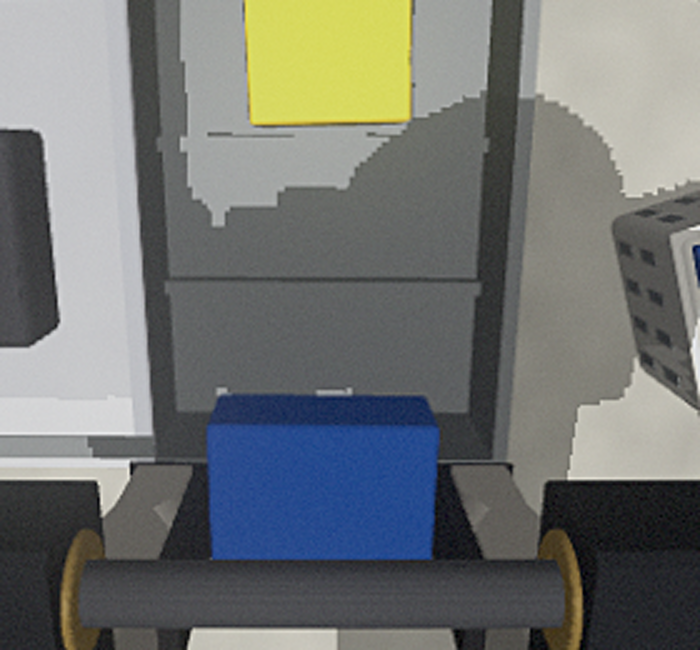

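View pics/d16.png

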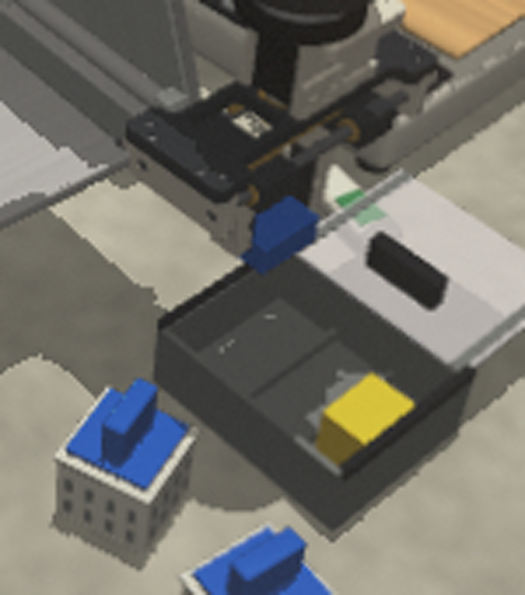

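Emit:
play_rows(
  steps=[
    {"gripper": 0.3, "tx": 0, "ty": -0.5, "tz": 0.4, "ax": 0, "ay": 0, "az": 0},
    {"gripper": 0.3, "tx": 0, "ty": -0.8, "tz": 0.6, "ax": 0, "ay": 0, "az": 0},
    {"gripper": 0.3, "tx": 0, "ty": -0.85, "tz": 0.6, "ax": 0, "ay": 0, "az": 0},
    {"gripper": 0.3, "tx": 0, "ty": -0.9, "tz": 0.55, "ax": 0, "ay": 0, "az": 0},
    {"gripper": 0.3, "tx": 0, "ty": -0.9, "tz": 0.3, "ax": 0.51, "ay": 0, "az": 0},
    {"gripper": 0.3, "tx": 0, "ty": -0.95, "tz": 0.1, "ax": 0, "ay": 0, "az": 0},
    {"gripper": 0.3, "tx": 0, "ty": -0.95, "tz": 0, "ax": 0, "ay": 0, "az": 0},
    {"gripper": 0.3, "tx": 0, "ty": -0.95, "tz": 0, "ax": 0, "ay": 0, "az": 0},
    {"gripper": 0.3, "tx": 0, "ty": -0.95, "tz": 0, "ax": 0, "ay": 0, "az": 0},
    {"gripper": 0.3, "tx": 0, "ty": -0.95, "tz": 0, "ax": 0, "ay": 0, "az": 0},
    {"gripper": 0.3, "tx": 0, "ty": -0.95, "tz": 0, "ax": 0, "ay": 0, "az": 0},
    {"gripper": 0.3, "tx": 0, "ty": -0.95, "tz": 0, "ax": 0, "ay": 0, "az": 0},
    {"gripper": 0.3, "tx": 0, "ty": -0.95, "tz": 0, "ax": 0, "ay": 0, "az": 0},
    {"gripper": 0.3, "tx": 0, "ty": -0.9, "tz": 0, "ax": 0, "ay": 0, "az": 0},
    {"gripper": 0.3, "tx": 0, "ty": -0.6, "tz": 0, "ax": 0, "ay": 0, "az": 0},
    {"gripper": 0.3, "tx": 0.5, "ty": -0.2, "tz": 0, "ax": 0, "ay": 0, "az": 0},
    {"gripper": 0.3, "tx": 0.5, "ty": 0, "tz": 0, "ax": 0, "ay": 0, "az": 0},
    {"gripper": 0.3, "tx": 0, "ty": 0, "tz": 0, "ax": 0, "ay": 0, "az": 0},
    {"gripper": 0.3, "tx": 0, "ty": 0, "tz": 0, "ax": 0, "ay": 0, "az": 0},
  ],
)

```text
t: 29.78
eef_pos: [0.4674, 0.1433, 0.2814]
ee_rot: [0.703, 1.568, -2.454]
force: [0.4, -0.0, -0.8]
width: 0.0497
```

```bash
python3 - <<'E'
from h import *
st(); goto([.4644,.1451,.240],Rdown(np.radians(179.1)))
E
```

```text
t 29.78 pos [0.4674 0.1433 0.2814] F [ 0.4 -0.  -0.8] w 0.0497
x [-0.003 -0.002 -1.   ] z [-1.     0.016  0.002]
t [ 1.66 -0.07  0.12] a [ 0.    0.02 -0.02]
```

Emit:
play_rows(
  steps=[
    {"gripper": 0.3, "tx": 0.3, "ty": -0.07, "tz": 0.12, "ax": 0, "ay": 0.02, "az": -0.02},
    {"gripper": 0.3, "tx": 0.5, "ty": 0, "tz": 0, "ax": 0, "ay": 0, "az": 0},
    {"gripper": 0.3, "tx": 0.4, "ty": 0, "tz": 0, "ax": 0, "ay": 0, "az": 0},
    {"gripper": 0.3, "tx": 0.3, "ty": 0, "tz": 0, "ax": 0, "ay": 0, "az": 0},
    {"gripper": 0.3, "tx": 0.16, "ty": 0, "tz": 0, "ax": 0, "ay": 0, "az": 0},
    {"gripper": 0.3, "tx": 0, "ty": 0, "tz": 0, "ax": 0, "ay": 0, "az": 0},
    {"gripper": 0.3, "tx": 0, "ty": 0, "tz": 0, "ax": 0, "ay": 0, "az": 0},
    {"gripper": 0.3, "tx": 0, "ty": 0, "tz": 0, "ax": 0, "ay": 0, "az": 0},
  ],
)

```text
t: 30.45
eef_pos: [0.4652, 0.1456, 0.2414]
ee_rot: [-2.412, 1.567, 0.714]
force: [-1.0, 0.1, -0.2]
width: 0.0495
```

```bash
python3 - <<'E'
from h import *
st(); goto([.4644,.1451,.238],Rdown(np.radians(179.1)))
shot('side','d17.png',(180,110,330,250),3.5)
E
```

```text
t 30.45 pos [0.4652 0.1456 0.2414] F [-1.   0.1 -0.2] w 0.0495
x [ 0.003  0.002 -1.   ] z [-1.     0.016 -0.003]
t [0.14 0.02 0.03] a [ 0.   -0.03  0.02]
```

View pics/d17.png

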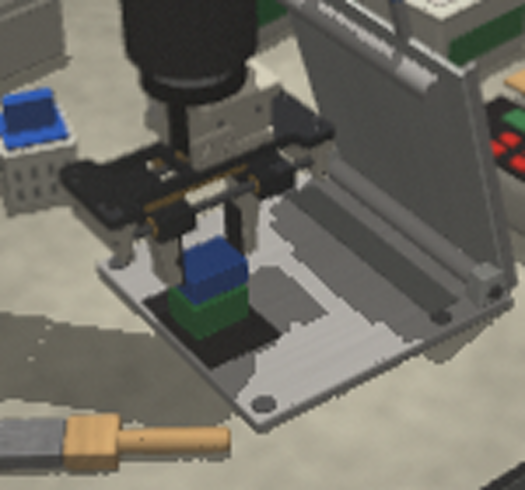

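Emit:
play_rows(
  steps=[
    {"gripper": 0.3, "tx": 0.1, "ty": 0, "tz": 0.03, "ax": 0, "ay": 0, "az": 0},
    {"gripper": 0.3, "tx": 0.05, "ty": 0, "tz": 0, "ax": 0, "ay": 0, "az": 0},
    {"gripper": 0.3, "tx": 0.03, "ty": 0, "tz": 0, "ax": 0, "ay": 0, "az": 0},
    {"gripper": 0.3, "tx": 0, "ty": 0, "tz": 0, "ax": 0, "ay": 0, "az": 0},
    {"gripper": 0.3, "tx": 0, "ty": 0, "tz": 0, "ax": 0, "ay": 0, "az": 0},
  ],
)

```text
t: 30.92
eef_pos: [0.4642, 0.1456, 0.2373]
ee_rot: [-2.403, 1.567, 0.723]
force: [-3.9, 0.2, 10.5]
width: 0.0495
```

Emit:
play_rows(
  steps=[
    {"gripper": 0.3, "tx": -0.03, "ty": 0, "tz": 0, "ax": 0, "ay": 0, "az": 0},
    {"gripper": 0.62, "tx": 0, "ty": 0, "tz": 0, "ax": 0, "ay": 0, "az": 0},
    {"gripper": 0.66, "tx": 0, "ty": 0, "tz": 0, "ax": 0, "ay": 0, "az": 0},
    {"gripper": 0.68, "tx": 0, "ty": 0, "tz": 0, "ax": 0, "ay": 0, "az": 0},
    {"gripper": 0.68, "tx": -0.3, "ty": 0, "tz": 0, "ax": 0, "ay": 0, "az": 0},
    {"gripper": 0.68, "tx": -0.6, "ty": 0, "tz": 0, "ax": 0, "ay": 0, "az": 0},
    {"gripper": 0.68, "tx": -0.8, "ty": 0, "tz": 0, "ax": 0, "ay": 0, "az": 0},
    {"gripper": 0.68, "tx": -0.8, "ty": -0.4, "tz": 0, "ax": 0, "ay": 0, "az": 0},
    {"gripper": 0.68, "tx": -0.8, "ty": -0.8, "tz": 0, "ax": 0, "ay": 0, "az": 0},
    {"gripper": 0.68, "tx": -0.5, "ty": -0.9, "tz": 0.3, "ax": 0, "ay": 0, "az": 0},
    {"gripper": 0.68, "tx": -0.5, "ty": -0.9, "tz": 0.3, "ax": 0, "ay": 0, "az": 0},
    {"gripper": 0.68, "tx": 0, "ty": 0, "tz": 0, "ax": 0, "ay": 0, "az": 0},
    {"gripper": 0.68, "tx": 0, "ty": 0, "tz": 0, "ax": 0, "ay": 0, "az": 0},
  ],
)

```text
t: 32.0
eef_pos: [0.4499, 0.2214, 0.3459]
ee_rot: [-2.33, 1.566, 0.798]
force: [0.1, -0.2, -0.8]
width: 0.0596
```

```bash
python3 - <<'E'
from h import *
st(); np.save('P18.npy',pose()); shot('wrist','w18.png',(150,20,400,240),3)
shot('scene','s18.png',(250,80,420,250),3.4)
E
```

```text
t 32.0 pos [0.4499 0.2214 0.3459] F [ 0.1 -0.2 -0.8] w 0.0596
x [ 0.003  0.004 -1.   ] z [-1.     0.014 -0.003]
```

View pics/w18.png

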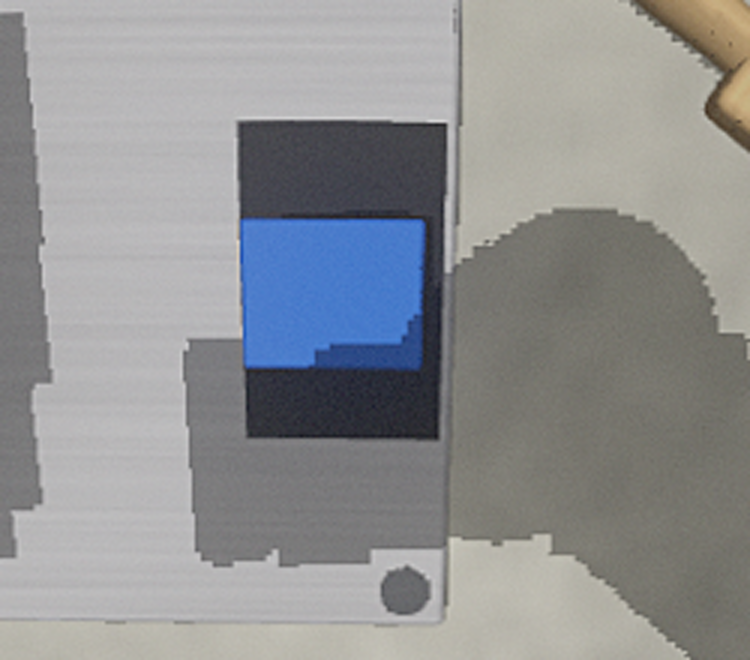

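View pics/s18.png

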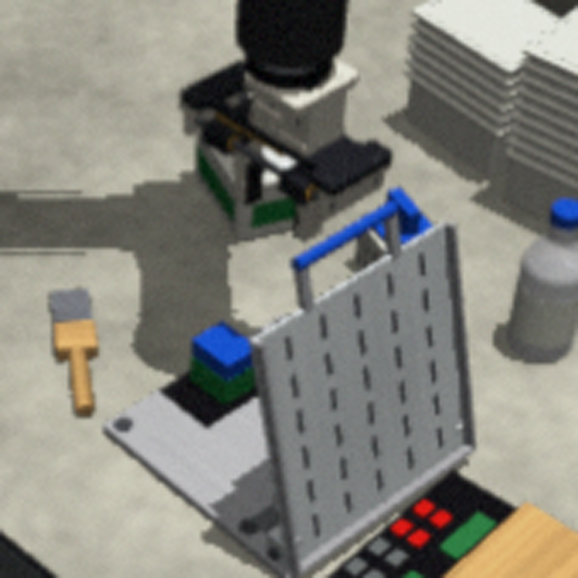

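```bash
python3 - <<'E'
from h import *
P=np.load('P18.npy')
f=lambda u,v:(20+v/3,150+u/3)
for n,pts,h in (('pad',[(238,121),(447,123),(439,438),(247,437)],.015),('blue',[(240,219),(425,219),(421,369),(245,368)],.067)):
    w=np.array([atz('wrist',f(*p),h,P)[:2] for p in pts]);print(n,np.round(w,4).tolist(),w.mean(0),[round(np.linalg.norm(w[i]-w[i-1]),4) for i in range(4)])
# handle at 1.3
Rt=Rdown(np.radians(179.1)); goto([.5984,.1403,.50],Rt); goto([.5984,.1403,.4418],Rt)
E
```

```text
pad [[0.4961, 0.0924], [0.4305, 0.094], [0.4328, 0.1936], [0.4986, 0.1923]] [0.464496   0.14308273] [np.float64(0.0999), np.float64(0.0656), np.float64(0.0996), np.float64(0.0659)]
blue [[0.4892, 0.1251], [0.4395, 0.1259], [0.4407, 0.1655], [0.49, 0.1646]] [0.46485027 0.14526825] [np.float64(0.0395), np.float64(0.0496), np.float64(0.0397), np.float64(0.0493)]
t [-6.21  3.09 -6.  ] a [ 0.   -0.01  0.02]
t [-3.88  3.09 -6.  ] a [ 0.   -0.01  0.02]
```

Emit:
play_rows(
  steps=[
    {"gripper": 0.3, "tx": -0.9, "ty": 0, "tz": 0, "ax": 0, "ay": 0, "az": 0},
    {"gripper": 0.3, "tx": -0.9, "ty": 0.5, "tz": 0, "ax": 0, "ay": 0, "az": 0},
    {"gripper": 0.3, "tx": -0.9, "ty": 0.5, "tz": 0, "ax": 0, "ay": 0, "az": 0},
    {"gripper": 0.3, "tx": -0.9, "ty": 0.5, "tz": 0, "ax": 0, "ay": 0, "az": 0},
    {"gripper": 0.3, "tx": -0.9, "ty": 0.5, "tz": 0, "ax": 0, "ay": 0, "az": 0},
    {"gripper": 0.3, "tx": -0.9, "ty": 0.5, "tz": -0.3, "ax": 0, "ay": 0, "az": 0},
    {"gripper": 0.3, "tx": -0.8, "ty": 0.5, "tz": -0.7, "ax": 0, "ay": 0, "az": 0},
    {"gripper": 0.3, "tx": 0, "ty": 0.1, "tz": -0.9, "ax": 0, "ay": 0, "az": 0},
    {"gripper": 0.3, "tx": 0, "ty": 0, "tz": -0.9, "ax": 0, "ay": 0, "az": 0},
    {"gripper": 0.3, "tx": 0, "ty": 0, "tz": -0.9, "ax": 0, "ay": 0, "az": 0},
    {"gripper": 0.3, "tx": 0, "ty": 0, "tz": -0.9, "ax": 0, "ay": 0, "az": 0},
    {"gripper": 0.3, "tx": 0, "ty": 0, "tz": -0.9, "ax": 0, "ay": 0, "az": 0},
    {"gripper": 0.3, "tx": 0, "ty": 0, "tz": -0.5, "ax": 0, "ay": 0, "az": 0},
    {"gripper": 0.3, "tx": 0, "ty": 0, "tz": 0, "ax": 0, "ay": 0, "az": 0},
    {"gripper": 0.3, "tx": 0, "ty": 0, "tz": 0, "ax": 0, "ay": 0, "az": 0},
  ],
)

```text
t: 33.35
eef_pos: [0.599, 0.1394, 0.4983]
ee_rot: [-0.854, 1.57, 2.27]
force: [-0.7, -0.5, 0.4]
width: 0.0265
```

```bash
python3 - <<'E'
from h import *
Rt=Rdown(np.radians(179.1)); st();goto([.5980,.1405,.4418],Rt)
shot('wrist','w19.png')
E
```

```text
t 33.35 pos [0.599  0.1394 0.4983] F [-0.7 -0.5  0.4] w 0.0265
x [-0.001  0.001 -1.   ] z [-1.     0.018  0.001]
t [ 2.26 -0.04  0.04] a [-0.02  0.01  0.01]
```

View pics/w19.png

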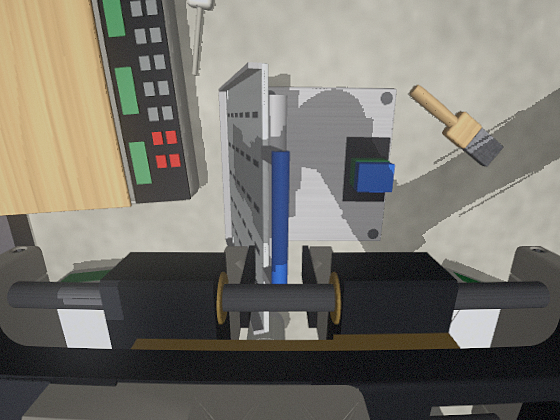

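Emit:
play_rows(
  steps=[
    {"gripper": 0.3, "tx": 0.5, "ty": 0, "tz": 0.04, "ax": 0, "ay": 0, "az": 0},
    {"gripper": 0.3, "tx": 0.6, "ty": 0, "tz": 0, "ax": 0, "ay": 0, "az": 0},
    {"gripper": 0.3, "tx": 0.6, "ty": 0, "tz": 0, "ax": 0, "ay": 0, "az": 0},
    {"gripper": 0.3, "tx": 0.5, "ty": 0, "tz": 0, "ax": 0, "ay": 0, "az": 0},
    {"gripper": 0.3, "tx": 0, "ty": 0, "tz": 0, "ax": 0, "ay": 0, "az": 0},
    {"gripper": 0.3, "tx": 0, "ty": 0, "tz": 0, "ax": 0, "ay": 0, "az": 0},
    {"gripper": 0, "tx": 0, "ty": 0, "tz": 0, "ax": 0, "ay": 0, "az": 0},
    {"gripper": 0, "tx": 0, "ty": 0, "tz": 0, "ax": 0, "ay": 0, "az": 0},
    {"gripper": 0, "tx": 0, "ty": 0, "tz": 0, "ax": 0, "ay": 0, "az": 0},
    {"gripper": 0, "tx": 0, "ty": 0, "tz": 0, "ax": 0, "ay": 0, "az": 0},
  ],
  newtons=25,
)

```text
t: 34.23
eef_pos: [0.5976, 0.1405, 0.4461]
ee_rot: [-2.46, 1.566, 0.666]
force: [-1.7, 0.7, 4.2]
width: 0.011
```

```bash
python3 - <<'E'
from h import *
st(); T=pose(); g=T[:3,3]+.159*T[:3,0]; print('grasp',np.round(g,4))
pr=None
# from 1.3 down to .263
for th in [1.3,1.2,1.1,1.0,.9,.8,.7,.6,.5,.4,.35,.3,.263,.24]:
    p=np.array([-.26*np.cos(th)+.012*np.sin(th), .26*np.sin(th)+.012*np.cos(th)])
    if pr is not None: print(round(th,3),'tx %.2f tz %.2f'%(-(p-pr)[1]/.025,-(p-pr)[0]/.025), np.round(p+[.657,.025],4))
    pr=p
E
```

```text
t 34.23 pos [0.5976 0.1405 0.4461] F [-1.7  0.7  4.2] w 0.011
x [ 0.003  0.003 -1.   ] z [-1.     0.016 -0.003]
grasp [0.5982 0.1409 0.2871]
1.2 tx 0.28 tz 1.00 [0.574  0.2717]
1.1 tx 0.38 tz 0.97 [0.5498 0.2622]
1.0 tx 0.48 tz 0.93 [0.5266 0.2503]
0.9 tx 0.57 tz 0.87 [0.5048 0.2361]
0.8 tx 0.65 tz 0.81 [0.4845 0.2199]
0.7 tx 0.73 tz 0.74 [0.4659 0.2017]
0.6 tx 0.80 tz 0.67 [0.4492 0.1817]
0.5 tx 0.86 tz 0.58 [0.4346 0.1602]
0.4 tx 0.92 tz 0.50 [0.4222 0.1373]
0.35 tx 0.48 tz 0.21 [0.4169 0.1254]
0.3 tx 0.49 tz 0.19 [0.4122 0.1133]
0.263 tx 0.36 tz 0.12 [0.4091 0.1042]
0.24 tx 0.23 tz 0.07 [0.4073 0.0985]
```

Emit:
play_rows(
  steps=[
    {"gripper": 0, "tx": 0.14, "ty": 0, "tz": 0.5, "ax": 0, "ay": 0, "az": 0},
    {"gripper": 0, "tx": 0.14, "ty": 0, "tz": 0.5, "ax": 0, "ay": 0, "az": 0},
    {"gripper": 0, "tx": 0.19, "ty": 0, "tz": 0.48, "ax": 0, "ay": 0, "az": 0},
    {"gripper": 0, "tx": 0.19, "ty": 0, "tz": 0.49, "ax": 0, "ay": 0, "az": 0},
    {"gripper": 0, "tx": 0.24, "ty": 0, "tz": 0.47, "ax": 0, "ay": 0, "az": 0},
    {"gripper": 0, "tx": 0.24, "ty": 0, "tz": 0.46, "ax": 0, "ay": 0, "az": 0},
    {"gripper": 0, "tx": 0.28, "ty": 0, "tz": 0.44, "ax": 0, "ay": 0, "az": 0},
    {"gripper": 0, "tx": 0.29, "ty": 0, "tz": 0.43, "ax": 0, "ay": 0, "az": 0},
    {"gripper": 0, "tx": 0.32, "ty": 0, "tz": 0.41, "ax": 0, "ay": 0, "az": 0},
    {"gripper": 0, "tx": 0.33, "ty": 0, "tz": 0.4, "ax": 0, "ay": 0, "az": 0},
    {"gripper": 0, "tx": 0, "ty": 0, "tz": 0, "ax": 0, "ay": 0, "az": 0},
  ],
)

```text
t: 35.15
eef_pos: [0.4818, 0.143, 0.3847]
ee_rot: [-1.889, 1.566, 1.237]
force: [-0.4, 5.7, -4.6]
width: 0.011
```

```bash
python3 - <<'E'
from h import *
st(); T=pose(); g=T[:3,3]+.159*T[:3,0]; print('grasp',np.round(g,4))
shot('side','d20.png',(170,50,360,260),2.8)
E
```

```text
t 35.15 pos [0.4818 0.143  0.3847] F [-0.4  5.7 -4.6] w 0.011
x [ 0.002  0.005 -1.   ] z [-1.     0.016 -0.002]
grasp [0.4821 0.1437 0.2257]
```

View pics/d20.png

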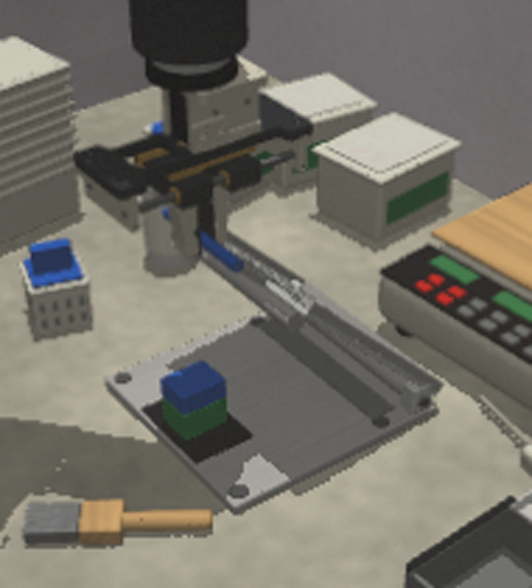

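Emit:
play_rows(
  steps=[
    {"gripper": 0, "tx": 0.36, "ty": 0, "tz": 0.37, "ax": 0, "ay": 0, "az": 0},
    {"gripper": 0, "tx": 0.37, "ty": 0, "tz": 0.37, "ax": 0, "ay": 0, "az": 0},
    {"gripper": 0, "tx": 0.4, "ty": 0, "tz": 0.34, "ax": 0, "ay": 0, "az": 0},
    {"gripper": 0, "tx": 0.4, "ty": 0, "tz": 0.33, "ax": 0, "ay": 0, "az": 0},
    {"gripper": 0, "tx": 0.43, "ty": 0, "tz": 0.29, "ax": 0, "ay": 0, "az": 0},
    {"gripper": 0, "tx": 0.43, "ty": 0, "tz": 0.29, "ax": 0, "ay": 0, "az": 0},
    {"gripper": 0, "tx": 0.46, "ty": 0, "tz": 0.25, "ax": 0, "ay": 0, "az": 0},
    {"gripper": 0, "tx": 0.46, "ty": 0, "tz": 0.25, "ax": 0, "ay": 0, "az": 0},
    {"gripper": 0, "tx": 0.3, "ty": 0, "tz": 0.13, "ax": 0, "ay": 0, "az": 0},
    {"gripper": 0, "tx": 0.3, "ty": 0, "tz": 0.13, "ax": 0, "ay": 0, "az": 0},
    {"gripper": 0, "tx": 0.2, "ty": 0, "tz": 0.08, "ax": 0, "ay": 0, "az": 0},
    {"gripper": 0, "tx": 0, "ty": 0, "tz": 0, "ax": 0, "ay": 0, "az": 0},
    {"gripper": 0, "tx": 0, "ty": 0, "tz": 0, "ax": 0, "ay": 0, "az": 0},
  ],
)

```text
t: 36.28
eef_pos: [0.413, 0.1446, 0.2827]
ee_rot: [-2.19, 1.566, 0.936]
force: [-1.2, 6.2, -4.8]
width: 0.0112
```

```bash
python3 - <<'E'
from h import *
st(); T=pose(); g=T[:3,3]+.159*T[:3,0]; print('grasp',np.round(g,4))
shot('side','d21.png',(170,80,360,260),3)
E
```

```text
t 36.28 pos [0.413  0.1446 0.2827] F [-1.2  6.2 -4.8] w 0.0112
x [ 0.003  0.004 -1.   ] z [-1.     0.016 -0.003]
grasp [0.4134 0.1452 0.1237]
```

View pics/d21.png

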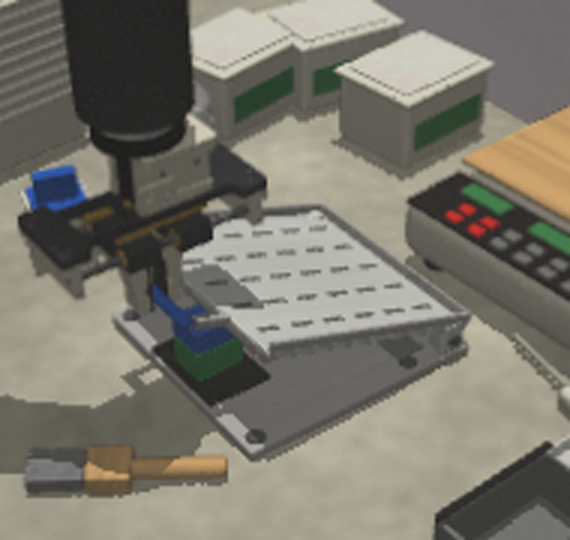

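Emit:
play_rows(
  steps=[
    {"gripper": 0, "tx": 0.12, "ty": 0, "tz": 0.04, "ax": 0, "ay": 0, "az": 0},
    {"gripper": 0, "tx": 0.12, "ty": 0, "tz": 0.04, "ax": 0, "ay": 0, "az": 0},
    {"gripper": 0, "tx": 0.08, "ty": 0, "tz": 0.02, "ax": 0, "ay": 0, "az": 0},
    {"gripper": 0, "tx": 0, "ty": 0, "tz": 0, "ax": 0, "ay": 0, "az": 0},
    {"gripper": 0, "tx": 0, "ty": 0, "tz": 0, "ax": 0, "ay": 0, "az": 0},
  ],
)

```text
t: 36.75
eef_pos: [0.4103, 0.1446, 0.2747]
ee_rot: [-2.093, 1.566, 1.033]
force: [-3.2, 6.9, -3.1]
width: 0.011
```

Emit:
play_rows(
  steps=[
    {"gripper": 0, "tx": 0.06, "ty": 0, "tz": 0.02, "ax": 0, "ay": 0, "az": 0},
    {"gripper": 0, "tx": 0.06, "ty": 0, "tz": 0.02, "ax": 0, "ay": 0, "az": 0},
    {"gripper": 0, "tx": 0, "ty": 0, "tz": 0, "ax": 0, "ay": 0, "az": 0},
    {"gripper": 0, "tx": 0, "ty": 0, "tz": 0, "ax": 0, "ay": 0, "az": 0},
  ],
)

```text
t: 37.08
eef_pos: [0.4093, 0.1446, 0.2718]
ee_rot: [-2.104, 1.566, 1.022]
force: [-4.0, 7.4, -3.6]
width: 0.0114
```

```bash
python3 - <<'E'
from h import *
st()
shot('side','d22.png',(190,120,330,250),4)
E
```

```text
t 37.08 pos [0.4093 0.1446 0.2718] F [-4.   7.4 -3.6] w 0.0114
x [ 0.002  0.004 -1.   ] z [-1.     0.016 -0.002]
```

View pics/d22.png

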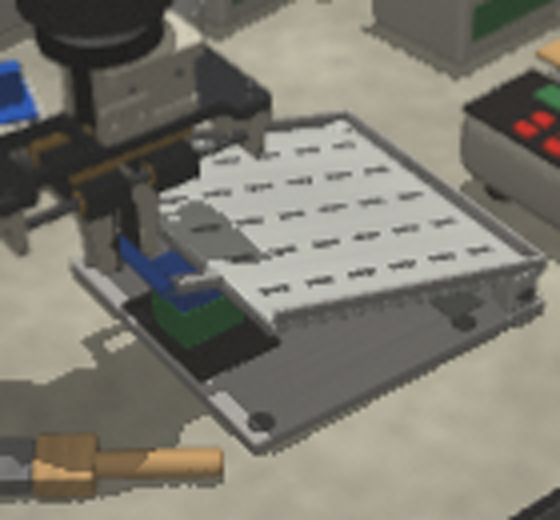

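Emit:
play_rows(
  steps=[
    {"gripper": 0, "tx": 0.05, "ty": 0, "tz": 0.01, "ax": 0, "ay": 0, "az": 0},
    {"gripper": 0, "tx": 0, "ty": 0, "tz": 0, "ax": 0, "ay": 0, "az": 0},
    {"gripper": 0, "tx": 0, "ty": 0, "tz": 0, "ax": 0, "ay": 0, "az": 0},
  ],
)

```text
t: 37.38
eef_pos: [0.409, 0.1446, 0.2705]
ee_rot: [-2.067, 1.566, 1.059]
force: [-4.1, 6.7, -1.9]
width: 0.0112
```

Emit:
play_rows(
  steps=[
    {"gripper": 0, "tx": 0.05, "ty": 0, "tz": 0.01, "ax": 0, "ay": 0, "az": 0},
    {"gripper": 0, "tx": 0, "ty": 0, "tz": 0, "ax": 0, "ay": 0, "az": 0},
    {"gripper": 0, "tx": 0, "ty": 0, "tz": 0, "ax": 0, "ay": 0, "az": 0},
  ],
)

```text
t: 37.63
eef_pos: [0.4089, 0.1446, 0.27]
ee_rot: [-2.157, 1.566, 0.969]
force: [-7.7, 5.7, 7.0]
width: 0.0109
```

Emit:
play_rows(
  steps=[
    {"gripper": 0, "tx": -0.02, "ty": 0, "tz": 0, "ax": 0, "ay": 0, "az": 0},
    {"gripper": 0.28, "tx": 0, "ty": 0, "tz": 0, "ax": 0, "ay": 0, "az": 0},
    {"gripper": 0.28, "tx": 0, "ty": 0, "tz": 0, "ax": 0, "ay": 0, "az": 0},
    {"gripper": 0.28, "tx": 0, "ty": 0, "tz": 0, "ax": 0, "ay": 0, "az": 0},
    {"gripper": 0.28, "tx": -0.4, "ty": 0, "tz": 0, "ax": 0, "ay": 0, "az": 0},
    {"gripper": 0.28, "tx": -0.8, "ty": 0, "tz": 0, "ax": 0, "ay": 0, "az": 0},
    {"gripper": 0.28, "tx": -0.9, "ty": 0, "tz": 0, "ax": 0, "ay": 0, "az": 0},
    {"gripper": 0.28, "tx": -0.9, "ty": -0.4, "tz": 0, "ax": 0, "ay": 0, "az": 0},
    {"gripper": 0.28, "tx": -0.9, "ty": -0.8, "tz": -0.2, "ax": 0, "ay": 0, "az": 0},
    {"gripper": 0.28, "tx": -0.8, "ty": -0.9, "tz": -0.2, "ax": 0, "ay": 0, "az": 0},
    {"gripper": 0.28, "tx": 0, "ty": -0.9, "tz": -0.2, "ax": 0, "ay": 0, "az": 0},
    {"gripper": 0.28, "tx": 0, "ty": -0.9, "tz": -0.2, "ax": 0, "ay": 0, "az": 0},
    {"gripper": 0.6, "tx": 0, "ty": -0.9, "tz": -0.2, "ax": 0, "ay": 0, "az": 0},
    {"gripper": 0.6, "tx": 0, "ty": -0.9, "tz": -0.2, "ax": 0, "ay": 0, "az": 0},
    {"gripper": 0.6, "tx": 0, "ty": -0.9, "tz": -0.2, "ax": 0, "ay": 0, "az": 0},
    {"gripper": 0.6, "tx": 0, "ty": -0.9, "tz": -0.2, "ax": 0, "ay": 0, "az": 0},
    {"gripper": 0.6, "tx": 0, "ty": -0.9, "tz": -0.2, "ax": 0, "ay": 0, "az": 0},
    {"gripper": 0.6, "tx": 0, "ty": -0.9, "tz": -0.2, "ax": 0, "ay": 0, "az": 0},
    {"gripper": 0.6, "tx": 0, "ty": -0.9, "tz": -0.2, "ax": 0, "ay": 0, "az": 0},
    {"gripper": 0.6, "tx": 0, "ty": -0.9, "tz": -0.2, "ax": 0, "ay": 0, "az": 0},
  ],
)

```text
t: 39.3
eef_pos: [0.4733, 0.4209, 0.3877]
ee_rot: [-2.574, 1.569, 0.552]
force: [-0.3, -0.3, 0.4]
width: 0.0529
```

Emit:
play_rows(
  steps=[
    {"gripper": 0.6, "tx": 0, "ty": -0.5, "tz": 0, "ax": 0, "ay": 0, "az": 0},
    {"gripper": 0.6, "tx": 0, "ty": 0, "tz": 0, "ax": 0, "ay": 0, "az": 0},
    {"gripper": 0.6, "tx": 0, "ty": 0, "tz": 0, "ax": 0, "ay": 0, "az": 0},
  ],
)

```text
t: 39.55
eef_pos: [0.473, 0.4326, 0.3872]
ee_rot: [-2.66, 1.569, 0.466]
force: [-0.2, -0.7, 0.4]
width: 0.0528
```

```bash
python3 - <<'E'
from h import *
st(); np.save('P23.npy',pose()); shot('wrist','w23.png')
shot('side','d23.png',(170,70,340,260),3)
E
```

```text
t 39.55 pos [0.473  0.4326 0.3872] F [-0.2 -0.7  0.4] w 0.0528
x [ 0.001  0.001 -1.   ] z [-1.     0.015 -0.001]
```

View pics/w23.png

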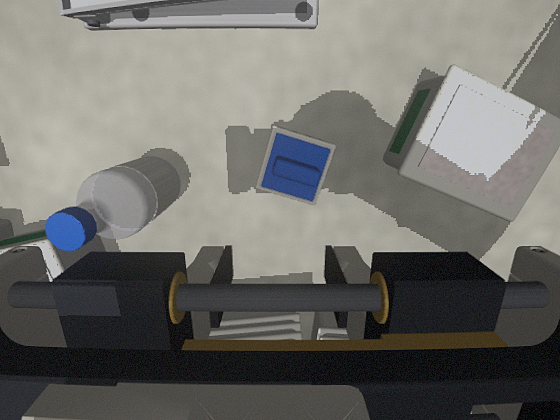

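View pics/d23.png

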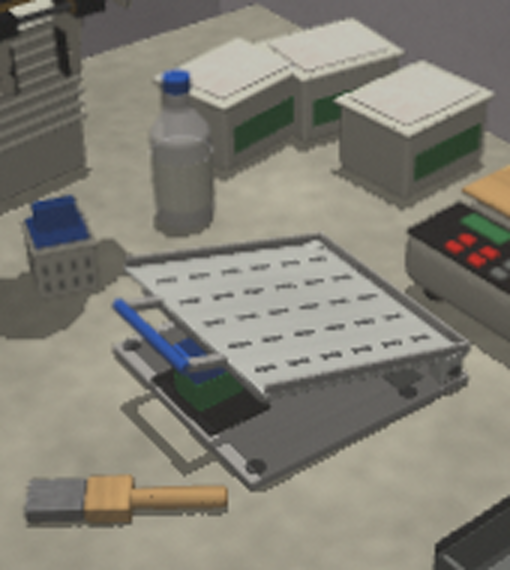

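```bash
python3 - <<'E'
import cv2
im=cv2.imread('pics/w23.png'); cv2.imwrite('pics/w23z.png',cv2.resize(im[110:220,240:350],None,fx=6,fy=5.4,interpolation=cv2.INTER_CUBIC))
E
```

```text
(no output)
```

View pics/w23z.png

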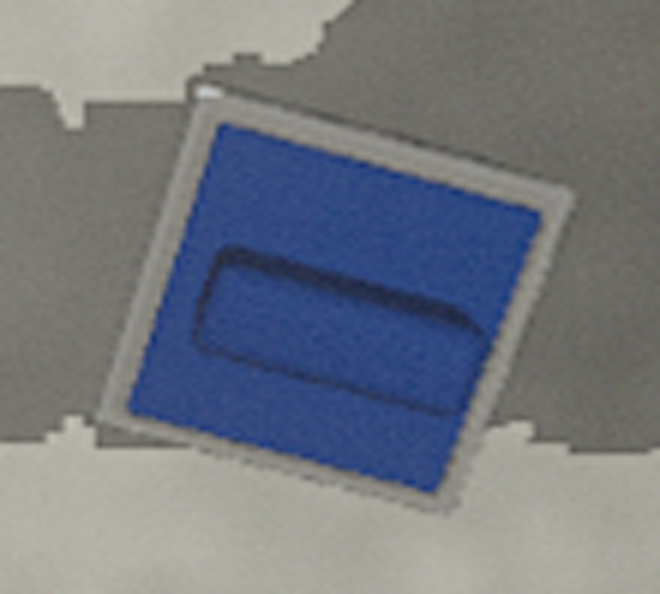

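```bash
cat >> h.py <<'E'
def quad(pts,f,h,P):
    w=np.array([atz('wrist',f(*p),h,P)[:2] for p in pts]); c=w.mean(0)
    e=[w[(i+1)%4]-w[i] for i in range(4)]
    print('centre',np.round(c,4),'len',[round(float(np.linalg.norm(x)),4) for x in e],'ang',[round(float(np.degrees(np.arctan2(x[1],x[0]))),1) for x in e]); return c
E
python3 - <<'E'
from h import *
P=np.load('P23.npy'); f=lambda u,v:(110+v/5.4,240+u/6)
c=quad([(193,88),(575,195),(450,513),(98,423)],f,.060,P)
quad([(225,262),(480,325),(455,413),(195,345)],f,.095,P)
E
```

```text
centre [0.4567 0.4045] len [0.0664, 0.0642, 0.0642, 0.0647] ang [162.4, 72.2, -17.2, -105.9]
centre [0.457  0.4034] len [0.0399, 0.0155, 0.0415, 0.0146] ang [163.9, 77.0, -17.2, -108.9]
```

```bash
python3 - <<'E'
from h import *
s=telemetry.get_state(); print(np.round(s['q'],3), np.degrees(s['q'][0]+s['q'][5]))
E
```

```text
[ 1.044e+00  3.120e-01 -9.500e-02  1.000e-03 -1.161e+00 -1.061e+00] -0.9343651795958223
```

```bash
python3 - <<'E'
from h import *
goto([.4567,.404,.30],Rdown(np.radians(253)))
T=pose(); 
E
```

```text
t [3.51 1.12 0.64] a [-12.32  -0.02   0.  ]
```

Emit:
play_rows(
  steps=[
    {"gripper": 0.45, "tx": 0, "ty": 0.56, "tz": 0.32, "ax": 0, "ay": 0, "az": 0},
    {"gripper": 0.45, "tx": 0, "ty": 0.56, "tz": 0.32, "ax": 0, "ay": 0, "az": 0},
    {"gripper": 0.45, "tx": 0, "ty": 0, "tz": 0, "ax": -0.95, "ay": 0, "az": 0},
    {"gripper": 0.45, "tx": 0, "ty": 0, "tz": 0, "ax": -0.95, "ay": 0, "az": 0},
    {"gripper": 0.45, "tx": 0, "ty": 0, "tz": 0, "ax": -0.95, "ay": 0, "az": 0},
    {"gripper": 0.45, "tx": 0, "ty": 0, "tz": 0, "ax": -0.95, "ay": 0, "az": 0},
    {"gripper": 0.45, "tx": 0, "ty": 0, "tz": 0, "ax": -0.95, "ay": 0, "az": 0},
    {"gripper": 0.45, "tx": 0, "ty": 0, "tz": 0, "ax": -0.95, "ay": 0, "az": 0},
    {"gripper": 0.45, "tx": 0, "ty": 0, "tz": 0, "ax": -0.95, "ay": 0, "az": 0},
    {"gripper": 0.45, "tx": 0, "ty": 0, "tz": 0, "ax": -0.95, "ay": 0, "az": 0},
    {"gripper": 0.45, "tx": 0, "ty": 0, "tz": 0, "ax": -0.95, "ay": 0, "az": 0},
    {"gripper": 0.45, "tx": 0.5, "ty": 0, "tz": 0, "ax": -0.95, "ay": 0, "az": 0},
    {"gripper": 0.45, "tx": 0.7, "ty": 0, "tz": 0, "ax": -0.95, "ay": 0, "az": 0},
    {"gripper": 0.45, "tx": 0.8, "ty": 0, "tz": 0, "ax": -0.95, "ay": 0, "az": 0},
    {"gripper": 0.45, "tx": 0.8, "ty": 0, "tz": 0, "ax": -0.92, "ay": 0, "az": 0},
    {"gripper": 0.45, "tx": 0.7, "ty": 0, "tz": 0, "ax": 0, "ay": 0, "az": 0},
    {"gripper": 0.45, "tx": 0, "ty": 0, "tz": 0, "ax": 0, "ay": 0, "az": 0},
    {"gripper": 0.45, "tx": 0, "ty": 0, "tz": 0, "ax": 0, "ay": 0, "az": 0},
  ],
)

```text
t: 41.15
eef_pos: [0.4568, 0.4041, 0.3004]
ee_rot: [2.252, 1.569, 0.384]
force: [0.8, 1.4, 1.7]
width: 0.0396
```

```bash
python3 - <<'E'
from h import *
st(); goto([.4567,.404,.245],Rdown(np.radians(253)))
shot('wrist','w24.png',(130,120,430,340),2.5); shot('side','d24.png',(130,80,290,220),3.5)
E
```

```text
t 41.15 pos [0.4568 0.4041 0.3004] F [0.8 1.4 1.7] w 0.0396
x [ 0.002  0.001 -1.   ] z [-0.293 -0.956 -0.001]
t [ 2.22 -0.01  0.01] a [-0.01 -0.01 -0.01]
```

View pics/d24.png

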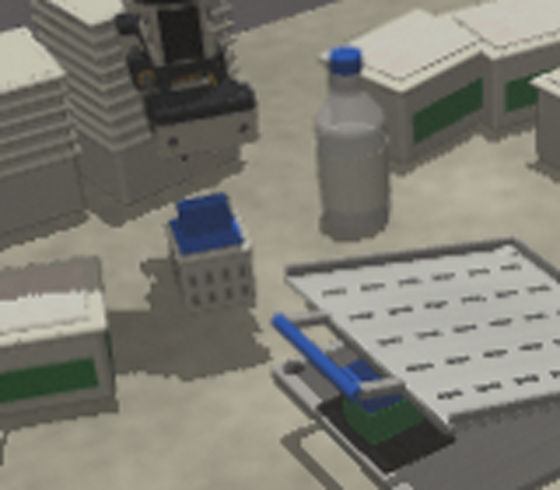

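View pics/w24.png

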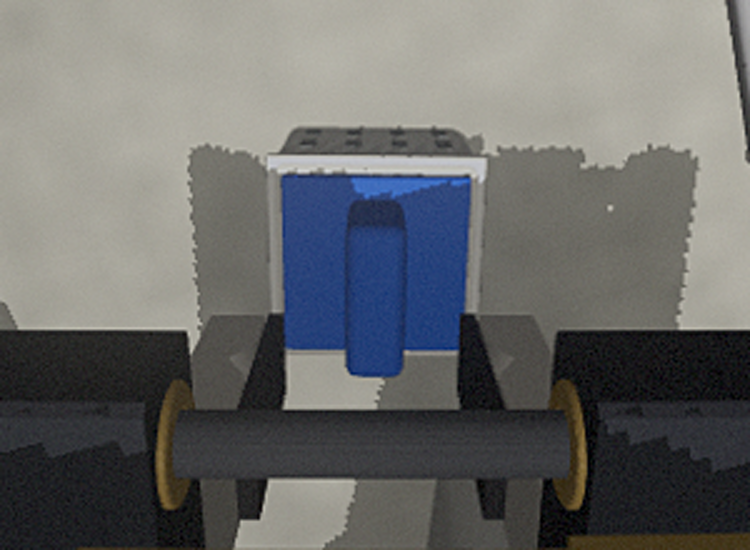

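```bash
python3 - <<'E'
from h import *
print(atz('side',(141,165.7),0), atz('side',(80+200/3.5,130+90/3.5),0),atz('scene',(124,370),0))
E
```

```text
[0.44736035 0.57091359 0.        ] [0.4313859  0.61526365 0.        ] [0.3298323  0.57105558 0.        ]
```

Emit:
play_rows(
  steps=[
    {"gripper": 0.45, "tx": 0.5, "ty": 0, "tz": 0, "ax": 0, "ay": 0, "az": 0},
    {"gripper": 0.45, "tx": 0.6, "ty": 0, "tz": 0, "ax": 0, "ay": 0, "az": 0},
    {"gripper": 0.45, "tx": 0.6, "ty": 0, "tz": 0, "ax": 0, "ay": 0, "az": 0},
    {"gripper": 0.45, "tx": 0.45, "ty": 0, "tz": 0, "ax": 0, "ay": 0, "az": 0},
    {"gripper": 0.45, "tx": 0, "ty": 0, "tz": 0, "ax": 0, "ay": 0, "az": 0},
    {"gripper": 0.45, "tx": 0, "ty": 0, "tz": 0, "ax": 0, "ay": 0, "az": 0},
    {"gripper": 0, "tx": 0, "ty": 0, "tz": 0, "ax": 0, "ay": 0, "az": 0},
    {"gripper": 0, "tx": 0, "ty": 0, "tz": 0, "ax": 0, "ay": 0, "az": 0},
    {"gripper": 0, "tx": 0, "ty": 0, "tz": 0, "ax": 0, "ay": 0, "az": 0},
    {"gripper": 0, "tx": 0, "ty": 0, "tz": 0, "ax": 0, "ay": 0, "az": 0},
    {"gripper": 0, "tx": 0, "ty": 0, "tz": 0, "ax": 0, "ay": 0, "az": 0},
  ],
  newtons=35,
)

```text
t: 42.17
eef_pos: [0.4569, 0.4049, 0.2468]
ee_rot: [2.673, 1.568, 0.805]
force: [1.0, 0.2, -3.9]
width: 0.0156
```

```bash
python3 - <<'E'
from h import *
st()
E
```

```text
t 42.17 pos [0.4569 0.4049 0.2468] F [ 1.   0.2 -3.9] w 0.0156
x [ 0.002  0.002 -1.   ] z [-0.292 -0.956 -0.002]
```

```bash
cat >> h.py <<'E'
TH=.263; YAW=np.radians(-.9); H=np.array([.6573,.1402,.025])
def plate():
    u=np.array([np.cos(YAW),np.sin(YAW),0]);v=np.array([-np.sin(YAW),np.cos(YAW),0]);k=np.array([0,0,1.])
    return np.cos(TH)*u-np.sin(TH)*k, v, np.sin(TH)*u+np.cos(TH)*k
def place(lx,ly,L,gap=.001,flip=1):
    ex,v,n=plate(); F=H+(lx-.1025)*ex+ly*v+(.015+gap)*n
    z=-v*flip; x=-n; return F+L*n, np.c_[x,np.cross(z,x),z]
E
python3 - <<'E'
from h import *
p,Rt=place(.05,.055,.2468,.04); print(p); print(Rt.round(3))
goto([p[0],p[1],.43]); goto(p,Rt)
E
```

```text
[0.68592725 0.19475707 0.3300713 ]
[[-0.26   0.965 -0.016]
 [ 0.004 -0.015 -1.   ]
 [-0.966 -0.26  -0.   ]]
t [-7.33 11.23  5.34] a [0. 0. 0.]
t [-3.33 11.22  5.35] a [-2.66 -0.37 -2.51]
```

Emit:
play_rows(
  steps=[
    {"gripper": 0, "tx": -0.4, "ty": 0, "tz": 0, "ax": 0, "ay": 0, "az": 0},
    {"gripper": 0, "tx": -0.7, "ty": 0, "tz": 0, "ax": 0, "ay": 0, "az": 0},
    {"gripper": 0, "tx": -0.9, "ty": 0, "tz": 0, "ax": 0, "ay": 0, "az": 0},
    {"gripper": 0, "tx": -0.9, "ty": 0, "tz": 0, "ax": 0, "ay": 0, "az": 0},
    {"gripper": 0, "tx": -0.9, "ty": 0, "tz": 0, "ax": 0, "ay": 0, "az": 0},
    {"gripper": 0, "tx": -0.9, "ty": 0, "tz": 0, "ax": -0.6, "ay": 0, "az": 0},
    {"gripper": 0, "tx": -0.9, "ty": 0, "tz": 0, "ax": -0.7, "ay": 0, "az": 0},
    {"gripper": 0, "tx": -0.9, "ty": 0, "tz": 0, "ax": -0.7, "ay": 0, "az": 0},
    {"gripper": 0, "tx": -0.8, "ty": 0, "tz": 0, "ax": -0.66, "ay": 0, "az": 0},
    {"gripper": 0, "tx": 0, "ty": 0, "tz": 0.6, "ax": 0, "ay": 0, "az": 0},
    {"gripper": 0, "tx": 0, "ty": 0.3, "tz": 0.9, "ax": 0, "ay": 0, "az": 0},
    {"gripper": 0, "tx": 0, "ty": 0.5, "tz": 0.9, "ax": 0, "ay": 0, "az": 0},
    {"gripper": 0, "tx": 0, "ty": 0.8, "tz": 0.8, "ax": 0, "ay": 0, "az": 0},
    {"gripper": 0, "tx": 0, "ty": 0.8, "tz": 0.8, "ax": 0, "ay": 0, "az": 0},
    {"gripper": 0, "tx": 0, "ty": 0.8, "tz": 0.8, "ax": 0, "ay": 0, "az": 0},
    {"gripper": 0, "tx": 0, "ty": 0.8, "tz": 0.8, "ax": 0, "ay": 0, "az": 0},
    {"gripper": 0, "tx": 0, "ty": 0.8, "tz": 0.8, "ax": 0, "ay": 0, "az": 0},
    {"gripper": 0, "tx": 0, "ty": 0.8, "tz": 0.8, "ax": 0, "ay": 0, "az": 0},
    {"gripper": 0, "tx": 0, "ty": 0.8, "tz": 0.7, "ax": 0, "ay": 0, "az": 0},
    {"gripper": 0, "tx": 0, "ty": 0.8, "tz": 0.5, "ax": 0, "ay": 0, "az": 0},
  ],
)

```text
t: 43.83
eef_pos: [0.6332, 0.1895, 0.4289]
ee_rot: [2.648, 1.569, 1.057]
force: [0.2, 1.3, -3.8]
width: 0.0157
```

```bash
python3 - <<'E'
from h import *
st(); p,Rt=place(.05,.055,.2468,.04); goto(p,Rt)
print(telemetry.get_state()['q'].round(2))
E
```

```text
t 43.83 pos [0.6332 0.1895 0.4289] F [ 0.2  1.3 -3.8] w 0.0157
x [ 0.001  0.002 -1.   ] z [-0.019 -1.    -0.002]
t [ 3.96  2.1  -0.25] a [-0.03 -0.02 -2.52]
[ 0.58  0.32  0.01 -0.   -1.26  0.97]
```

Emit:
play_rows(
  steps=[
    {"gripper": 0, "tx": 0, "ty": 0.7, "tz": -0.1, "ax": 0, "ay": 0, "az": 0},
    {"gripper": 0, "tx": 0, "ty": 0.7, "tz": -0.1, "ax": 0, "ay": 0, "az": 0},
    {"gripper": 0, "tx": 0, "ty": 0.7, "tz": -0.05, "ax": 0, "ay": 0, "az": 0},
    {"gripper": 0, "tx": 0.3, "ty": 0, "tz": 0, "ax": 0, "ay": 0, "az": 0},
    {"gripper": 0, "tx": 0.6, "ty": 0, "tz": 0, "ax": 0, "ay": 0, "az": 0},
    {"gripper": 0, "tx": 0.6, "ty": 0, "tz": 0, "ax": 0, "ay": 0, "az": -0.5},
    {"gripper": 0, "tx": 0, "ty": 0, "tz": 0, "ax": 0, "ay": 0, "az": -0.5},
    {"gripper": 0, "tx": 0, "ty": 0, "tz": 0, "ax": 0, "ay": 0, "az": -0.5},
    {"gripper": 0, "tx": 0, "ty": 0, "tz": 0, "ax": 0, "ay": 0, "az": -0.5},
    {"gripper": 0, "tx": 0, "ty": 0, "tz": 0, "ax": 0, "ay": 0, "az": -0.52},
    {"gripper": 0, "tx": 0, "ty": 0, "tz": 0, "ax": 0, "ay": 0, "az": 0},
    {"gripper": 0, "tx": 0, "ty": 0, "tz": 0, "ax": 0, "ay": 0, "az": 0},
  ],
)

```text
t: 44.83
eef_pos: [0.6856, 0.1968, 0.3909]
ee_rot: [-1.578, 1.31, 3.116]
force: [0.7, 0.5, -3.0]
width: 0.0153
```

```bash
python3 - <<'E'
from h import *
st(); p,Rt=place(.05,.055,.2468,.02); goto(p,Rt)
shot('side','d25.png',(170,40,400,260),2.6); shot('scene','s25.png',(270,60,430,260),3)
E
```

```text
t 44.83 pos [0.6856 0.1968 0.3909] F [ 0.7  0.5 -3. ] w 0.0153
x [-0.258  0.007 -0.966] z [-0.019 -1.    -0.002]
t [3.15 0.64 0.09] a [-0.02 -0.02 -0.02]
```

View pics/d25.png

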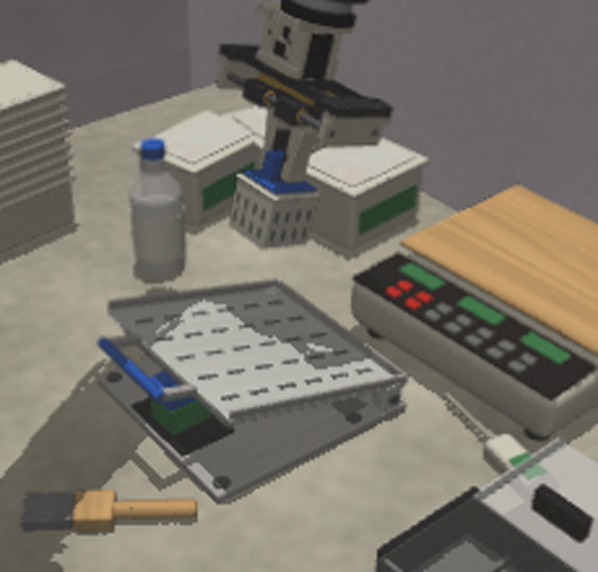

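View pics/s25.png

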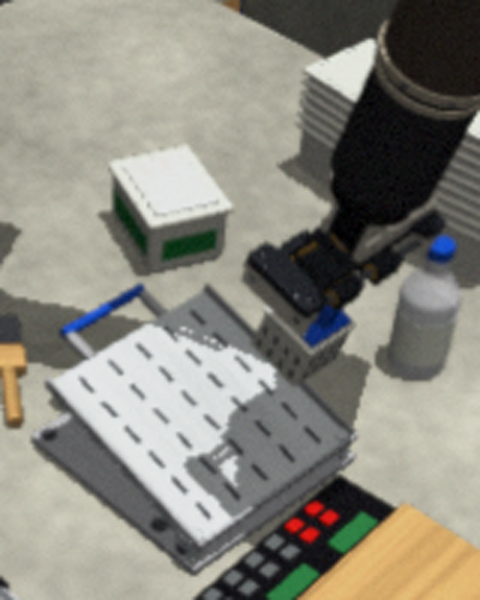

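Emit:
play_rows(
  steps=[
    {"gripper": 0, "tx": 0.5, "ty": 0.3, "tz": 0.09, "ax": 0, "ay": 0, "az": 0},
    {"gripper": 0, "tx": 0.6, "ty": 0.34, "tz": 0, "ax": 0, "ay": 0, "az": 0},
    {"gripper": 0, "tx": 0.6, "ty": 0, "tz": 0, "ax": 0, "ay": 0, "az": 0},
    {"gripper": 0, "tx": 0.6, "ty": 0, "tz": 0, "ax": 0, "ay": 0, "az": 0},
    {"gripper": 0, "tx": 0.5, "ty": 0, "tz": 0, "ax": 0, "ay": 0, "az": 0},
    {"gripper": 0, "tx": 0.35, "ty": 0, "tz": 0, "ax": 0, "ay": 0, "az": 0},
    {"gripper": 0, "tx": 0, "ty": 0, "tz": 0, "ax": 0, "ay": 0, "az": 0},
    {"gripper": 0, "tx": 0, "ty": 0, "tz": 0, "ax": 0, "ay": 0, "az": 0},
    {"gripper": 0, "tx": 0, "ty": 0, "tz": 0, "ax": 0, "ay": 0, "az": 0},
  ],
)

```text
t: 45.68
eef_pos: [0.6809, 0.195, 0.3124]
ee_rot: [-1.58, 1.311, 3.115]
force: [0.7, 0.8, -3.7]
width: 0.0156
```

```bash
python3 - <<'E'
from h import *
st(); p,Rt=place(.05,.055,.2468,.001); goto(p,Rt)
shot('side','d26.png',(190,60,370,240),3.2)
E
```

```text
t 45.68 pos [0.6809 0.195  0.3124] F [ 0.7  0.8 -3.7] w 0.0156
x [-0.257  0.007 -0.966] z [-0.018 -1.    -0.002]
t [0.82 0.01 0.01] a [-0.01 -0.03 -0.03]
```

View pics/d26.png

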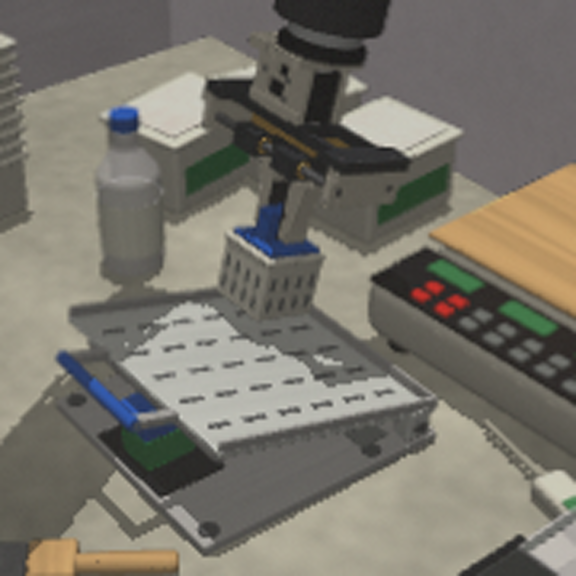

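Emit:
play_rows(
  steps=[
    {"gripper": 0, "tx": 0.3, "ty": 0, "tz": 0, "ax": 0, "ay": -0.03, "az": -0.03},
    {"gripper": 0, "tx": 0.3, "ty": 0, "tz": 0, "ax": 0, "ay": 0, "az": 0},
    {"gripper": 0, "tx": 0.12, "ty": 0, "tz": 0, "ax": 0, "ay": 0, "az": 0},
    {"gripper": 0, "tx": 0.06, "ty": 0, "tz": 0, "ax": 0, "ay": 0, "az": 0},
    {"gripper": 0, "tx": 0, "ty": 0, "tz": 0, "ax": 0, "ay": 0, "az": 0},
    {"gripper": 0, "tx": 0, "ty": 0, "tz": 0, "ax": 0, "ay": 0, "az": 0},
  ],
)

```text
t: 46.23
eef_pos: [0.6755, 0.1951, 0.2927]
ee_rot: [-1.567, 1.306, 3.128]
force: [-0.3, 0.2, -3.9]
width: 0.0157
```

Emit:
play_rows(
  steps=[
    {"gripper": 0, "tx": 0.05, "ty": 0, "tz": 0, "ax": 0, "ay": 0, "az": 0},
    {"gripper": 0, "tx": 0, "ty": 0, "tz": 0, "ax": 0, "ay": 0, "az": 0},
    {"gripper": 0, "tx": 0, "ty": 0, "tz": 0, "ax": 0, "ay": 0, "az": 0},
  ],
)

```text
t: 46.48
eef_pos: [0.6753, 0.195, 0.2917]
ee_rot: [-1.568, 1.306, 3.127]
force: [0.7, -0.4, -2.6]
width: 0.0159
```

```bash
python3 - <<'E'
from h import *
st(); p,Rt=place(.05,.055,.2468,.0); goto(p,Rt)
E
```

```text
t 46.48 pos [0.6753 0.195  0.2917] F [ 0.7 -0.4 -2.6] w 0.0159
x [-0.261  0.004 -0.965] z [-0.017 -1.     0.001]
t [0.01 0.01 0.  ] a [-0.01  0.    0.01]
```

Emit:
play_rows(
  steps=[
    {"gripper": 0, "tx": 0.04, "ty": 0, "tz": 0, "ax": 0, "ay": 0, "az": 0},
    {"gripper": 0, "tx": 0, "ty": 0, "tz": 0, "ax": 0, "ay": 0, "az": 0},
    {"gripper": 0, "tx": 0, "ty": 0, "tz": 0, "ax": 0, "ay": 0, "az": 0},
  ],
)

```text
t: 46.73
eef_pos: [0.6752, 0.195, 0.2917]
ee_rot: [-1.568, 1.307, 3.128]
force: [0.6, -1.1, 5.0]
width: 0.0157
```

Emit:
play_rows(
  steps=[
    {"gripper": 0.4, "tx": 0, "ty": 0, "tz": 0, "ax": 0, "ay": 0, "az": 0},
    {"gripper": 0.4, "tx": 0, "ty": 0, "tz": 0, "ax": 0, "ay": 0, "az": 0},
    {"gripper": 0.4, "tx": 0, "ty": 0, "tz": 0, "ax": 0, "ay": 0, "az": 0},
    {"gripper": 0.4, "tx": -0.3, "ty": 0, "tz": 0, "ax": 0, "ay": 0, "az": 0},
    {"gripper": 0.4, "tx": -0.6, "ty": 0, "tz": 0, "ax": 0, "ay": 0, "az": 0},
    {"gripper": 0.4, "tx": -0.8, "ty": 0, "tz": 0, "ax": 0, "ay": 0, "az": 0},
    {"gripper": 0.4, "tx": -0.8, "ty": 0, "tz": 0, "ax": 0, "ay": 0, "az": 0},
    {"gripper": 0.4, "tx": -0.8, "ty": 0, "tz": 0, "ax": 0, "ay": 0, "az": 0},
    {"gripper": 0.4, "tx": -0.8, "ty": 0, "tz": 0, "ax": 0, "ay": 0, "az": 0},
    {"gripper": 0.4, "tx": 0, "ty": 0, "tz": 0, "ax": 0, "ay": 0, "az": 0.6},
    {"gripper": 0.4, "tx": 0, "ty": 0, "tz": 0, "ax": 0, "ay": 0, "az": 0.6},
    {"gripper": 0.4, "tx": 0, "ty": 0, "tz": 0, "ax": 0, "ay": 0, "az": 0.65},
    {"gripper": 0.4, "tx": 0, "ty": 0, "tz": 0, "ax": 0, "ay": 0, "az": 0.65},
    {"gripper": 0.4, "tx": 0, "ty": 0, "tz": 0, "ax": 0, "ay": 0, "az": 0},
  ],
)

```text
t: 47.9
eef_pos: [0.701, 0.1948, 0.3907]
ee_rot: [1.026, 1.57, -0.561]
force: [1.0, 0.5, 0.7]
width: 0.0351
```

```bash
python3 - <<'E'
from h import *
st()
shot('side','d27.png',(190,60,370,240),3.2); shot('scene','s27.png',(100,100,420,320),2.4)
goto([.42,-.20,.43],Rdown(np.radians(270)))
E
```

```text
t 47.9 pos [0.701  0.1948 0.3907] F [1.  0.5 0.7] w 0.0351
x [ 0.001 -0.001 -1.   ] z [-0.016 -1.     0.001]
t [ -1.52 -10.99  15.97] a [-0.16  0.01  0.05]
```

View pics/d27.png

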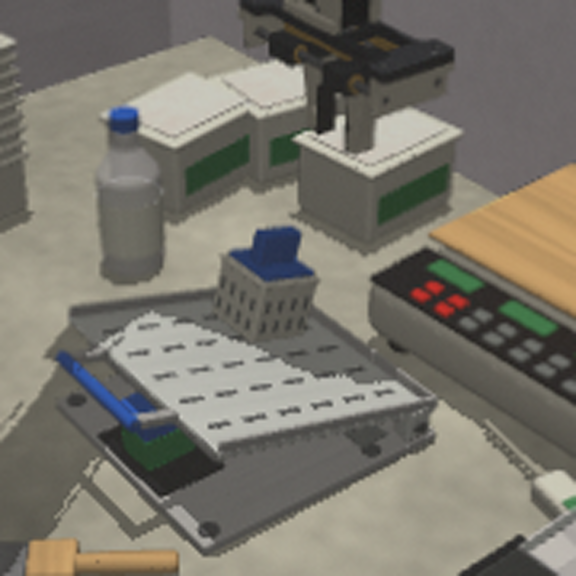

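View pics/s27.png

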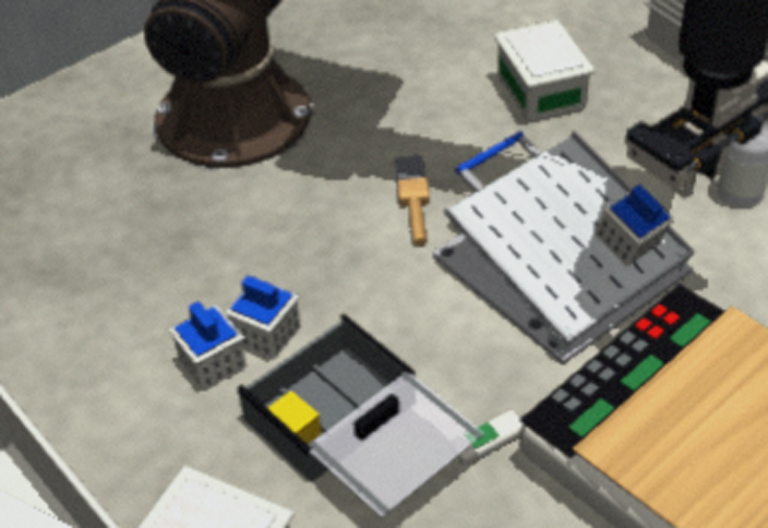

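Emit:
play_rows(
  steps=[
    {"gripper": 0.4, "tx": -0.3, "ty": -0.4, "tz": 0.6, "ax": 0, "ay": 0, "az": 0},
    {"gripper": 0.4, "tx": -0.3, "ty": -0.6, "tz": 0.9, "ax": 0, "ay": 0, "az": 0},
    {"gripper": 0.4, "tx": -0.3, "ty": -0.6, "tz": 0.9, "ax": 0, "ay": 0, "az": 0},
    {"gripper": 0.4, "tx": -0.3, "ty": -0.6, "tz": 0.9, "ax": 0, "ay": 0, "az": 0},
    {"gripper": 0.4, "tx": -0.3, "ty": -0.6, "tz": 0.9, "ax": 0, "ay": 0, "az": 0},
    {"gripper": 0.4, "tx": 0, "ty": -0.6, "tz": 0.9, "ax": 0, "ay": 0, "az": 0},
    {"gripper": 0.4, "tx": 0, "ty": -0.6, "tz": 0.9, "ax": 0, "ay": 0, "az": 0},
    {"gripper": 0.4, "tx": 0, "ty": -0.6, "tz": 0.9, "ax": 0, "ay": 0, "az": 0},
    {"gripper": 0.4, "tx": 0, "ty": -0.6, "tz": 0.9, "ax": 0, "ay": 0, "az": 0},
    {"gripper": 0.4, "tx": 0, "ty": -0.6, "tz": 0.9, "ax": 0, "ay": 0, "az": 0},
    {"gripper": 0.4, "tx": 0, "ty": -0.6, "tz": 0.9, "ax": 0, "ay": 0, "az": 0},
    {"gripper": 0.4, "tx": 0, "ty": -0.6, "tz": 0.9, "ax": 0, "ay": 0, "az": 0},
    {"gripper": 0.4, "tx": 0, "ty": -0.6, "tz": 0.9, "ax": 0, "ay": 0, "az": 0},
    {"gripper": 0.4, "tx": 0, "ty": -0.6, "tz": 0.9, "ax": 0, "ay": 0, "az": 0},
    {"gripper": 0.4, "tx": 0, "ty": -0.6, "tz": 0.9, "ax": 0, "ay": 0, "az": 0},
    {"gripper": 0.4, "tx": 0, "ty": -0.6, "tz": 0.9, "ax": 0, "ay": 0, "az": 0},
    {"gripper": 0.4, "tx": 0, "ty": -0.6, "tz": 0.9, "ax": 0, "ay": 0, "az": 0},
    {"gripper": 0.4, "tx": 0, "ty": -0.6, "tz": 0.9, "ax": 0, "ay": 0, "az": 0},
  ],
)

```text
t: 49.5
eef_pos: [0.4295, -0.1991, 0.4286]
ee_rot: [-1.621, 1.566, 3.074]
force: [1.0, -0.6, -0.2]
width: 0.0347
```

Emit:
play_rows(
  steps=[
    {"gripper": 0.4, "tx": 0, "ty": 0, "tz": 0, "ax": 0.95, "ay": 0, "az": 0},
    {"gripper": 0.4, "tx": 0, "ty": 0, "tz": 0, "ax": 0.95, "ay": 0, "az": 0},
    {"gripper": 0.4, "tx": 0, "ty": 0, "tz": 0, "ax": 0.95, "ay": 0, "az": 0},
    {"gripper": 0.4, "tx": 0, "ty": 0, "tz": 0, "ax": 0.95, "ay": 0, "az": 0},
    {"gripper": 0.4, "tx": 0, "ty": 0, "tz": 0, "ax": 0.95, "ay": 0, "az": 0},
    {"gripper": 0.4, "tx": 0, "ty": 0, "tz": 0, "ax": 0.95, "ay": 0, "az": 0},
    {"gripper": 0.4, "tx": 0, "ty": 0, "tz": 0, "ax": 0.95, "ay": 0, "az": 0},
    {"gripper": 0.4, "tx": 0, "ty": 0, "tz": 0, "ax": 0.95, "ay": 0, "az": 0},
    {"gripper": 0.4, "tx": 0, "ty": 0, "tz": 0, "ax": 0.95, "ay": 0, "az": 0},
    {"gripper": 0.4, "tx": 0, "ty": 0, "tz": 0, "ax": 0.95, "ay": 0, "az": 0},
    {"gripper": 0.4, "tx": 0, "ty": 0, "tz": 0, "ax": 0.95, "ay": 0, "az": 0},
    {"gripper": 0.4, "tx": 0, "ty": 0, "tz": 0, "ax": 0.95, "ay": 0, "az": 0},
    {"gripper": 0.4, "tx": 0, "ty": 0, "tz": 0, "ax": 0.95, "ay": 0, "az": 0},
    {"gripper": 0.4, "tx": 0, "ty": 0, "tz": 0, "ax": 0.95, "ay": 0, "az": 0},
    {"gripper": 0.4, "tx": 0, "ty": 0, "tz": 0, "ax": 0.95, "ay": 0, "az": 0},
    {"gripper": 0.4, "tx": 0, "ty": 0, "tz": 0, "ax": 0.6, "ay": 0, "az": 0},
    {"gripper": 0.4, "tx": 0, "ty": 0, "tz": 0, "ax": 0, "ay": 0, "az": 0},
    {"gripper": 0.4, "tx": 0, "ty": 0, "tz": 0, "ax": 0, "ay": 0, "az": 0},
  ],
)

```text
t: 51.0
eef_pos: [0.4304, -0.1983, 0.4284]
ee_rot: [0.031, 1.566, -3.111]
force: [0.7, 0.2, -0.2]
width: 0.0351
```

```bash
python3 - <<'E'
from h import *
st(); np.save('P28.npy',pose()); shot('wrist','w28.png')
im=cv2.imread('pics/w28.png'); cv2.imwrite('pics/w28z.png',cv2.resize(im[0:240,240:500],None,fx=3,fy=2.5,interpolation=cv2.INTER_CUBIC))
E
```

```text
t 51.0 pos [ 0.4304 -0.1983  0.4284] F [ 0.7  0.2 -0.2] w 0.0351
x [-0.004 -0.    -1.   ] z [-1.    -0.001  0.004]
```

View pics/w28.png

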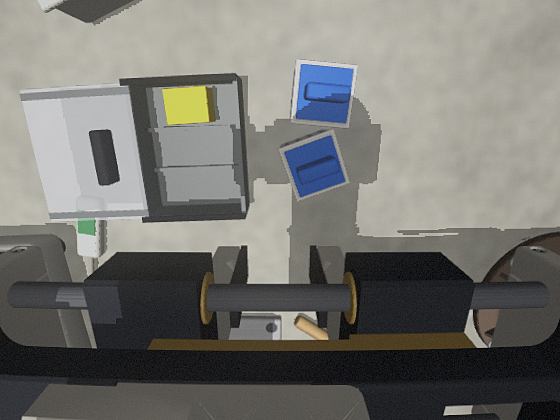

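View pics/w28z.png

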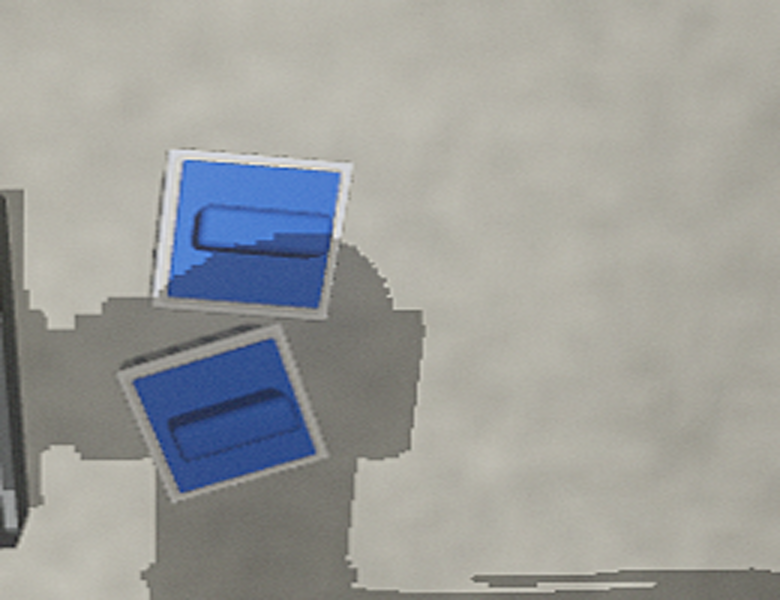

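```bash
python3 - <<'E'
from h import *
P=np.load('P28.npy'); f=lambda u,v:(v/2.5,240+u/3)
print('A');quad([(170,149),(354,162),(326,319),(153,305)],f,.060,P);quad([(196,207),(338,215),(325,258),(195,248)],f,.095,P)
print('B');quad([(117,373),(280,325),(328,457),(176,502)],f,.060,P);quad([(168,422),(285,392),(300,428),(185,460)],f,.095,P)
print(telemetry.get_state()['q'].round(2))
E
```

```text
A
centre [ 0.3803 -0.3   ] len [0.0655, 0.0655, 0.0648, 0.0642] ang [176.0, 84.7, -5.1, -94.7]
centre [ 0.3813 -0.2991] len [0.0462, 0.0164, 0.043, 0.0151] ang [176.8, 78.5, -4.7, -89.9]
B
centre [ 0.3869 -0.2212] len [0.0644, 0.0641, 0.0631, 0.0652] ang [-160.6, 110.0, 20.4, -68.8]
centre [ 0.3881 -0.2227] len [0.0419, 0.0162, 0.0421, 0.0173] ang [-162.6, 112.0, 19.0, -68.8]
[-0.01  0.01 -0.37  0.   -1.19  0.02]
```

Emit:
play_rows(
  steps=[
    {"gripper": 0.4, "tx": 0.3, "ty": 0.8, "tz": 0.4, "ax": 0, "ay": 0, "az": 0},
    {"gripper": 0.4, "tx": 0.5, "ty": 0.82, "tz": 0.4, "ax": 0, "ay": 0, "az": 0},
    {"gripper": 0.4, "tx": 0.5, "ty": 0.82, "tz": 0.4, "ax": 0, "ay": 0, "az": 0},
    {"gripper": 0.4, "tx": 0.5, "ty": 0.82, "tz": 0.4, "ax": 0, "ay": 0, "az": 0},
    {"gripper": 0.4, "tx": 0.5, "ty": 0.8, "tz": 0.4, "ax": 0, "ay": 0, "az": 0},
    {"gripper": 0.4, "tx": 0.4, "ty": 0, "tz": 0, "ax": -0.95, "ay": 0, "az": 0},
    {"gripper": 0.4, "tx": 0.4, "ty": 0, "tz": 0, "ax": -0.95, "ay": 0, "az": 0},
    {"gripper": 0.4, "tx": 0.4, "ty": 0, "tz": 0, "ax": -0.95, "ay": 0, "az": 0},
    {"gripper": 0.4, "tx": 0.4, "ty": 0, "tz": 0, "ax": -0.95, "ay": 0, "az": 0},
    {"gripper": 0.4, "tx": 0.4, "ty": 0, "tz": 0, "ax": -0.95, "ay": 0, "az": 0},
    {"gripper": 0.4, "tx": 0.4, "ty": 0, "tz": 0, "ax": -0.95, "ay": 0, "az": 0},
    {"gripper": 0.4, "tx": 0, "ty": 0, "tz": 0, "ax": -0.95, "ay": 0, "az": 0},
    {"gripper": 0.4, "tx": 0, "ty": 0, "tz": 0, "ax": -0.95, "ay": 0, "az": 0},
    {"gripper": 0.4, "tx": 0, "ty": 0, "tz": 0, "ax": -0.95, "ay": 0, "az": 0},
    {"gripper": 0.4, "tx": 0, "ty": 0, "tz": 0, "ax": -0.95, "ay": 0, "az": 0},
    {"gripper": 0.4, "tx": 0, "ty": 0, "tz": 0, "ax": -0.95, "ay": 0, "az": 0},
    {"gripper": 0.4, "tx": 0, "ty": 0, "tz": 0, "ax": -0.95, "ay": 0, "az": 0},
    {"gripper": 0.4, "tx": 0, "ty": 0, "tz": 0, "ax": -0.95, "ay": 0, "az": 0},
    {"gripper": 0.4, "tx": 0, "ty": 0, "tz": 0, "ax": -0.95, "ay": 0, "az": 0},
    {"gripper": 0.4, "tx": 0, "ty": 0, "tz": 0, "ax": -0.9, "ay": 0, "az": 0},
  ],
)

```text
t: 52.72
eef_pos: [0.3798, -0.2998, 0.311]
ee_rot: [-1.375, 1.567, -3.024]
force: [0.5, 0.6, -0.6]
width: 0.0353
```

Emit:
play_rows(
  steps=[
    {"gripper": 0.4, "tx": 0, "ty": 0, "tz": 0, "ax": 0, "ay": 0, "az": 0},
    {"gripper": 0.4, "tx": 0, "ty": 0, "tz": 0, "ax": 0, "ay": 0, "az": 0},
  ],
)

```text
t: 52.88
eef_pos: [0.3798, -0.2998, 0.311]
ee_rot: [-1.293, 1.567, -2.951]
force: [-0.3, -0.5, 0.6]
width: 0.0352
```

```bash
python3 - <<'E'
from h import *
st(); goto([.3806,-.2997,.245],Rdown(np.radians(265.2)))
shot('wrist','w29.png',(130,120,430,340),2.5); print(telemetry.get_state()['q'].round(2))
E
```

```text
t 52.88 pos [ 0.3798 -0.2998  0.311 ] F [-0.3 -0.5  0.6] w 0.0352
x [-0.003 -0.001 -1.   ] z [-0.087 -0.996  0.001]
t [ 2.64  0.04 -0.01] a [-0.03  0.01  0.03]
[-0.26  0.13 -0.53  0.   -0.91  1.74]
```

View pics/w29.png

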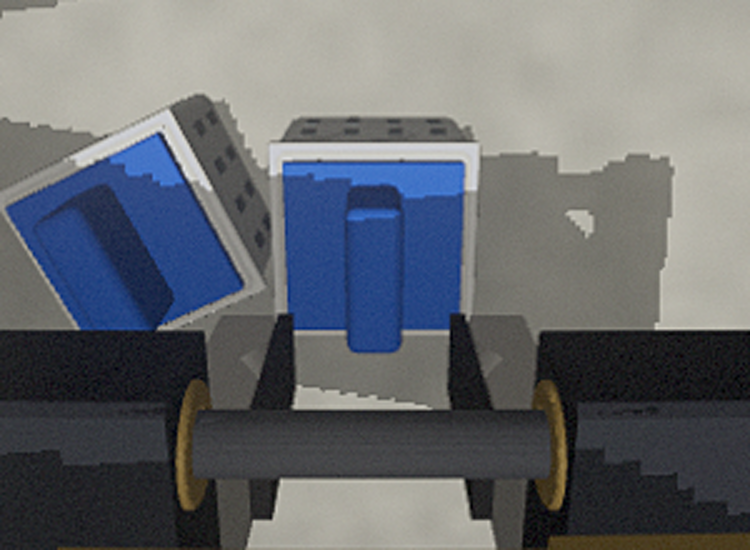

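Emit:
play_rows(
  steps=[
    {"gripper": 0.4, "tx": 0.5, "ty": 0.04, "tz": 0, "ax": 0, "ay": 0, "az": 0},
    {"gripper": 0.4, "tx": 0.6, "ty": 0, "tz": 0, "ax": 0, "ay": 0, "az": 0},
    {"gripper": 0.4, "tx": 0.6, "ty": 0, "tz": 0, "ax": 0, "ay": 0, "az": 0},
    {"gripper": 0.4, "tx": 0.5, "ty": 0, "tz": 0, "ax": 0, "ay": 0, "az": 0},
    {"gripper": 0.4, "tx": 0.4, "ty": 0, "tz": 0, "ax": 0, "ay": 0, "az": 0},
    {"gripper": 0.4, "tx": 0, "ty": 0, "tz": 0, "ax": 0, "ay": 0, "az": 0},
    {"gripper": 0.4, "tx": 0, "ty": 0, "tz": 0, "ax": 0, "ay": 0, "az": 0},
    {"gripper": 0, "tx": 0, "ty": 0, "tz": 0, "ax": 0, "ay": 0, "az": 0},
    {"gripper": 0, "tx": 0, "ty": 0, "tz": 0, "ax": 0, "ay": 0, "az": 0},
    {"gripper": 0, "tx": 0, "ty": 0, "tz": 0, "ax": 0, "ay": 0, "az": 0},
    {"gripper": 0, "tx": 0, "ty": 0, "tz": 0, "ax": 0, "ay": 0, "az": 0},
  ],
  newtons=35,
)

```text
t: 53.85
eef_pos: [0.3805, -0.3, 0.2464]
ee_rot: [-0.986, 1.568, -2.642]
force: [-1.2, -0.8, -2.6]
width: 0.0161
```

```bash
python3 - <<'E'
from h import *
st(); p,Rt=place(.05,-.055,.245,.04); print(p)
goto([p[0]-.02,p[1],.43])
E
```

```text
t 53.85 pos [ 0.3805 -0.3     0.2464] F [-1.2 -0.8 -2.6] w 0.0161
x [-0.002 -0.001 -1.   ] z [-0.085 -0.996  0.001]
[0.68373154 0.08477799 0.32833319]
t [ -7.39   9.96 -16.29] a [0. 0. 0.]
```

Emit:
play_rows(
  steps=[
    {"gripper": 0, "tx": -0.4, "ty": 0, "tz": 0, "ax": 0, "ay": 0, "az": 0},
    {"gripper": 0, "tx": -0.7, "ty": 0, "tz": 0, "ax": 0, "ay": 0, "az": 0},
    {"gripper": 0, "tx": -0.9, "ty": 0, "tz": 0, "ax": 0, "ay": 0, "az": 0},
    {"gripper": 0, "tx": -0.9, "ty": 0, "tz": 0, "ax": 0, "ay": 0, "az": 0},
    {"gripper": 0, "tx": -0.9, "ty": 0, "tz": 0, "ax": 0, "ay": 0, "az": 0},
    {"gripper": 0, "tx": -0.9, "ty": 0, "tz": 0, "ax": 0, "ay": 0, "az": 0},
    {"gripper": 0, "tx": -0.9, "ty": 0, "tz": 0, "ax": 0, "ay": 0, "az": 0},
    {"gripper": 0, "tx": -0.9, "ty": 0, "tz": -0.4, "ax": 0, "ay": 0, "az": 0},
    {"gripper": 0, "tx": -0.9, "ty": 0.2, "tz": -0.7, "ax": 0, "ay": 0, "az": 0},
    {"gripper": 0, "tx": 0, "ty": 0.5, "tz": -0.9, "ax": 0, "ay": 0, "az": 0},
    {"gripper": 0, "tx": 0, "ty": 0.6, "tz": -0.9, "ax": 0, "ay": 0, "az": 0},
    {"gripper": 0, "tx": 0, "ty": 0.6, "tz": -0.9, "ax": 0, "ay": 0, "az": 0},
    {"gripper": 0, "tx": 0, "ty": 0.6, "tz": -0.9, "ax": 0, "ay": 0, "az": 0},
    {"gripper": 0, "tx": 0, "ty": 0.6, "tz": -0.9, "ax": 0, "ay": 0, "az": 0},
    {"gripper": 0, "tx": 0, "ty": 0.6, "tz": -0.9, "ax": 0, "ay": 0, "az": 0},
    {"gripper": 0, "tx": 0, "ty": 0.6, "tz": -0.9, "ax": 0, "ay": 0, "az": 0},
    {"gripper": 0, "tx": 0, "ty": 0.6, "tz": -0.9, "ax": 0, "ay": 0, "az": 0},
    {"gripper": 0, "tx": 0, "ty": 0.6, "tz": -0.9, "ax": 0, "ay": 0, "az": 0},
    {"gripper": 0, "tx": 0, "ty": 0.6, "tz": -0.9, "ax": 0, "ay": 0, "az": 0},
    {"gripper": 0, "tx": 0, "ty": 0.6, "tz": -0.9, "ax": 0, "ay": 0, "az": 0},
  ],
)

```text
t: 55.52
eef_pos: [0.5714, -0.0387, 0.4295]
ee_rot: [-1.378, 1.566, -3.034]
force: [0.1, -0.1, -3.5]
width: 0.0158
```

```bash
python3 - <<'E'
from h import *
st(); p,Rt=place(.05,-.055,.2464,.04); 
goto([p[0],p[1],.39]); goto(p,Rt)
E
```

```text
t 55.52 pos [ 0.5714 -0.0387  0.4295] F [ 0.1 -0.1 -3.5] w 0.0158
x [-0.005 -0.    -1.   ] z [-0.085 -0.996  0.001]
t [ 1.56  4.08 -5.31] a [0. 0. 0.]
t [ 3.97  4.09 -5.31] a [-0.66 -0.08 -2.47]
```

Emit:
play_rows(
  steps=[
    {"gripper": 0, "tx": 0, "ty": 0.68, "tz": -0.88, "ax": 0, "ay": 0, "az": 0},
    {"gripper": 0, "tx": 0, "ty": 0.68, "tz": -0.89, "ax": 0, "ay": 0, "az": 0},
    {"gripper": 0, "tx": 0, "ty": 0.68, "tz": -0.89, "ax": 0, "ay": 0, "az": 0},
    {"gripper": 0, "tx": 0, "ty": 0.68, "tz": -0.89, "ax": 0, "ay": 0, "az": 0},
    {"gripper": 0, "tx": 0, "ty": 0.68, "tz": -0.88, "ax": 0, "ay": 0, "az": 0},
    {"gripper": 0, "tx": 0.3, "ty": 0.68, "tz": -0.88, "ax": 0, "ay": 0, "az": 0},
    {"gripper": 0, "tx": 0.6, "ty": 0, "tz": 0, "ax": -0.66, "ay": 0, "az": 0},
    {"gripper": 0, "tx": 0.6, "ty": 0, "tz": 0, "ax": 0, "ay": 0, "az": -0.4},
    {"gripper": 0, "tx": 0, "ty": 0, "tz": 0, "ax": 0, "ay": 0, "az": -0.5},
    {"gripper": 0, "tx": 0, "ty": 0, "tz": 0, "ax": 0, "ay": 0, "az": -0.5},
    {"gripper": 0, "tx": 0, "ty": 0, "tz": 0, "ax": 0, "ay": 0, "az": -0.5},
    {"gripper": 0, "tx": 0, "ty": 0, "tz": 0, "ax": 0, "ay": 0, "az": -0.5},
    {"gripper": 0, "tx": 0, "ty": 0, "tz": 0, "ax": 0, "ay": 0, "az": -0.1},
    {"gripper": 0, "tx": 0, "ty": 0, "tz": 0, "ax": 0, "ay": 0, "az": 0},
    {"gripper": 0, "tx": 0, "ty": 0, "tz": 0, "ax": 0, "ay": 0, "az": 0},
  ],
)

```text
t: 56.77
eef_pos: [0.6839, 0.0833, 0.3915]
ee_rot: [-1.566, 1.306, 3.129]
force: [1.4, 0.5, -3.2]
width: 0.0161
```

```bash
python3 - <<'E'
from h import *
st(); p,Rt=place(.05,-.055,.2464,.02); goto(p,Rt)
shot('side','d30.png',(190,60,390,240),3)
E
```

```text
t 56.77 pos [0.6839 0.0833 0.3915] F [ 1.4  0.5 -3.2] w 0.0161
x [-0.262  0.003 -0.965] z [-0.017 -1.     0.001]
t [ 3.19  0.65 -0.06] a [-0.02  0.01  0.02]
```

View pics/d30.png

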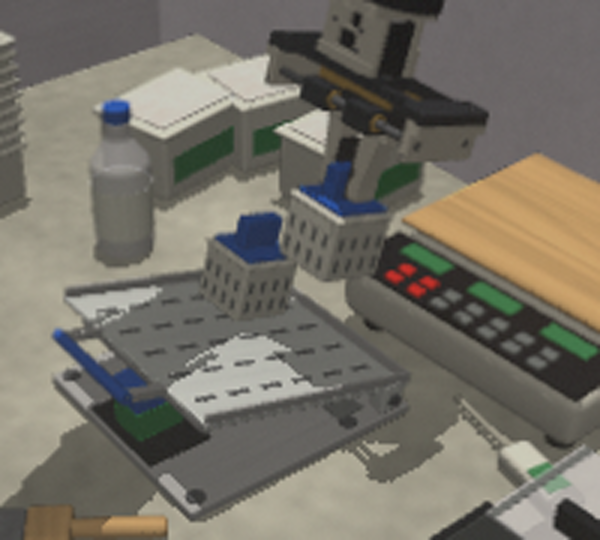

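Emit:
play_rows(
  steps=[
    {"gripper": 0, "tx": 0.5, "ty": 0.3, "tz": -0.06, "ax": 0, "ay": 0, "az": 0},
    {"gripper": 0, "tx": 0.6, "ty": 0.35, "tz": 0, "ax": 0, "ay": 0, "az": 0},
    {"gripper": 0, "tx": 0.6, "ty": 0, "tz": 0, "ax": 0, "ay": 0, "az": 0},
    {"gripper": 0, "tx": 0.6, "ty": 0, "tz": 0, "ax": 0, "ay": 0, "az": 0},
    {"gripper": 0, "tx": 0.6, "ty": 0, "tz": 0, "ax": 0, "ay": 0, "az": 0},
    {"gripper": 0, "tx": 0.5, "ty": 0, "tz": 0, "ax": 0, "ay": 0, "az": 0},
    {"gripper": 0, "tx": 0.35, "ty": 0, "tz": 0, "ax": 0, "ay": 0, "az": 0},
    {"gripper": 0, "tx": 0.1, "ty": 0, "tz": 0, "ax": 0, "ay": 0, "az": 0},
    {"gripper": 0, "tx": 0, "ty": 0, "tz": 0, "ax": 0, "ay": 0, "az": 0},
    {"gripper": 0, "tx": 0, "ty": 0, "tz": 0, "ax": 0, "ay": 0, "az": 0},
    {"gripper": 0, "tx": 0, "ty": 0, "tz": 0, "ax": 0, "ay": 0, "az": 0},
  ],
)

```text
t: 57.73
eef_pos: [0.675, 0.0853, 0.2959]
ee_rot: [-1.569, 1.308, 3.128]
force: [0.1, 0.6, -4.4]
width: 0.016
```

```bash
python3 - <<'E'
from h import *
st(); p,Rt=place(.05,-.055,.2464,.0); goto(p,Rt)
E
```

```text
t 57.73 pos [0.675  0.0853 0.2959] F [ 0.1  0.6 -4.4] w 0.016
x [-0.26   0.004 -0.966] z [-0.016 -1.     0.001]
t [0.2  0.   0.01] a [-0.  0.  0.]
```

Emit:
play_rows(
  steps=[
    {"gripper": 0, "tx": 0.1, "ty": 0, "tz": 0, "ax": 0, "ay": 0, "az": 0},
    {"gripper": 0, "tx": 0.06, "ty": 0, "tz": 0, "ax": 0, "ay": 0, "az": 0},
    {"gripper": 0, "tx": 0, "ty": 0, "tz": 0, "ax": 0, "ay": 0, "az": 0},
    {"gripper": 0, "tx": 0, "ty": 0, "tz": 0, "ax": 0, "ay": 0, "az": 0},
  ],
)

```text
t: 58.07
eef_pos: [0.6735, 0.0852, 0.2912]
ee_rot: [-1.567, 1.306, 3.129]
force: [0.2, -0.0, -4.0]
width: 0.0159
```

Emit:
play_rows(
  steps=[
    {"gripper": 0, "tx": 0.05, "ty": 0, "tz": 0, "ax": 0, "ay": 0, "az": 0},
    {"gripper": 0, "tx": 0, "ty": 0, "tz": 0, "ax": 0, "ay": 0, "az": 0},
    {"gripper": 0, "tx": 0, "ty": 0, "tz": 0, "ax": 0, "ay": 0, "az": 0},
  ],
)

```text
t: 58.32
eef_pos: [0.6735, 0.0851, 0.291]
ee_rot: [-1.567, 1.307, 3.129]
force: [1.4, -1.3, 4.7]
width: 0.0159
```

Contact. Release, retract.

Emit:
play_rows(
  steps=[
    {"gripper": 0.4, "tx": 0, "ty": 0, "tz": 0, "ax": 0, "ay": 0, "az": 0},
    {"gripper": 0.4, "tx": 0, "ty": 0, "tz": 0, "ax": 0, "ay": 0, "az": 0},
    {"gripper": 0.4, "tx": 0, "ty": 0, "tz": 0, "ax": 0, "ay": 0, "az": 0},
    {"gripper": 0.4, "tx": -0.3, "ty": 0, "tz": 0, "ax": 0, "ay": 0, "az": 0},
    {"gripper": 0.4, "tx": -0.6, "ty": 0, "tz": 0, "ax": 0, "ay": 0, "az": 0},
    {"gripper": 0.4, "tx": -0.8, "ty": 0, "tz": 0, "ax": 0, "ay": 0, "az": 0},
    {"gripper": 0.4, "tx": -0.8, "ty": 0, "tz": 0, "ax": 0, "ay": 0, "az": 0},
    {"gripper": 0.4, "tx": -0.8, "ty": 0, "tz": 0, "ax": 0, "ay": 0, "az": 0},
    {"gripper": 0.4, "tx": -0.8, "ty": 0, "tz": 0, "ax": 0, "ay": 0, "az": 0},
    {"gripper": 0.4, "tx": -0.4, "ty": 0, "tz": 0, "ax": 0, "ay": 0, "az": 0.6},
    {"gripper": 0.4, "tx": -0.4, "ty": 0, "tz": 0, "ax": 0, "ay": 0, "az": 0.6},
    {"gripper": 0.4, "tx": -0.4, "ty": 0, "tz": 0, "ax": 0, "ay": 0, "az": 0.65},
    {"gripper": 0.4, "tx": 0, "ty": 0, "tz": 0, "ax": 0, "ay": 0, "az": 0.65},
    {"gripper": 0.4, "tx": 0, "ty": 0, "tz": 0, "ax": 0, "ay": 0, "az": 0},
  ],
)

```text
t: 59.48
eef_pos: [0.7055, 0.0848, 0.4204]
ee_rot: [1.56, 1.568, -0.027]
force: [0.2, 0.4, -0.8]
width: 0.0351
```

```bash
python3 - <<'E'
from h import *
st()
shot('side','d31.png',(170,60,400,370),1.9); shot('scene','s31.png',(100,100,420,320),2.4)
goto([.43,-.12,.42])
E
```

```text
t 59.48 pos [0.7055 0.0848 0.4204] F [ 0.2  0.4 -0.8] w 0.0351
x [ 0.003 -0.    -1.   ] z [-0.015 -1.     0.   ]
t [ 1.000e-02 -1.089e+01  8.360e+00] a [0. 0. 0.]
```

View pics/d31.png

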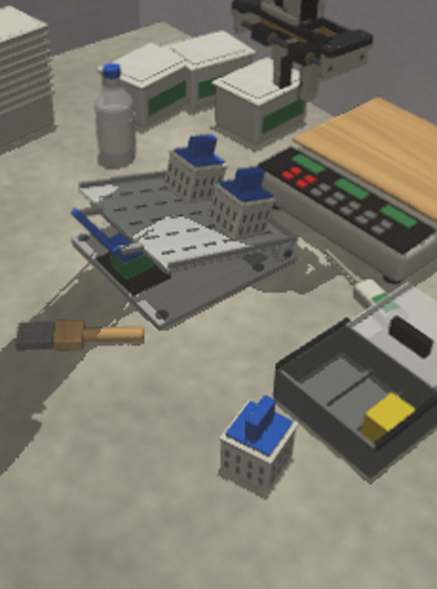

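View pics/s31.png

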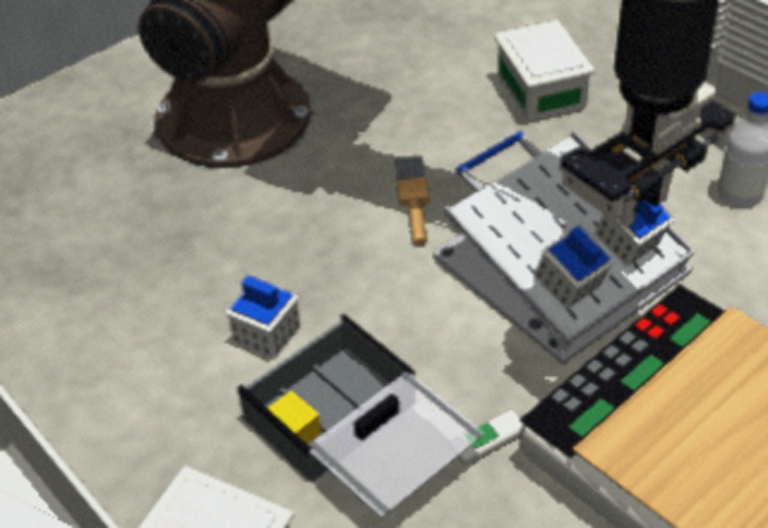

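Emit:
play_rows(
  steps=[
    {"gripper": 0.4, "tx": 0, "ty": -0.5, "tz": 0.4, "ax": 0, "ay": 0, "az": 0},
    {"gripper": 0.4, "tx": 0, "ty": -0.8, "tz": 0.8, "ax": 0, "ay": 0, "az": 0},
    {"gripper": 0.4, "tx": 0, "ty": -0.8, "tz": 0.8, "ax": 0, "ay": 0, "az": 0},
    {"gripper": 0.4, "tx": 0, "ty": -0.8, "tz": 0.8, "ax": 0, "ay": 0, "az": 0},
    {"gripper": 0.4, "tx": 0, "ty": -0.8, "tz": 0.8, "ax": 0, "ay": 0, "az": 0},
    {"gripper": 0.4, "tx": 0, "ty": -0.8, "tz": 0.8, "ax": 0, "ay": 0, "az": 0},
    {"gripper": 0.4, "tx": 0, "ty": -0.8, "tz": 0.8, "ax": 0, "ay": 0, "az": 0},
    {"gripper": 0.4, "tx": 0, "ty": -0.8, "tz": 0.8, "ax": 0, "ay": 0, "az": 0},
    {"gripper": 0.4, "tx": 0, "ty": -0.8, "tz": 0.8, "ax": 0, "ay": 0, "az": 0},
    {"gripper": 0.4, "tx": 0, "ty": -0.8, "tz": 0.8, "ax": 0, "ay": 0, "az": 0},
    {"gripper": 0.4, "tx": 0, "ty": -0.8, "tz": 0.8, "ax": 0, "ay": 0, "az": 0},
    {"gripper": 0.4, "tx": 0, "ty": -0.8, "tz": 0.8, "ax": 0, "ay": 0, "az": 0},
    {"gripper": 0.4, "tx": 0.5, "ty": -0.8, "tz": 0.8, "ax": 0, "ay": 0, "az": 0},
    {"gripper": 0.4, "tx": 0.8, "ty": -0.8, "tz": 0.8, "ax": 0, "ay": 0, "az": 0},
    {"gripper": 0.4, "tx": 0.8, "ty": -0.8, "tz": 0.8, "ax": 0, "ay": 0, "az": 0},
    {"gripper": 0.4, "tx": 0.8, "ty": -0.8, "tz": 0.8, "ax": 0, "ay": 0, "az": 0},
    {"gripper": 0.4, "tx": 0.8, "ty": 0, "tz": 0, "ax": -0.9, "ay": 0, "az": 0},
    {"gripper": 0.4, "tx": 0.5, "ty": 0, "tz": 0, "ax": -0.9, "ay": 0, "az": 0},
    {"gripper": 0.4, "tx": 0, "ty": 0, "tz": 0, "ax": -0.9, "ay": 0, "az": 0},
    {"gripper": 0.4, "tx": 0, "ty": 0, "tz": 0, "ax": -0.75, "ay": 0, "az": 0},
  ],
)

```text
t: 61.25
eef_pos: [0.388, -0.2205, 0.3133]
ee_rot: [-1.962, 1.562, 3.099]
force: [0.0, -1.2, 1.0]
width: 0.0349
```

Emit:
play_rows(
  steps=[
    {"gripper": 0.4, "tx": 0, "ty": 0, "tz": 0, "ax": 0, "ay": 0, "az": 0},
    {"gripper": 0.4, "tx": 0, "ty": 0, "tz": 0, "ax": 0, "ay": 0, "az": 0},
  ],
)

```text
t: 61.42
eef_pos: [0.3885, -0.2204, 0.3143]
ee_rot: [-1.863, 1.566, -3.092]
force: [-0.1, -0.1, -0.5]
width: 0.0354
```

```bash
python3 - <<'E'
from h import *
st(); goto([.3875,-.2217,.245],Rdown(np.radians(289.8)))
shot('wrist','w32.png',(130,120,430,340),2.5); print(telemetry.get_state()['q'].round(2))
E
```

```text
t 61.42 pos [ 0.3885 -0.2204  0.3143] F [-0.1 -0.1 -0.5] w 0.0354
x [-0.005 -0.    -1.   ] z [ 0.336 -0.942 -0.002]
t [ 2.77 -0.04  0.04] a [-0.03 -0.01  0.05]
[-0.07  0.06 -0.6   0.   -0.91  1.98]
```

View pics/w32.png

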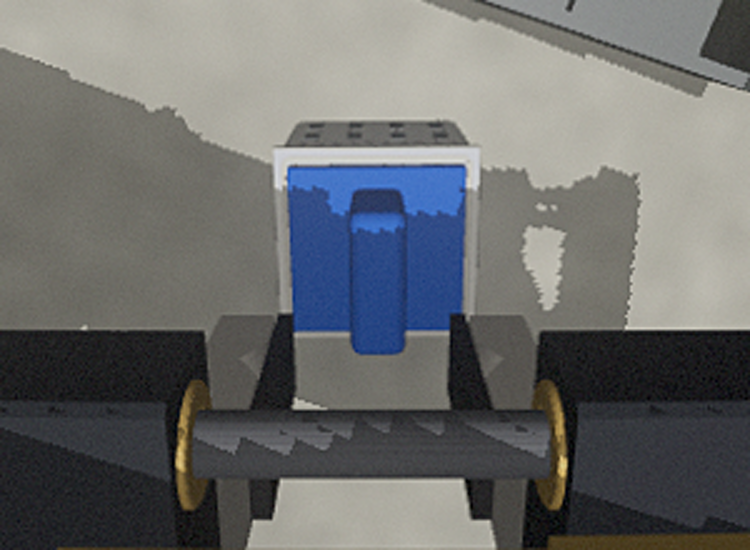

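Emit:
play_rows(
  steps=[
    {"gripper": 0.4, "tx": 0.5, "ty": -0.04, "tz": 0.04, "ax": 0, "ay": 0, "az": 0.04},
    {"gripper": 0.4, "tx": 0.6, "ty": 0, "tz": 0, "ax": 0, "ay": 0, "az": 0},
    {"gripper": 0.4, "tx": 0.6, "ty": 0, "tz": 0, "ax": 0, "ay": 0, "az": 0},
    {"gripper": 0.4, "tx": 0.6, "ty": 0, "tz": 0, "ax": 0, "ay": 0, "az": 0},
    {"gripper": 0.4, "tx": 0.42, "ty": 0, "tz": 0, "ax": 0, "ay": 0, "az": 0},
    {"gripper": 0.4, "tx": 0, "ty": 0, "tz": 0, "ax": 0, "ay": 0, "az": 0},
    {"gripper": 0.4, "tx": 0, "ty": 0, "tz": 0, "ax": 0, "ay": 0, "az": 0},
    {"gripper": 0, "tx": 0, "ty": 0, "tz": 0, "ax": 0, "ay": 0, "az": 0},
    {"gripper": 0, "tx": 0, "ty": 0, "tz": 0, "ax": 0, "ay": 0, "az": 0},
    {"gripper": 0, "tx": 0, "ty": 0, "tz": 0, "ax": 0, "ay": 0, "az": 0},
    {"gripper": 0, "tx": 0, "ty": 0, "tz": 0, "ax": 0, "ay": 0, "az": 0},
  ],
  newtons=35,
)

```text
t: 62.38
eef_pos: [0.3879, -0.2216, 0.247]
ee_rot: [1.395, 1.569, 0.17]
force: [0.1, -0.2, -0.1]
width: 0.016
```

```bash
python3 - <<'E'
from h import *
st(); p,Rt=place(-.05,0,.2465,.04); print(p)
E
```

```text
t 62.38 pos [ 0.3879 -0.2216  0.247 ] F [ 0.1 -0.2 -0.1] w 0.016
x [ 0.002  0.    -1.   ] z [ 0.338 -0.941  0.   ]
[0.58843584 0.1412818  0.35577947]
```

Emit:
play_rows(
  steps=[
    {"gripper": 0, "tx": -0.4, "ty": 0, "tz": 0, "ax": 0, "ay": 0, "az": 0},
    {"gripper": 0, "tx": -0.7, "ty": 0, "tz": 0, "ax": 0, "ay": 0, "az": 0},
    {"gripper": 0, "tx": -0.9, "ty": 0, "tz": 0, "ax": 0, "ay": 0, "az": 0},
    {"gripper": 0, "tx": -0.9, "ty": 0, "tz": 0, "ax": 0.7, "ay": 0, "az": 0},
    {"gripper": 0, "tx": -0.9, "ty": 0, "tz": 0, "ax": 0.9, "ay": 0, "az": 0},
    {"gripper": 0, "tx": -0.9, "ty": 0, "tz": 0, "ax": 0.95, "ay": 0, "az": 0},
    {"gripper": 0, "tx": -0.9, "ty": 0, "tz": 0, "ax": 0.9, "ay": 0, "az": 0},
    {"gripper": 0, "tx": -0.9, "ty": 0.2, "tz": -0.5, "ax": 0, "ay": 0, "az": 0},
    {"gripper": 0, "tx": -0.9, "ty": 0.4, "tz": -0.8, "ax": 0, "ay": 0, "az": 0},
    {"gripper": 0, "tx": -0.5, "ty": 0.5, "tz": -0.9, "ax": 0, "ay": 0, "az": 0},
    {"gripper": 0, "tx": 0, "ty": 0.6, "tz": -0.9, "ax": 0, "ay": 0, "az": 0},
    {"gripper": 0, "tx": 0, "ty": 0.6, "tz": -0.9, "ax": 0, "ay": 0, "az": 0},
    {"gripper": 0, "tx": 0, "ty": 0.6, "tz": -0.9, "ax": 0, "ay": 0, "az": 0},
    {"gripper": 0, "tx": 0, "ty": 0.6, "tz": -0.9, "ax": 0, "ay": 0, "az": 0},
    {"gripper": 0, "tx": 0, "ty": 0.6, "tz": -0.9, "ax": 0, "ay": 0, "az": 0},
    {"gripper": 0, "tx": 0, "ty": 0.6, "tz": -0.9, "ax": 0, "ay": 0, "az": 0},
    {"gripper": 0, "tx": 0, "ty": 0.6, "tz": -0.9, "ax": 0, "ay": 0, "az": 0},
    {"gripper": 0, "tx": 0, "ty": 0.6, "tz": -0.9, "ax": 0, "ay": 0, "az": 0},
    {"gripper": 0, "tx": 0, "ty": 0.6, "tz": -0.9, "ax": 0, "ay": 0, "az": 0},
    {"gripper": 0, "tx": 0, "ty": 0.6, "tz": -0.9, "ax": 0, "ay": 0, "az": 0},
  ],
)

```text
t: 64.05
eef_pos: [0.5696, 0.0567, 0.4436]
ee_rot: [-2.308, 1.57, 2.388]
force: [-0.4, -0.5, -3.2]
width: 0.0159
```

```bash
python3 - <<'E'
from h import *
st(); p,Rt=place(-.05,0,.247,.04); goto([p[0]+.01,p[1],.44]);goto(p,Rt)
E
```

```text
t 64.05 pos [0.5696 0.0567 0.4436] F [-0.4 -0.5 -3.2] w 0.0159
x [-0.001  0.001 -1.   ] z [-0.016 -1.    -0.001]
t [ 0.15  1.1  -3.4 ] a [0. 0. 0.]
t [ 3.5   0.71 -3.39] a [-0.   -0.01 -2.5 ]
```

Emit:
play_rows(
  steps=[
    {"gripper": 0, "tx": 0, "ty": 0.18, "tz": -0.85, "ax": 0, "ay": 0, "az": 0},
    {"gripper": 0, "tx": 0, "ty": 0.18, "tz": -0.85, "ax": 0, "ay": 0, "az": 0},
    {"gripper": 0, "tx": 0, "ty": 0.18, "tz": -0.85, "ax": 0, "ay": 0, "az": 0},
    {"gripper": 0, "tx": 0, "ty": 0.17, "tz": -0.84, "ax": 0, "ay": 0, "az": 0},
    {"gripper": 0, "tx": 0.4, "ty": 0, "tz": 0, "ax": 0, "ay": 0, "az": -0.5},
    {"gripper": 0, "tx": 0.6, "ty": 0, "tz": 0, "ax": 0, "ay": 0, "az": -0.5},
    {"gripper": 0, "tx": 0.4, "ty": 0, "tz": 0, "ax": 0, "ay": 0, "az": -0.5},
    {"gripper": 0, "tx": 0, "ty": 0, "tz": 0, "ax": 0, "ay": 0, "az": -0.5},
    {"gripper": 0, "tx": 0, "ty": 0, "tz": 0, "ax": 0, "ay": 0, "az": -0.5},
    {"gripper": 0, "tx": 0, "ty": 0, "tz": 0, "ax": 0, "ay": 0, "az": 0},
    {"gripper": 0, "tx": 0, "ty": 0, "tz": 0, "ax": 0, "ay": 0, "az": 0},
  ],
)

```text
t: 64.97
eef_pos: [0.5871, 0.14, 0.4085]
ee_rot: [-1.572, 1.31, 3.124]
force: [-0.7, -0.0, -4.0]
width: 0.0156
```

```bash
python3 - <<'E'
from h import *
st(); p,Rt=place(-.05,0,.247,.003); goto(p,Rt)
shot('side','d33.png',(170,50,390,260),2.7)
E
```

```text
t 64.97 pos [0.5871 0.14   0.4085] F [-0.7 -0.  -4. ] w 0.0156
x [-0.258  0.005 -0.966] z [-0.017 -1.    -0.   ]
t [ 3.49  0.59 -0.05] a [-0.01 -0.01 -0.02]
```

View pics/d33.png

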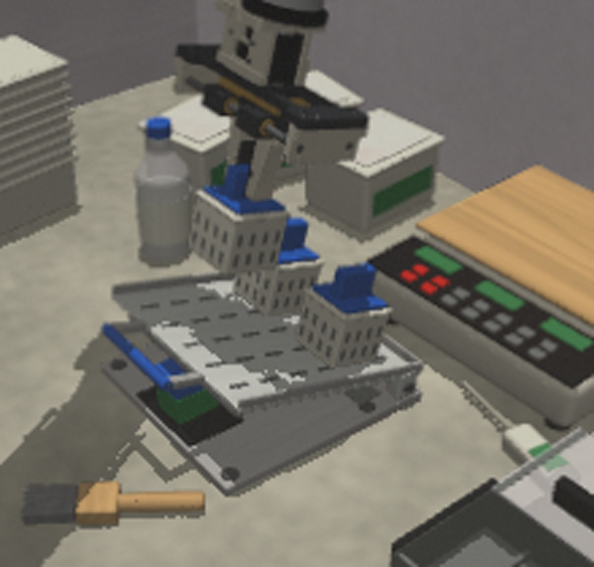

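Emit:
play_rows(
  steps=[
    {"gripper": 0, "tx": 0.4, "ty": 0.3, "tz": -0.05, "ax": 0, "ay": 0, "az": 0},
    {"gripper": 0, "tx": 0.6, "ty": 0.29, "tz": 0, "ax": 0, "ay": 0, "az": 0},
    {"gripper": 0, "tx": 0.6, "ty": 0, "tz": 0, "ax": 0, "ay": 0, "az": 0},
    {"gripper": 0, "tx": 0.6, "ty": 0, "tz": 0, "ax": 0, "ay": 0, "az": 0},
    {"gripper": 0, "tx": 0.5, "ty": 0, "tz": 0, "ax": 0, "ay": 0, "az": 0},
    {"gripper": 0, "tx": 0.4, "ty": 0, "tz": 0, "ax": 0, "ay": 0, "az": 0},
    {"gripper": 0, "tx": 0.2, "ty": 0, "tz": 0, "ax": 0, "ay": 0, "az": 0},
    {"gripper": 0, "tx": 0.1, "ty": 0, "tz": 0, "ax": 0, "ay": 0, "az": 0},
    {"gripper": 0, "tx": 0, "ty": 0, "tz": 0, "ax": 0, "ay": 0, "az": 0},
    {"gripper": 0, "tx": 0, "ty": 0, "tz": 0, "ax": 0, "ay": 0, "az": 0},
    {"gripper": 0, "tx": 0, "ty": 0, "tz": 0, "ax": 0, "ay": 0, "az": 0},
  ],
)

```text
t: 65.93
eef_pos: [0.5795, 0.1415, 0.3242]
ee_rot: [-1.575, 1.311, 3.122]
force: [0.9, 0.1, -3.4]
width: 0.0159
```

```bash
python3 - <<'E'
from h import *
st(); p,Rt=place(-.05,0,.247,.0); goto(p,Rt)
E
```

```text
t 65.93 pos [0.5795 0.1415 0.3242] F [ 0.9  0.1 -3.4] w 0.0159
x [-0.257  0.005 -0.966] z [-0.016 -1.    -0.001]
t [0.27 0.02 0.  ] a [ 0.   -0.01 -0.03]
```

Emit:
play_rows(
  steps=[
    {"gripper": 0, "tx": 0.1, "ty": 0, "tz": 0, "ax": 0, "ay": 0, "az": -0.03},
    {"gripper": 0, "tx": 0.1, "ty": 0, "tz": 0, "ax": 0, "ay": 0, "az": 0},
    {"gripper": 0, "tx": 0, "ty": 0, "tz": 0, "ax": 0, "ay": 0, "az": 0},
    {"gripper": 0, "tx": 0, "ty": 0, "tz": 0, "ax": 0, "ay": 0, "az": 0},
  ],
)

```text
t: 66.27
eef_pos: [0.5777, 0.1414, 0.3185]
ee_rot: [-1.572, 1.306, 3.124]
force: [-0.4, -0.1, -3.7]
width: 0.0158
```

Emit:
play_rows(
  steps=[
    {"gripper": 0, "tx": 0.05, "ty": 0, "tz": 0, "ax": 0, "ay": 0, "az": 0},
    {"gripper": 0, "tx": 0, "ty": 0, "tz": 0, "ax": 0, "ay": 0, "az": 0},
    {"gripper": 0, "tx": 0, "ty": 0, "tz": 0, "ax": 0, "ay": 0, "az": 0},
  ],
)

```text
t: 66.52
eef_pos: [0.5776, 0.1414, 0.3178]
ee_rot: [-1.573, 1.307, 3.124]
force: [0.3, -0.3, -0.5]
width: 0.0159
```

Emit:
play_rows(
  steps=[
    {"gripper": 0, "tx": 0.03, "ty": 0, "tz": 0, "ax": 0, "ay": 0, "az": 0},
    {"gripper": 0, "tx": 0, "ty": 0, "tz": 0, "ax": 0, "ay": 0, "az": 0},
    {"gripper": 0, "tx": 0, "ty": 0, "tz": 0, "ax": 0, "ay": 0, "az": 0},
  ],
)

```text
t: 66.77
eef_pos: [0.5775, 0.1413, 0.3178]
ee_rot: [-1.573, 1.308, 3.124]
force: [0.1, -1.2, 5.9]
width: 0.0158
```

Emit:
play_rows(
  steps=[
    {"gripper": 0.4, "tx": 0, "ty": 0, "tz": 0, "ax": 0, "ay": 0, "az": 0},
    {"gripper": 0.4, "tx": 0, "ty": 0, "tz": 0, "ax": 0, "ay": 0, "az": 0},
    {"gripper": 0.4, "tx": 0, "ty": 0, "tz": 0, "ax": 0, "ay": 0, "az": 0},
    {"gripper": 0.4, "tx": -0.3, "ty": 0, "tz": 0, "ax": 0, "ay": 0, "az": 0},
    {"gripper": 0.4, "tx": -0.6, "ty": 0, "tz": 0, "ax": 0, "ay": 0, "az": 0},
    {"gripper": 0.4, "tx": -0.8, "ty": 0, "tz": 0, "ax": 0, "ay": 0, "az": 0},
    {"gripper": 0.4, "tx": -0.8, "ty": 0, "tz": 0, "ax": 0, "ay": 0, "az": 0},
    {"gripper": 0.4, "tx": -0.8, "ty": 0, "tz": 0, "ax": 0, "ay": 0, "az": 0},
    {"gripper": 0.4, "tx": -0.8, "ty": 0, "tz": 0, "ax": 0, "ay": 0, "az": 0},
    {"gripper": 0.4, "tx": -0.4, "ty": 0, "tz": 0, "ax": 0, "ay": 0, "az": 0.6},
    {"gripper": 0.4, "tx": -0.4, "ty": 0, "tz": 0, "ax": 0, "ay": 0, "az": 0.6},
    {"gripper": 0.4, "tx": 0, "ty": 0, "tz": 0, "ax": 0, "ay": 0, "az": 0.65},
    {"gripper": 0.4, "tx": 0, "ty": 0, "tz": 0, "ax": 0, "ay": 0, "az": 0.65},
    {"gripper": 0.4, "tx": 0, "ty": 0, "tz": 0, "ax": 0, "ay": 0, "az": 0},
  ],
)

```text
t: 67.93
eef_pos: [0.608, 0.1408, 0.4364]
ee_rot: [2.114, 1.568, 0.528]
force: [-0.8, -1.1, 0.3]
width: 0.0349
```

```bash
python3 - <<'E'
from h import *
st()
shot('side','d34.png',(170,60,400,370),1.9); shot('scene','s34.png',(100,100,420,320),2.4)
goto([.6235,-.2338,.35]); goto([.6235,-.2338,.35],Rdown(np.radians(182)))
E
```

```text
t 67.93 pos [0.608  0.1408 0.4364] F [-0.8 -1.1  0.3] w 0.0349
x [ 0.002  0.001 -1.   ] z [-0.015 -1.    -0.001]
t [ 3.41  0.86 14.98] a [0. 0. 0.]
t [ 3.41  0.86 14.98] a [14.52  0.03  0.04]
```

View pics/d34.png

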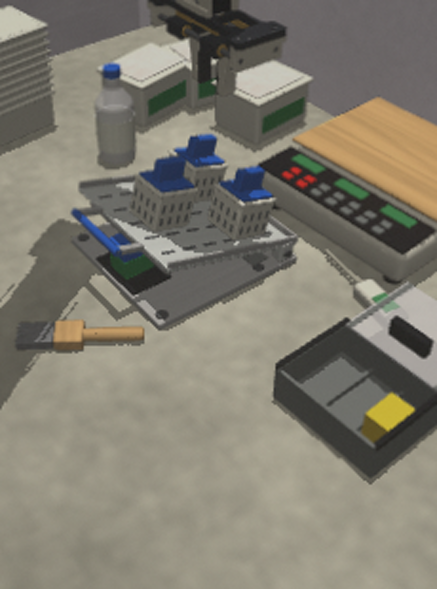

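View pics/s34.png

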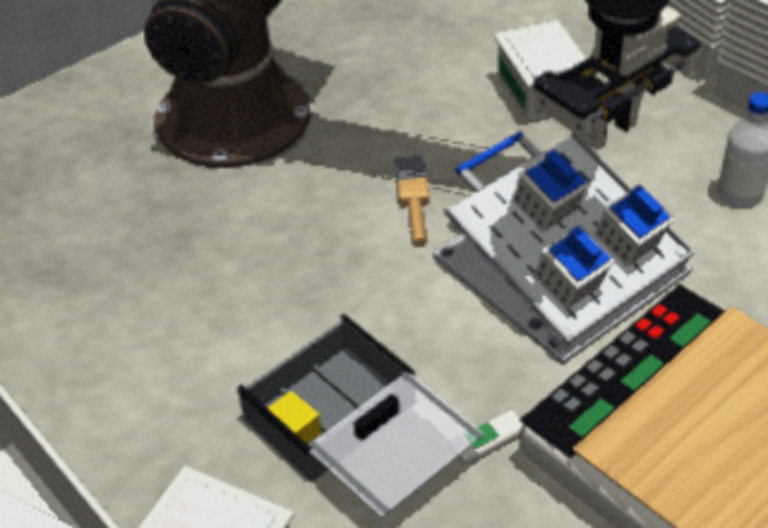

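Emit:
play_rows(
  steps=[
    {"gripper": 0.45, "tx": 0, "ty": 0.1, "tz": 0.6, "ax": 0, "ay": 0, "az": 0},
    {"gripper": 0.45, "tx": 0, "ty": 0.1, "tz": 0.9, "ax": 0, "ay": 0, "az": 0},
    {"gripper": 0.45, "tx": 0, "ty": 0.1, "tz": 0.9, "ax": 0, "ay": 0, "az": 0},
    {"gripper": 0.45, "tx": 0, "ty": 0.1, "tz": 0.9, "ax": 0, "ay": 0, "az": 0},
    {"gripper": 0.45, "tx": 0, "ty": 0.1, "tz": 0.9, "ax": 0, "ay": 0, "az": 0},
    {"gripper": 0.45, "tx": 0, "ty": 0.1, "tz": 0.9, "ax": 0, "ay": 0, "az": 0},
    {"gripper": 0.45, "tx": 0, "ty": 0.1, "tz": 0.9, "ax": 0, "ay": 0, "az": 0},
    {"gripper": 0.45, "tx": 0, "ty": 0.1, "tz": 0.9, "ax": 0, "ay": 0, "az": 0},
    {"gripper": 0.45, "tx": 0, "ty": 0.06, "tz": 0.9, "ax": 0, "ay": 0, "az": 0},
    {"gripper": 0.45, "tx": 0, "ty": 0, "tz": 0.9, "ax": 0, "ay": 0, "az": 0},
    {"gripper": 0.45, "tx": 0, "ty": 0, "tz": 0.9, "ax": 0, "ay": 0, "az": 0},
    {"gripper": 0.45, "tx": 0, "ty": 0, "tz": 0.9, "ax": 0, "ay": 0, "az": 0},
    {"gripper": 0.45, "tx": 0, "ty": 0, "tz": 0.9, "ax": 0, "ay": 0, "az": 0},
    {"gripper": 0.45, "tx": 0, "ty": 0, "tz": 0.9, "ax": 0, "ay": 0, "az": 0},
    {"gripper": 0.45, "tx": 0, "ty": 0, "tz": 0.9, "ax": 0, "ay": 0, "az": 0},
    {"gripper": 0.45, "tx": 0, "ty": 0, "tz": 0.9, "ax": 0, "ay": 0, "az": 0},
    {"gripper": 0.45, "tx": 0, "ty": 0, "tz": 0.88, "ax": 0, "ay": 0, "az": 0},
  ],
)

```text
t: 69.45
eef_pos: [0.6241, -0.2358, 0.4343]
ee_rot: [-1.891, 1.566, 2.805]
force: [0.6, 0.5, 0.5]
width: 0.0392
```

Emit:
play_rows(
  steps=[
    {"gripper": 0.45, "tx": 0, "ty": 0, "tz": 0, "ax": 0.95, "ay": 0, "az": 0},
    {"gripper": 0.45, "tx": 0, "ty": 0, "tz": 0, "ax": 0.95, "ay": 0, "az": 0},
    {"gripper": 0.45, "tx": 0, "ty": 0, "tz": 0, "ax": 0.95, "ay": 0, "az": 0},
    {"gripper": 0.45, "tx": 0, "ty": 0, "tz": 0, "ax": 0.95, "ay": 0, "az": 0},
    {"gripper": 0.45, "tx": 0, "ty": 0, "tz": 0, "ax": 0.95, "ay": 0, "az": 0},
    {"gripper": 0.45, "tx": 0, "ty": 0, "tz": 0, "ax": 0.95, "ay": 0, "az": 0},
    {"gripper": 0.45, "tx": 0, "ty": 0, "tz": 0, "ax": 0.95, "ay": 0, "az": 0},
    {"gripper": 0.45, "tx": 0, "ty": 0, "tz": 0, "ax": 0.95, "ay": 0, "az": 0},
    {"gripper": 0.45, "tx": 0, "ty": 0, "tz": 0, "ax": 0.95, "ay": 0, "az": 0},
    {"gripper": 0.45, "tx": 0, "ty": 0, "tz": 0, "ax": 0.95, "ay": 0, "az": 0},
    {"gripper": 0.45, "tx": 0, "ty": 0, "tz": 0, "ax": 0.95, "ay": 0, "az": 0},
    {"gripper": 0.45, "tx": 0.6, "ty": 0, "tz": 0, "ax": 0.95, "ay": 0, "az": 0},
    {"gripper": 0.45, "tx": 0.6, "ty": 0, "tz": 0, "ax": 0.95, "ay": 0, "az": 0},
    {"gripper": 0.45, "tx": 0.6, "ty": 0, "tz": 0, "ax": 0.95, "ay": 0, "az": 0},
    {"gripper": 0.45, "tx": 0.8, "ty": 0, "tz": 0, "ax": 0.95, "ay": 0, "az": 0},
    {"gripper": 0.45, "tx": 0.8, "ty": 0, "tz": 0, "ax": 0.27, "ay": 0, "az": 0},
    {"gripper": 0.45, "tx": 0.7, "ty": 0, "tz": 0, "ax": 0, "ay": 0, "az": 0},
    {"gripper": 0.45, "tx": 0.7, "ty": 0, "tz": 0, "ax": 0, "ay": 0, "az": 0},
    {"gripper": 0.45, "tx": 0, "ty": 0, "tz": 0, "ax": 0, "ay": 0, "az": 0},
    {"gripper": 0.45, "tx": 0, "ty": 0, "tz": 0, "ax": 0, "ay": 0, "az": 0},
  ],
)

```text
t: 71.12
eef_pos: [0.6238, -0.2345, 0.3137]
ee_rot: [-0.23, 1.565, 2.945]
force: [0.5, -0.5, 0.7]
width: 0.0393
```

```bash
python3 - <<'E'
from h import *
st()
shot('wrist','w35.png')
goto([.6235,-.2338,.2415],Rdown(np.radians(182)))
E
```

```text
t 71.12 pos [ 0.6238 -0.2345  0.3137] F [ 0.5 -0.5  0.7] w 0.0393
x [-0.006  0.001 -1.   ] z [-0.999 -0.034  0.006]
t [ 2.94 -0.03  0.02] a [-0.01  0.03  0.01]
```

View pics/w35.png

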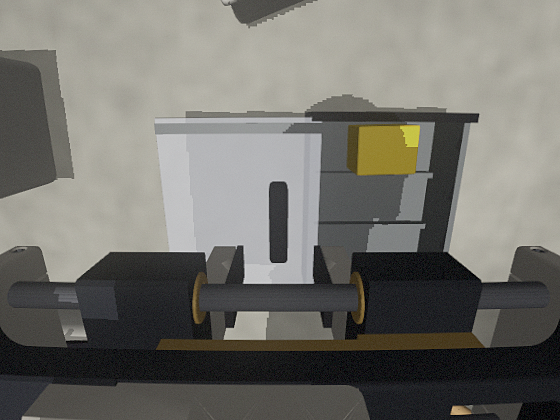

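Emit:
play_rows(
  steps=[
    {"gripper": 0.45, "tx": 0.6, "ty": 0, "tz": 0.02, "ax": 0, "ay": 0, "az": 0},
    {"gripper": 0.45, "tx": 0.7, "ty": 0, "tz": 0, "ax": 0, "ay": 0, "az": 0},
    {"gripper": 0.45, "tx": 0.7, "ty": 0, "tz": 0, "ax": 0, "ay": 0, "az": 0},
    {"gripper": 0.45, "tx": 0.5, "ty": 0, "tz": 0, "ax": 0, "ay": 0, "az": 0},
    {"gripper": 0.45, "tx": 0.4, "ty": 0, "tz": 0, "ax": 0, "ay": 0, "az": 0},
    {"gripper": 0.45, "tx": 0, "ty": 0, "tz": 0, "ax": 0, "ay": 0, "az": 0},
    {"gripper": 0, "tx": 0, "ty": 0, "tz": 0, "ax": 0, "ay": 0, "az": 0},
    {"gripper": 0, "tx": 0, "ty": 0, "tz": 0, "ax": 0, "ay": 0, "az": 0},
    {"gripper": 0, "tx": 0, "ty": 0, "tz": 0, "ax": 0, "ay": 0, "az": 0},
    {"gripper": 0, "tx": 0, "ty": 0, "tz": 0, "ax": 0, "ay": 0, "az": 0},
    {"gripper": 0, "tx": 0, "ty": 0, "tz": 0, "ax": 0, "ay": 0, "az": 0},
  ],
  newtons=15,
)

```text
t: 72.08
eef_pos: [0.623, -0.2339, 0.2431]
ee_rot: [-0.206, 1.568, 2.97]
force: [-0.6, -0.2, 1.5]
width: 0.0141
```

Emit:
play_rows(
  steps=[
    {"gripper": 0, "tx": 0, "ty": 0, "tz": 0.3, "ax": 0, "ay": 0, "az": 0},
    {"gripper": 0, "tx": 0, "ty": 0, "tz": 0.5, "ax": 0, "ay": 0, "az": 0},
    {"gripper": 0, "tx": 0, "ty": 0, "tz": 0.5, "ax": 0, "ay": 0, "az": 0},
    {"gripper": 0, "tx": 0, "ty": 0, "tz": 0.5, "ax": 0, "ay": 0, "az": 0},
    {"gripper": 0, "tx": 0, "ty": 0, "tz": 0.5, "ax": 0, "ay": 0, "az": 0},
    {"gripper": 0, "tx": 0, "ty": 0, "tz": 0.5, "ax": 0, "ay": 0, "az": 0},
    {"gripper": 0, "tx": 0, "ty": 0, "tz": 0.5, "ax": 0, "ay": 0, "az": 0},
    {"gripper": 0, "tx": 0, "ty": 0, "tz": 0.5, "ax": 0, "ay": 0, "az": 0},
    {"gripper": 0, "tx": 0, "ty": 0, "tz": 0.4, "ax": 0, "ay": 0, "az": 0},
    {"gripper": 0, "tx": 0, "ty": 0, "tz": 0.3, "ax": 0, "ay": 0, "az": 0},
    {"gripper": 0, "tx": 0, "ty": 0, "tz": 0.1, "ax": 0, "ay": 0, "az": 0},
    {"gripper": 0, "tx": 0, "ty": 0, "tz": 0.05, "ax": 0, "ay": 0, "az": 0},
    {"gripper": 0, "tx": 0, "ty": 0, "tz": 0, "ax": 0, "ay": 0, "az": 0},
    {"gripper": 0, "tx": 0, "ty": 0, "tz": 0, "ax": 0, "ay": 0, "az": 0},
  ],
)

```text
t: 73.25
eef_pos: [0.5073, -0.2379, 0.2431]
ee_rot: [-0.139, 1.568, 3.038]
force: [-1.5, 0.3, 7.3]
width: 0.014
```

Continue gently to the closed stop.

Emit:
play_rows(
  steps=[
    {"gripper": 0, "tx": 0, "ty": 0, "tz": 0.06, "ax": 0, "ay": 0, "az": 0},
    {"gripper": 0, "tx": 0, "ty": 0, "tz": 0.06, "ax": 0, "ay": 0, "az": 0},
    {"gripper": 0, "tx": 0, "ty": 0, "tz": 0, "ax": 0, "ay": 0, "az": 0},
    {"gripper": 0, "tx": 0, "ty": 0, "tz": 0, "ax": 0, "ay": 0, "az": 0},
  ],
)

```text
t: 73.58
eef_pos: [0.5048, -0.2379, 0.2431]
ee_rot: [-0.189, 1.57, 2.987]
force: [0.8, 0.8, 6.3]
width: 0.0141
```

Emit:
play_rows(
  steps=[
    {"gripper": 0, "tx": 0, "ty": 0, "tz": 0.06, "ax": 0, "ay": 0, "az": 0},
    {"gripper": 0, "tx": 0, "ty": 0, "tz": 0.06, "ax": 0, "ay": 0, "az": 0},
    {"gripper": 0, "tx": 0, "ty": 0, "tz": 0, "ax": 0, "ay": 0, "az": 0},
    {"gripper": 0, "tx": 0, "ty": 0, "tz": 0, "ax": 0, "ay": 0, "az": 0},
  ],
)

```text
t: 73.92
eef_pos: [0.5039, -0.2379, 0.2431]
ee_rot: [3.053, 1.567, -0.053]
force: [10.1, -1.0, -2.9]
width: 0.0137
```

Emit:
play_rows(
  steps=[
    {"gripper": 0.4, "tx": 0, "ty": 0, "tz": 0, "ax": 0, "ay": 0, "az": 0},
    {"gripper": 0.4, "tx": 0, "ty": 0, "tz": 0, "ax": 0, "ay": 0, "az": 0},
    {"gripper": 0.4, "tx": 0, "ty": 0, "tz": 0, "ax": 0, "ay": 0, "az": 0},
    {"gripper": 0.4, "tx": -0.4, "ty": 0, "tz": 0, "ax": 0, "ay": 0, "az": 0},
    {"gripper": 0.4, "tx": -0.8, "ty": 0, "tz": 0, "ax": 0, "ay": 0, "az": 0},
    {"gripper": 0.4, "tx": -0.9, "ty": 0, "tz": 0, "ax": 0, "ay": 0, "az": 0},
    {"gripper": 0.4, "tx": -0.9, "ty": 0, "tz": 0, "ax": 0, "ay": 0, "az": 0},
    {"gripper": 0.4, "tx": -0.9, "ty": 0, "tz": 0, "ax": 0, "ay": 0, "az": 0},
    {"gripper": 0.4, "tx": -0.9, "ty": -0.5, "tz": 0, "ax": 0, "ay": 0, "az": 0},
    {"gripper": 0.4, "tx": -0.9, "ty": -0.8, "tz": 0, "ax": 0, "ay": 0, "az": 0},
    {"gripper": 0.4, "tx": -0.5, "ty": -0.8, "tz": 0, "ax": 0, "ay": 0, "az": 0},
    {"gripper": 0.4, "tx": 0, "ty": -0.8, "tz": 0, "ax": 0, "ay": 0, "az": 0},
    {"gripper": 0.4, "tx": 0, "ty": -0.6, "tz": 0, "ax": 0, "ay": 0, "az": 0},
    {"gripper": 0.4, "tx": 0, "ty": 0, "tz": 0, "ax": 0, "ay": 0, "az": 0},
    {"gripper": 0.4, "tx": 0, "ty": 0, "tz": 0, "ax": 0, "ay": 0, "az": 0},
  ],
)

```text
t: 75.17
eef_pos: [0.498, -0.1502, 0.3982]
ee_rot: [-0.298, 1.568, 2.879]
force: [0.4, -0.1, 0.3]
width: 0.0351
```

```bash
python3 - <<'E'
from h import *
st(); np.save('P36.npy',pose())
shot('wrist','w36.png'); shot('scene','s36.png',(150,100,420,300),2.8); shot('side','d36.png',(180,80,420,320),2.5)
E
```

```text
t 75.17 pos [ 0.498  -0.1502  0.3982] F [ 0.4 -0.1  0.3] w 0.0351
x [-0.002  0.001 -1.   ] z [-0.999 -0.036  0.002]
```

View pics/w36.png

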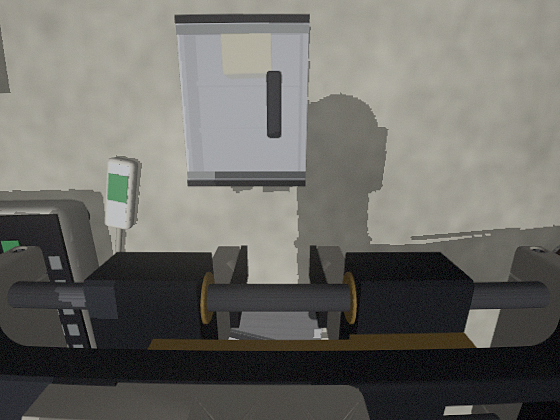

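View pics/s36.png

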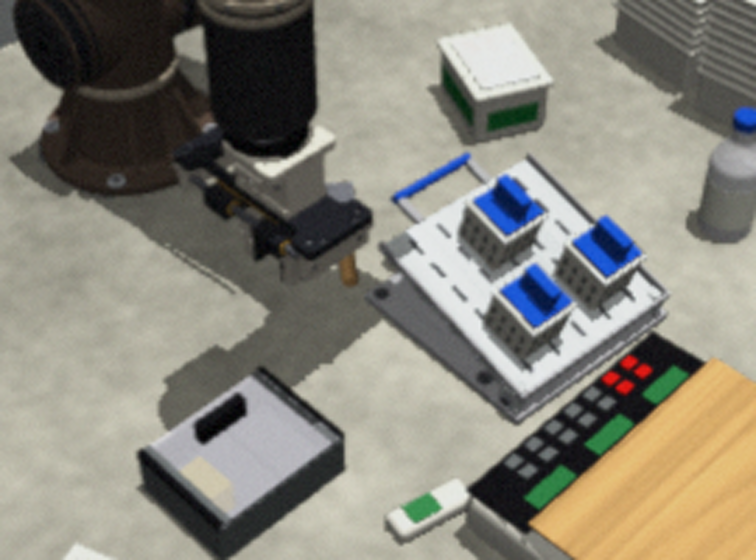

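View pics/d36.png

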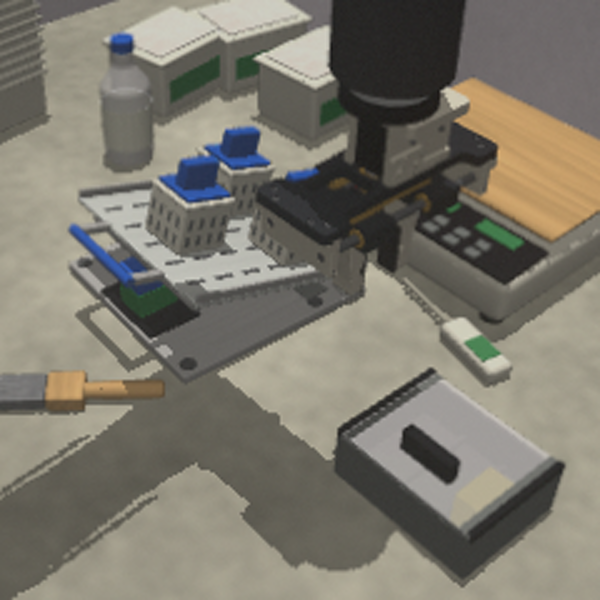

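```bash
python3 - <<'E'
from h import *
P=np.load('P36.npy')
ex,v,n=plate()
for th in (.25,.263,.276):
    b=H+ .26*(-np.cos(th)*np.array([np.cos(YAW),np.sin(YAW),0])+np.sin(th)*np.array([0,0,1]))+.012*(np.sin(th)*np.array([1,0,0])+np.cos(th)*np.array([0,0,1]))
    print(th,b.round(4),'scene ends',[proj('scene',b+s*.057*v).round(1).tolist() for s in(-1,1)],'side',[proj('side',b+s*.057*v).round(1).tolist() for s in(-1,1)])
for nme in('scene','side'):
    im=optics.grab_frame(nme); hsv=cv2.cvtColor(im,cv2.COLOR_RGB2HSV); m=cv2.inRange(hsv,(105,120,50),(128,255,255))
    k,l,s,c=cv2.connectedComponentsWithStats(m)
    print(nme,[(s[i].tolist(),c[i].round(1).tolist()) for i in range(1,k) if s[i,4]>25])
w=[atz('wrist',(60+0,0),0.05,P)]
shot('side','d37.png',(190,140,320,240),5)
E
```

```text
0.25 [0.4084 0.1442 0.101 ] scene ends [[171.0, 290.8], [155.5, 316.9]] side [[193.9, 233.0], [172.2, 209.8]]
0.263 [0.4094 0.1441 0.1042] scene ends [[170.4, 291.0], [154.9, 317.2]] side [[192.8, 233.2], [171.1, 210.0]]
0.276 [0.4104 0.1441 0.1074] scene ends [[169.8, 291.2], [154.3, 317.4]] side [[191.6, 233.5], [170.0, 210.2]]
scene [([412, 138, 10, 9, 77], [416.4, 142.1]), ([291, 155, 27, 17, 88], [304.1, 162.9]), ([320, 163, 24, 21, 276], [331.3, 173.1]), ([355, 177, 24, 22, 278], [366.4, 187.8]), ([329, 195, 25, 22, 297], [341.0, 205.3])]
side [([225, 94, 8, 7, 50], [228.2, 96.8]), ([244, 131, 44, 30, 535], [265.8, 146.0]), ([295, 147, 13, 6, 40], [300.4, 149.7]), ([208, 170, 30, 25, 165], [223.4, 183.0])]
```

View pics/d37.png

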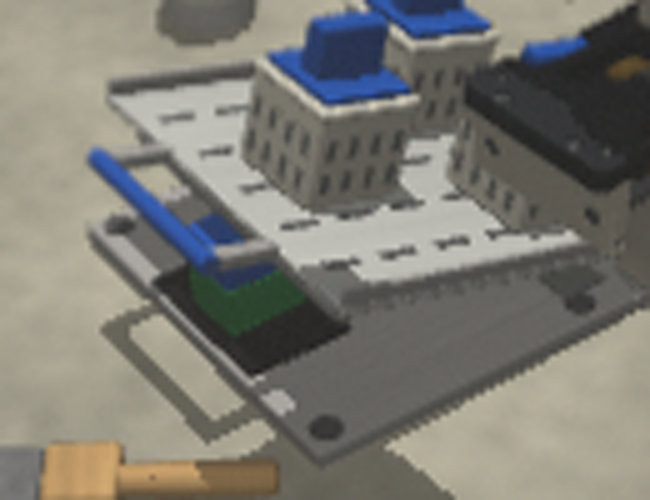

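```bash
python3 - <<'E'
import cv2
im=cv2.imread('pics/w36.png'); cv2.imwrite('pics/w36z.png',cv2.resize(im[5:195,165:320],None,fx=4,fy=3.1,interpolation=cv2.INTER_CUBIC))
E
```

```text
(no output)
```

View pics/w36z.png

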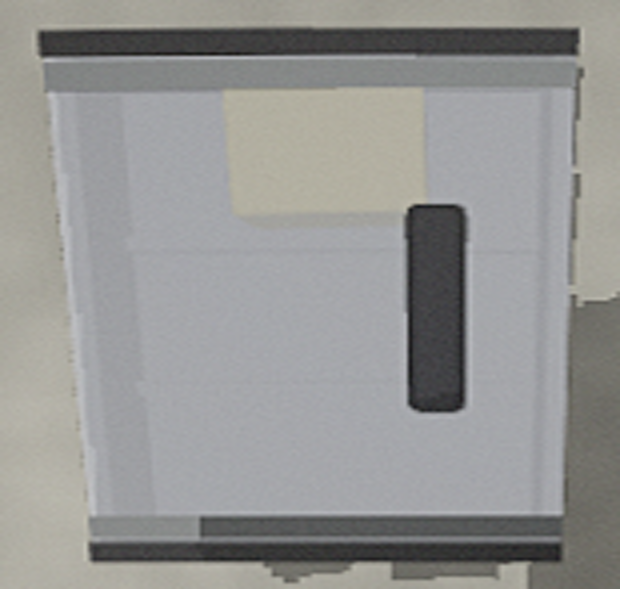

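```bash
python3 -c "
from station import job_done; print(job_done())"
```

```text
the job is handed in; nothing more can be done
None
```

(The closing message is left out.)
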